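# New controller board: packs out, board on, packs back

## Robot

A 6-joint arm with a two-finger parallel gripper is mounted at the origin on the work surface. World frame = base frame: x ahead of the robot, y to its left, z up, the work surface at z = 0. Lengths are in m, angles in rad, forces in N, time in s.
With the tool pointing down it reaches from about 0.25 to 0.775 m from the base axis. Payload 4 kg.
Tool frame: the origin (TCP) lies at the very end of the fingers, on their centre line; the grasp point (between the pads) lies 19 mm behind it; y points along the fingers, x is the direction in which the jaws open and shut, and the axes are right-handed (so a half turn about y gives the same grasp; the last joint's range is limited). The gripper opens to 94 mm and grips with 3 to 60 N. Pads are 16 mm wide; open, the fingers measure 119 mm over their backs; the gripper's body (75 mm by 177 mm) begins 78 mm behind the grasp point.
Start: joints at [-0.103, 0.087, 1.371, -0, 1.684, -0.103], TCP at [0.55, -0, 0.206] pointing down, gripper open.
Joint ranges: [-3.1, 3.1], [-0.76, 2.03], [0.27, 2.55], [-1.08, 4.22], [0.17, 2.65], [-2.57, 2.57]. Speed limits (rad/s): [2.79, 2.79, 3.14, 3.14, 3.14, 3.14].

## Interface

Orientations are given as a rotation vector (axis times angle).
In Python, from station import bot, snapshot, nets gives the robot as it stands.
- The arm moves only by the shell command python3 -m handwheel 'ROWS' [OPENING]. ROWS is JSON, one flat list of numbers, 4 for each row, row after row: the shift along the tool's x, y, z normalised to -1 to 1, where 1 is 20 mm, then the turn about the tool's y normalised to -1 to 1, where 1 is 0.08 rad. A call has 1 to 20 rows; each row shifts and turns the pose as measured when the row begins, along the tool's axes as they then stand; what a row does not reach is not made up. A row lasts 1/10 s, in which the tool goes at most 50 mm and 8.59 degrees, less where a joint would pass 70% of its speed; a pose out of reach is approached as far as the arm can. A call with a number of a shift or a turn outside -1 to 1 is refused whole. A call with a gripper value outside its range is refused whole. OPENING is the gripper's target within -1 to 1 (fully open at 1, half-way at 0, shut at -1), set as the call begins (- or left out, the last holds). The fingers move at their own pace and stop on an object; the grip force is fixed at half the most. Time passes only in rows, so rows that do not move let the fingers close. It gives the time, the measured TCP pose, the force and the opening at its end, in the units of the state.
- bot.state(): the state, without advancing time (a new reading comes with each control period).
- snapshot(name): name is "scene" or "side" or "wrist"; returns a dict with "img" (400x640x3 uint8, red, green, blue), "intrinsics" (3x3 intrinsics, pixels), "distortion" ([k1, k2, p1, p2, k3] as OpenCV has them; the pictures are not rectified), "world_from_camera" (4x4, takes a point from camera to world coordinates); the wrist camera has in their place "T_tool_cam" (4x4, takes a point from camera to tool coordinates, whose origin is the TCP and whose axes are the tool frame's). Camera axes: x right, y down, z forward; pixel columns grow to the right and rows downward; lengths in m; the calibration is good to about 2 mm. A picture is of the moment at which its call begins: read the wrist's pose just before it. There is no depth.
- bot.sign_off(): hands the job in, once; it reports no verdict.
Trained networks look in a picture, given as the dict that the camera call returned (one of the last four; its "shot" number tells which), for a name from the list of things; names that differ only in an ending like _2 or _b are one class to them, and where a whole thing is asked for, a point or a joint stands for the part that bears it (a point fixed in the world has none). Each returns a list of dicts, best first, with "conf" (0 to 1); they miss things now and then, are a little off and sometimes report something else, mostly with a low value. They report only what shows in the picture. A call takes as long as a camera call. They do not tell look-alikes from the thing itself.
- nets.find_in(label, picture): "at" ([x, y, z] in m, in world coordinates, good to about 4 mm: the middle of the surface that is visible of it).
- nets.mark_of(label, picture): "at" ([x, y, z] in m, in world coordinates, good to about 4 mm: a listed point, or the origin of a listed thing).
The state is a dict: "clock": time; "joint_pos": joint angles; "joint_vel": joint speeds; "effort": joint torques, N m; "position": TCP position; "orientation": TCP orientation; "wrist_force": force on the tool from outside, world axes, zero at the start; "ft_torque": the same for the moment, N m; "gripper_width": finger opening in m.
Only numpy, scipy, OpenCV 4.12 (cv2) and the standard library are available. Lean on these libraries where they do the work, as an engineer would, in place of code of your own. Each camera call takes 0.05 s, during which the arm holds its last target.

## Task

Fit the new board in this controller with its batteries out: wedge the sprung keeper back with the yellow wedge so that it stays open by itself, lift out every battery pack that is fitted and stand them all upright in the blue tub, never tipping one over. Only when all are in the tub, put the green board over the four snap standoffs, its orange terminal strip beside the battery bay, and press until every corner clicks fully home. Then stand the packs back in the bay, fully down, any pack in any slot, and take the wedge out so that the keeper springs shut over them; lay the wedge flat on the bench clear of the chassis and leave the tools and other things around where they are.

Things in the scene. Friction and masses are not known exactly. Their poses are not given: they have to be found in the camera images.
- chassis: open controller chassis, fixed: aluminium pan 170 (x) x 360 (y) x 6 mm, flanges 16 mm high; origin at the centre of its underside, z up, yaw up to 0.1. Keeper along its -x side (towards the robot). At +y (x 0, y +115 mm) four white snap standoffs; in the middle (y -95 to +43) the battery bay, three slots on the pan, centres at x +15, y -72, -26 and +20 mm; at the -y end the grey release block
- keeper (a joint): travel (m) of the sprung keeper, a steel bar along y before the bay; its red lip (72 to 78 mm above the bench) reaches 7 mm over the packs' front shoulders and holds them down. Slides to chassis -x: 0 = shut, over 0.010 = packs free, stop at 0.020. Spring 3 N shut, 6 N at 0.013
- keeper_roller (a point): axis of the upright dark roller (14 mm diameter, 48 to 78 mm above the bench; this point at 63) fixed at the keeper's -y end; it moves with the keeper. Shut, it faces the cheek of the release block across a gap of 7 mm; the wedge goes into that gap, between cheek and roller
- wedge_slot (a point): mouth of the wedge slot, axes as the chassis: outer end of the ledge (45 mm above the bench, 41 mm deep to -x) at the foot of the cheek, a wall up to 75 mm whose face lies at x = 0 here and runs 70 mm to +y (outer corner bevelled 6 mm). Roller axis: 15 mm in (+y), 14 mm to -x when shut
- wedge_home (a point): where the wedge's origin is when it is well in (ledge height, chassis axes; +-8 mm along y is good): straight side on the cheek, nose to chassis +y, its parallel part past the roller, keeper at about 0.013. Lay the wedge on the ledge some 70 mm further out (-y) and push it in along +y with 7 to 11 N; it then stays by itself, its tail 45 mm out of the mouth
- wedge: yellow plastic wedge lying flat, 110 mm long (y), 25 mm high, 60 g; origin at the centre of its underside. Nose at +y 5 mm thick, growing to 20 mm over 40 mm, all taper on its -x side; +x side straight (x = +10 mm). From y +15 to the tail (-55) parallel, 20 mm thick: grip there, across, near the tail. Starts right or left in front of the chassis, nose to world +y, yaw up to 0.3
- board: green circuit board 130 (x) x 110 (y) x 4 mm, 160 g; origin at the centre of its underside. In the middle an aluminium finned heatsink 36 (x) x 26 (y) mm, top 42 mm above the underside: hold it there (across y) and press there. Orange terminal strip, 17 mm high, along the -y edge; two capacitors at x -38, 24 mm high. A 13 mm hole in each corner. Starts flat on the mat, yaw up to 0.4
- tub: blue open tub, fixed on the bench: outside 115 (x) x 180 (y) x 40 mm high, walls and floor 4 mm, origin at the centre of its underside, yaw up to 0.15. Room for three packs standing side by side along its y (55 mm apart)
- hole0 (a point): centre of the board's corner hole 0, in the plane of its underside (board x -53, y -43 mm)
- hole1 (a point): centre of the board's corner hole 1, in the plane of its underside (board x -53, y +43 mm)
- hole2 (a point): centre of the board's corner hole 2, in the plane of its underside (board x +53, y -43 mm)
- hole3 (a point): centre of the board's corner hole 3, in the plane of its underside (board x +53, y +43 mm)
- seat0 (a point): snap standoff 0 (chassis x -53, y 72 mm): point on its axis at its seat, 40 mm above the bench, where hole 0 and the board's underside rest when home. Above it a 10 mm neck and an arrow tip 22 mm tall with two sprung tongues (to -x and +x) flaring to 19 mm. A board laid on stays about 10 mm high; about 3 N per standoff (4 at most) snaps it down
- seat1 (a point): snap standoff 1 (chassis x -53, y 158 mm): point on its axis at its seat, 40 mm above the bench, where hole 1 and the board's underside rest when home. Above it a 10 mm neck and an arrow tip 22 mm tall with two sprung tongues (to -x and +x) flaring to 19 mm. A board laid on stays about 10 mm high; about 3 N per standoff (4 at most) snaps it down
- seat2 (a point): snap standoff 2 (chassis x +53, y 72 mm): point on its axis at its seat, 40 mm above the bench, where hole 2 and the board's underside rest when home. Above it a 10 mm neck and an arrow tip 22 mm tall with two sprung tongues (to -x and +x) flaring to 19 mm. A board laid on stays about 10 mm high; about 3 N per standoff (4 at most) snaps it down
- seat3 (a point): snap standoff 3 (chassis x +53, y 158 mm): point on its axis at its seat, 40 mm above the bench, where hole 3 and the board's underside rest when home. Above it a 10 mm neck and an arrow tip 22 mm tall with two sprung tongues (to -x and +x) flaring to 19 mm. A board laid on stays about 10 mm high; about 3 N per standoff (4 at most) snaps it down
- pack0: battery pack 0 (None: not fitted): dark grey, 68 (x) x 34 (y) x 64 mm high, about 350 g, with an orange ribbed grip block on top, 16 (x) x 26 (y) mm, 64 to 94 mm above the underside. Origin at the centre of its underside. Starts standing in a bay slot on the pan, loose by 3 to 4 mm all round; lift straight up (ribs to 32, back plate to 52 mm above the bench). Grip the block across x or y
- pack1: battery pack 1 (None: not fitted): dark grey, 68 (x) x 34 (y) x 64 mm high, about 350 g, with an orange ribbed grip block on top, 16 (x) x 26 (y) mm, 64 to 94 mm above the underside. Origin at the centre of its underside. Starts standing in a bay slot on the pan, loose by 3 to 4 mm all round; lift straight up (ribs to 32, back plate to 52 mm above the bench). Grip the block across x or y
- pack2: battery pack 2 (None: not fitted): dark grey, 68 (x) x 34 (y) x 64 mm high, about 350 g, with an orange ribbed grip block on top, 16 (x) x 26 (y) mm, 64 to 94 mm above the underside. Origin at the centre of its underside. Starts standing in a bay slot on the pan, loose by 3 to 4 mm all round; lift straight up (ribs to 32, back plate to 52 mm above the bench). Grip the block across x or y
- tape: bystander, not part of the job: roll of cream tape, 80 mm across, 19 mm high lying at the front on the other side from the wedge; origin at the centre of its underside
- driver: bystander, not part of the job: screwdriver lying on the bench; origin at the centre of its underside
- jar: bystander, not part of the job: small clear jar, 52 mm across, 75 mm high; origin at the centre of its underside
- meter: bystander, not part of the job: yellow handheld meter, 155 x 80 x 36 mm; origin at the centre of its underside
- fusebox: bystander, not part of the job: small cardboard box 70 x 50 x 30 mm; origin at the centre of its underside
There are look-alikes about, which are no part of the job. Of the things like the wedge, leave any that is black; of the rest the larger one is meant.

How it is judged:
By the outcome, as a careful person would: the job done as asked, in the order asked, and still so for the second after the job is handed in, with the robot touching nothing.
Of pack0, pack1, pack2 only 2 to 3 are there at a start; the rules pass over those that are not, and their reading is None.
At some moment in a run one of board, wedge may be knocked a few centimetres aside while the robot is not near it.
It also fails if it takes over 210 s, if anything falls off the work surface, if the arm or the gripper's body presses on something with over 40 N, if the wrist force passes 120 N, or if a joint passes its speed limit or range.

## Working session

There is one attempt and no reset: what is moved stays moved. The work goes in short steps, Python scripts to look and compute and a shell command to move; the robot and the scene stay as the last step left them, time stands still between calls to the robot, and variables do not carry over. Pictures are saved under pics/ and viewed, and the job is handed in when it is done.

```bash
ls; mkdir -p pics
cat > h.py <<'E'
import numpy as np, cv2, sys
from station import bot, snapshot, nets
from scipy.spatial.transform import Rotation as R
def save(p,name,crop=None,s=1):
    im=cv2.cvtColor(p["img"],cv2.COLOR_RGB2BGR)
    if crop: x0,y0,x1,y1=crop; im=im[y0:y1,x0:x1]
    if s!=1: im=cv2.resize(im,None,fx=s,fy=s,interpolation=cv2.INTER_CUBIC)
    cv2.imwrite("pics/"+name+".png",im)
def wfc(p,st=None):
    if "world_from_camera" in p: return np.array(p["world_from_camera"])
    T=np.eye(4);T[:3,:3]=R.from_rotvec(st["orientation"]).as_matrix();T[:3,3]=st["position"]
    return T@np.array(p["T_tool_cam"])
def px2w(p,uv,z,st=None):
    K=np.array(p["intrinsics"]);d=np.array(p["distortion"])
    n=cv2.undistortPoints(np.array(uv,float).reshape(-1,1,2),K,d).reshape(-1,2)
    T=wfc(p,st);r=np.c_[n,np.ones(len(n))]@T[:3,:3].T;o=T[:3,3]
    return o+r*((z-o[2])/r[:,2])[:,None]
def w2px(p,X,st=None):
    T=np.linalg.inv(wfc(p,st));X=np.atleast_2d(X)@T[:3,:3].T+T[:3,3]
    return cv2.projectPoints(X,np.zeros(3),np.zeros(3),np.array(p["intrinsics"]),np.array(p["distortion"]))[0].reshape(-1,2)
def st():
    s=bot.state();m=R.from_rotvec(s["orientation"]).as_matrix()
    print("t",round(s["clock"],2),"pos",np.round(s["position"],4),"toolx",np.round(m[:,0],3),"tooly",np.round(m[:,1],3),"toolz",np.round(m[:,2],3),"F",np.round(s["wrist_force"],1),"w",round(s["gripper_width"],4));return s
E
python3 - <<'E'
from h import *
s=st()
for n in ["scene","side","wrist"]:
    p=snapshot(n);save(p,n+"0")
    print(n,np.round(wfc(p,s)[:3,3],3))
    for l in ["chassis","wedge","board","tub","pack0","pack1","pack2","wedge_home","wedge_slot","keeper_roller","hole0","hole3","seat0","seat1","seat2","seat3"]:
        print(n,l,[(round(d["conf"],2),np.round(d["at"],3).tolist()) for d in nets.mark_of(l,p)][:4])
E
```

```text
pics
t 0.0 pos [5.495e-01 1.000e-04 2.043e-01] toolx [ 1.    -0.    -0.002] tooly [-0.002  0.    -1.   ] toolz [0. 1. 0.] F [-0.8  0.1 -0.8] w 0.094
scene [ 1.007 -0.79   0.943]
scene chassis [(0.94, [0.581, -0.019, -0.0])]
scene wedge [(0.86, [0.334, 0.146, 0.0]), (0.63, [0.733, -0.288, -0.001]), (0.58, [0.361, 0.283, -0.0]), (0.42, [0.268, 0.276, -0.001])]
scene board [(0.56, [0.568, 0.375, 0.003])]
scene tub [(0.61, [0.564, -0.375, -0.005])]
scene pack0 [(0.96, [0.604, -0.087, 0.01]), (0.94, [0.594, -0.042, 0.004]), (0.81, [0.591, 0.0, 0.004])]
scene pack1 [(0.96, [0.604, -0.087, 0.01]), (0.94, [0.594, -0.042, 0.004]), (0.81, [0.591, 0.0, 0.004])]
scene pack2 [(0.96, [0.604, -0.087, 0.01]), (0.94, [0.594, -0.042, 0.004]), (0.81, [0.591, 0.0, 0.004])]
scene wedge_home [(0.71, [0.518, 0.138, 0.041]), (0.66, [0.564, -0.188, 0.043]), (0.44, [0.573, -0.196, 0.048])]
scene wedge_slot [(0.95, [0.576, -0.194, 0.049])]
scene keeper_roller [(0.55, [0.557, -0.181, 0.062])]
scene hole0 [(0.87, [0.515, 0.415, 0.004]), (0.85, [0.615, 0.323, 0.007]), (0.8, [0.623, 0.412, 0.002]), (0.57, [0.514, 
[... 2908 characters left out ...]
])]
wrist wedge_home [(0.68, [0.568, -0.183, 0.05])]
wrist wedge_slot []
wrist keeper_roller [(0.65, [0.737, -0.288, -0.001])]
wrist hole0 []
wrist hole3 []
wrist seat0 [(0.95, [0.625, 0.14, 0.046]), (0.85, [0.527, 0.052, 0.043]), (0.81, [0.628, 0.059, 0.036]), (0.69, [0.518, 0.134, 0.043])]
wrist seat1 [(0.95, [0.625, 0.14, 0.046]), (0.85, [0.527, 0.052, 0.043]), (0.81, [0.628, 0.059, 0.036]), (0.69, [0.518, 0.134, 0.043])]
wrist seat2 [(0.95, [0.625, 0.14, 0.046]), (0.85, [0.527, 0.052, 0.043]), (0.81, [0.628, 0.059, 0.036]), (0.69, [0.518, 0.134, 0.043])]
wrist seat3 [(0.95, [0.625, 0.14, 0.046]), (0.85, [0.527, 0.052, 0.043]), (0.81, [0.628, 0.059, 0.036]), (0.69, [0.518, 0.134, 0.043])]
```

View images.

View pics/scene0.png

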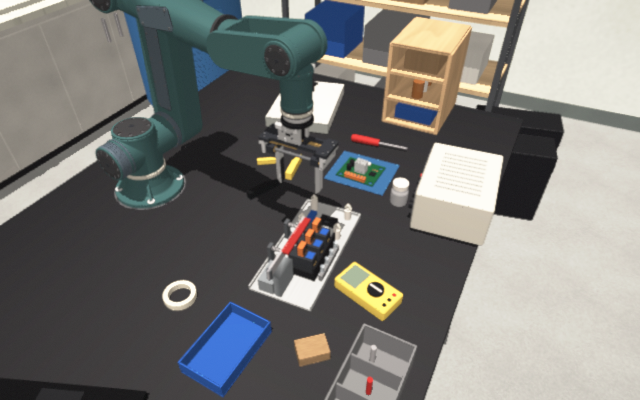

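View pics/side0.png

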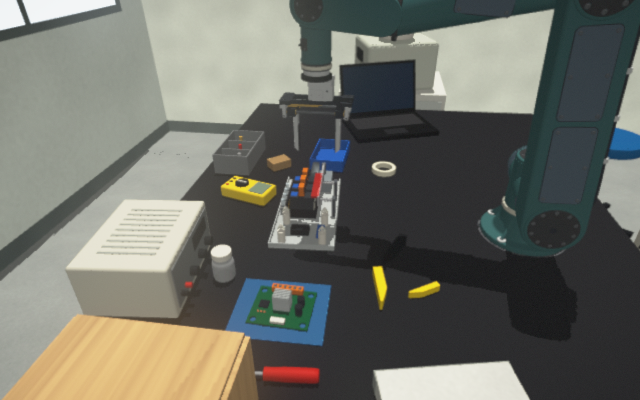

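View pics/wrist0.png

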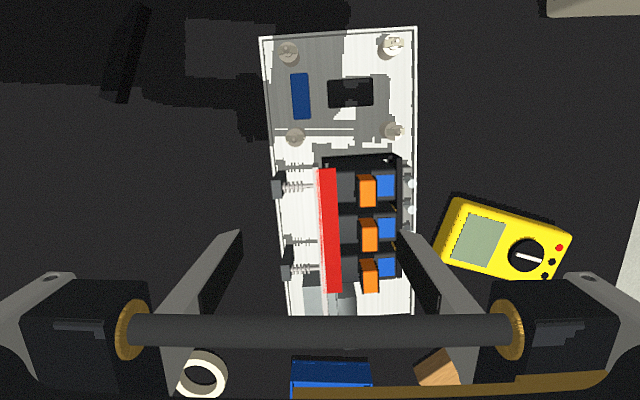

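Run:
```python
from h import *
s=st()
p=snapshot("side");q=snapshot("scene")
save(p,"sidew",(0,150,320,400),2.4)
for l in ["wedge","tape","driver","jar","meter","fusebox"]:
    for c in (p,q): print(l,[(round(d["conf"],2),np.round(d["at"],3).tolist(),np.round(w2px(c,[d["at"]])[0]).tolist()) for d in nets.find_in(l,c)][:4])
# chassis pose from seats + points
```

```text
t 2.55 pos [0.55   0.     0.2055] toolx [1. 0. 0.] tooly [ 0.  0. -1.] toolz [-0.  1.  0.] F [-0.6  0.2  0.5] w 0.0939
wedge [(0.94, [0.371, 0.285, 0.03], [378.0, 281.0]), (0.6, [0.268, 0.282, 0.018], [424.0, 289.0]), (0.53, [0.335, 0.153, 0.023], [394.0, 248.0])]
wedge [(0.71, [0.369, 0.263, 0.024], [292.0, 167.0]), (0.56, [0.335, 0.137, 0.02], [262.0, 187.0]), (0.24, [0.614, -0.102, 0.069], [304.0, 258.0])]
tape [(0.71, [0.562, 0.385, 0.008], [284.0, 311.0]), (0.51, [0.371, -0.28, 0.015], [383.0, 170.0])]
tape [(0.65, [0.377, -0.301, 0.021], [181.0, 292.0])]
driver [(0.78, [0.518, 0.545, 0.023], [288.0, 375.0])]
driver [(0.71, [0.533, 0.529, 0.013], [369.0, 142.0]), (0.53, [0.592, -0.095, 0.019], [299.0, 266.0])]
jar [(0.57, [0.719, 0.304, 0.051], [223.0, 264.0])]
jar [(0.96, [0.737, 0.27, 0.047], [401.0, 193.0]), (0.36, [0.612, -0.102, 0.071], [304.0, 257.0])]
meter [(0.81, [0.771, -0.063, 0.035], [249.0, 189.0])]
meter [(0.72, [0.793, -0.099, 0.036], [371.0, 291.0]), (0.6, [0.579, 0.359, 0.004], [362.0, 174.0])]
fusebox [(0.85, [0.733, -0.276, 0.028], [278.0, 161.0]), (0.74, [0.77, -0.063, 0.039], [249.0, 187.0]), (0.17, [0.719, 0.302, 0.052], [224.0, 263.0])]
fusebox [(0.68, [0.739, -0.291, 0.03], [314.0, 347.0])]
```

View pics/sidew.png

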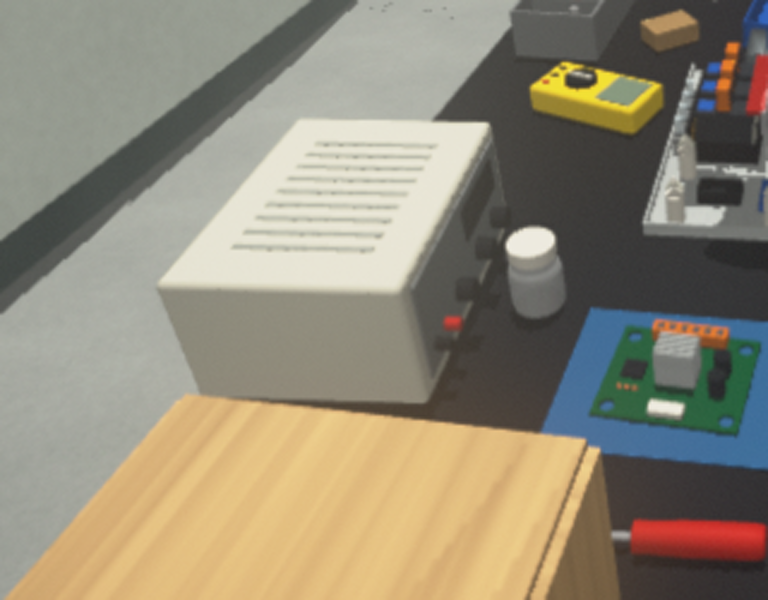

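```bash
python3 -m handwheel '[-0.7,0,1,0,-0.8,0,1,0,-0.8,0,1,0,-0.8,0,1,0,-0.8,0,1,0,-0.8,0,1,0,-0.8,0,1,0,-0.8,0,1,0,-0.8,0,1,0,-0.8,0,1,0,-0.8,0,1,0,-0.8,0,1,0,-0.8,0,1,0,0,0,0,0]' 1
python3 - <<'E'
from h import *
s=st()
p=snapshot("wrist");save(p,"w1")
q=snapshot("side");save(q,"s1",(340,230,460,320),6)
print(px2w(p,[[320,200]],0,s))
print([(round(d["conf"],2),np.round(d["at"],3).tolist(),np.round(w2px(p,[d["at"]],s)[0]).tolist()) for d in nets.mark_of("wedge",p)])
E
```

```text
clock: 4.65
position: [0.3369, 0.269, 0.2058]
orientation: [-1.569, 0.001, -0.005]
wrist_force: [0.6, -0.4, -0.3]
gripper_width: 0.094
t 4.65 pos [0.3369 0.269  0.2058] toolx [ 1.    -0.003  0.003] tooly [ 0.003  0.002 -1.   ] toolz [0.003 1.    0.002] F [ 0.6 -0.4 -0.3] w 0.094
[[0.33881763 0.23864139 0.        ]]
[(0.8, [0.361, 0.285, -0.002], [338.0, 163.0]), (0.78, [0.332, 0.142, -0.001], [315.0, 269.0])]
```

View pics/w1.png

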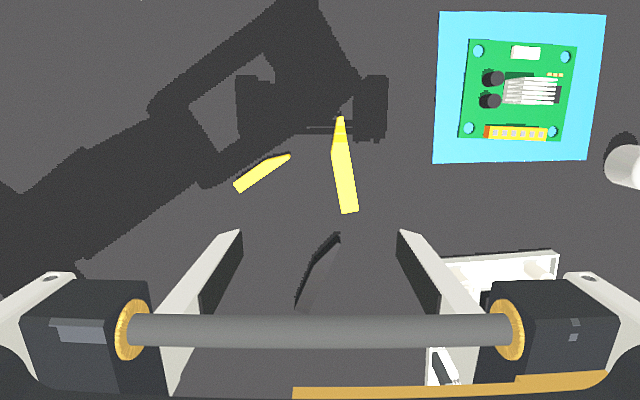

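View pics/s1.png

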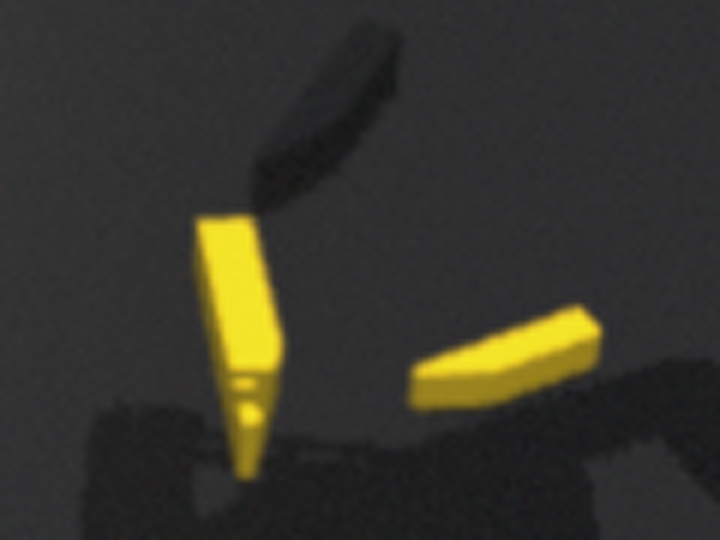

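Wedge-likes in the wrist picture: black at (318,270), which the task says to leave; a small yellow at (262,172); a large yellow at (344,165) with its nose at (340,117). The large yellow is the one meant, and I'll confirm it in an enlarged crop.

Run:
```python
from h import *
s=st()
p=snapshot("wrist");save(p,"w2",(220,100,380,225),5)
hsv=cv2.cvtColor(p["img"],cv2.COLOR_RGB2HSV)
m=cv2.inRange(hsv,(20,120,120),(35,255,255));m[:,:300]=0;m[:100]=0;m[225:]=0;m[:,400:]=0
c=max(cv2.findContours(m,0,2)[0],key=cv2.contourArea)
a=cv2.approxPolyDP(c,2,True).reshape(-1,2);print(a.tolist())
print(np.round(px2w(p,a,0.025,s),4)[:,:2].tolist())
```

```text
t 4.8 pos [0.3387 0.267  0.2056] toolx [ 1.    -0.007  0.003] tooly [ 0.003  0.001 -1.   ] toolz [0.007 1.    0.001] F [ 0.2 -0.4 -0.3] w 0.0939
[[336, 114], [329, 156], [339, 209], [345, 211], [357, 206], [345, 211], [339, 208], [329, 156], [332, 141], [345, 141], [341, 115]]
[[0.3589, 0.3416], [0.3512, 0.2952], [0.3631, 0.2321], [0.3702, 0.2295], [0.3844, 0.2356], [0.3702, 0.2295], [0.3631, 0.2333], [0.3512, 0.2952], [0.3546, 0.3121], [0.3692, 0.312], [0.3644, 0.3405]]
```

View pics/w2.png

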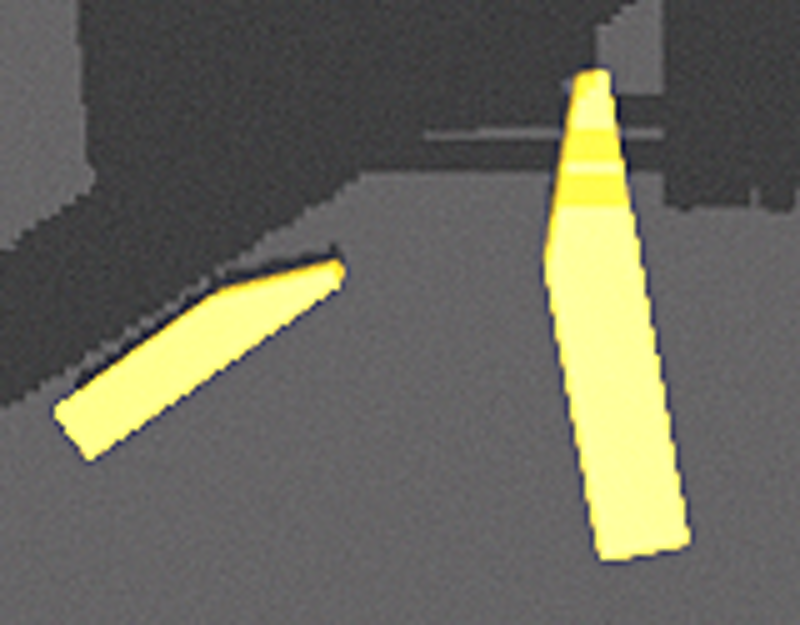

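```bash
cat >> h.py <<'E'
def fit2(model,W):
    model=np.array(model,float);W=np.array(W,float)[:,:2]
    mc,wc=model.mean(0),W.mean(0);A=model-mc;B=W-wc
    th=np.arctan2((A[:,0]*B[:,1]-A[:,1]*B[:,0]).sum(),(A*B).sum())
    c,s_=np.cos(th),np.sin(th);Rm=np.array([[c,-s_],[s_,c]]);t=wc-Rm@mc
    return t,th,np.linalg.norm(A@Rm.T-B,axis=1)
def go(tgt,yaw=None,s=None):
    "print tool-axis shifts to reach world tgt (None = keep) in units; yaw of tool x axis (mod pi)"
    s=s or bot.state();m=R.from_rotvec(s["orientation"]).as_matrix();p=np.array(s["position"])
    d=np.array([0 if g is None else g-q for g,q in zip(tgt,p)])
    u=m.T@d/0.02
    print("d world",np.round(d,4),"units xyz",np.round(u,2),end=" ")
    if yaw is not None:
        cur=np.arctan2(m[1,0],m[0,0]);e=(yaw-cur+np.pi/2)%np.pi-np.pi/2
        # turn about tool y (pointing down) by +a yields world yaw -a
        u2=np.array([[np.cos(0)]])
        print("turn units",round(-e/0.08,2))
        # shifts in the final frame
        c,s_=np.cos(e),np.sin(e);m2=np.array([[c,-s_,0],[s_,c,0],[0,0,1]])@m
        print("units xyz in turned frame",np.round(m2.T@d/0.02,2))
    else: print()
E
python3 - <<'E'
from h import *
s=st()
p=snapshot("wrist")
uv=np.array([[608,72],[690,545],[600,560],[545,260],[575,75]])/5+[220,100]-0.4
W=px2w(p,uv,0.025,s)
t,th,r=fit2([[.01,.055],[.01,-.055],[-.01,-.055],[-.01,.015],[.005,.055]],W);print(t,th,r)
g=t+np.array([[np.cos(th),-np.sin(th)],[np.sin(th),np.cos(th)]])@[0,-0.035];print("grip",g)
go([*g,0.12],th)
E
```

```text
t 4.85 pos [0.3389 0.2668 0.2056] toolx [ 1.    -0.008  0.003] tooly [ 0.003  0.001 -1.   ] toolz [0.008 1.    0.001] F [-0.3  0.   0. ] w 0.0938
[0.36408737 0.28540186] 0.1864018590318816 [0.00112632 0.0016369  0.0010527  0.00180465 0.00126969]
grip [0.37057372 0.25100815]
d world [ 0.0316 -0.0157 -0.0855] units xyz [ 1.57  4.28 -0.77] turn units -2.44
units xyz in turned frame [ 1.39  4.28 -1.07]
```

```bash
python3 -m handwheel '[0.35,0.8,-0.25,-0.6,0.35,0.8,-0.25,-0.6,0.35,0.9,-0.25,-0.6,0.35,0.9,-0.25,-0.6,0,0.9,0,0,0,0,0,0]' 0
python3 - <<'E'
from h import *
s=st();go([.3706,.2510,.006],.1864)
E
```

```text
clock: 5.5
position: [0.3745, 0.2431, 0.1177]
orientation: [-1.566, -0.147, 0.137]
wrist_force: [-0.2, -0.6, -0.5]
gripper_width: 0.0494
t 5.5 pos [0.3745 0.2431 0.1177] toolx [0.984 0.18  0.006] tooly [ 0.006  0.001 -1.   ] toolz [-0.18   0.984 -0.001] F [-0.2 -0.6 -0.5] w 0.0494
d world [-0.0039  0.0079 -0.1117] units xyz [-0.16  5.58  0.42] turn units -0.07
units xyz in turned frame [-0.15  5.58  0.43]
```

```bash
python3 -m handwheel '[-0.2,0.6,0.4,-0.1,0,0.9,0,0,0,0.9,0,0,0,0.9,0,0,0,0.8,0,0,0,0.7,0,0,0,0.5,0,0,0,0.2,0,0,0,0,0,0,0,0,0,0]' 0
python3 - <<'E'
from h import *
s=st();go([.3706,.2510,.006],.1864)
p=snapshot("wrist");save(p,"w3")
E
```

```text
clock: 6.5
position: [0.3734, 0.2544, 0.0082]
orientation: [-1.56, -0.16, 0.134]
wrist_force: [0.2, 0.2, -0.1]
gripper_width: 0.047
t 6.5 pos [0.3734 0.2544 0.0082] toolx [0.982 0.186 0.017] tooly [ 0.016  0.008 -1.   ] toolz [-0.186  0.982  0.004] F [ 0.2  0.2 -0.1] w 0.047
d world [-0.0028 -0.0034 -0.0022] units xyz [-0.17  0.11 -0.14] turn units 0.01
units xyz in turned frame [-0.17  0.11 -0.14]
```

View pics/w3.png

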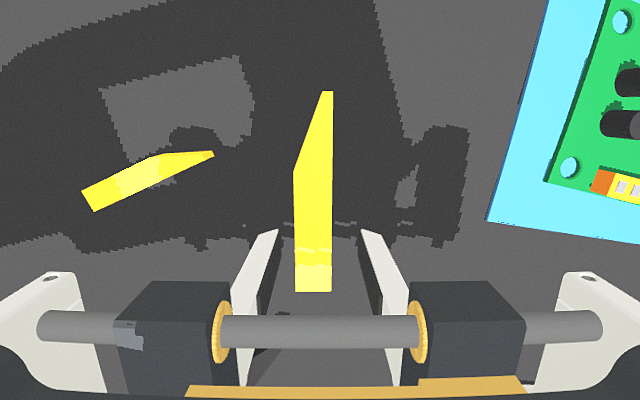

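```bash
python3 -m handwheel '[-0.1,0.1,-0.2,0,0,0,0,0,0,0,0,0,0,0,0,0,0,0,0,0,0,0,0,0]' -1
python3 - <<'E'
from h import *
s=st();p=snapshot("wrist");save(p,"w4")
uv=np.array([[0,0]])
E
```

```text
clock: 7.15
position: [0.3735, 0.2502, 0.008]
orientation: [-1.558, -0.163, 0.131]
wrist_force: [1.2, -0.1, -0.8]
gripper_width: 0.0196
t 7.15 pos [0.3735 0.2502 0.008 ] toolx [0.982 0.186 0.021] tooly [ 0.02   0.009 -1.   ] toolz [-0.186  0.983  0.005] F [ 1.2 -0.1 -0.8] w 0.0196
```

View pics/w4.png

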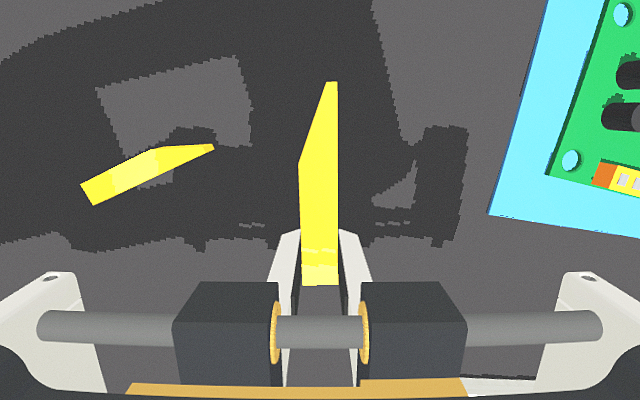

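```bash
python3 - <<'E'
from h import *
s=st();p=snapshot("wrist")
W=px2w(p,[[338,82],[338,285],[302,286],[299,163],[327,82]],0.025,s)
t,th,r=fit2([[.01,.055],[.01,-.055],[-.01,-.055],[-.01,.015],[.005,.055]],W);print(t,th,r)
m=R.from_rotvec(s["orientation"]).as_matrix()
print("origin in tool", m.T@(np.r_[t,0]-s["position"]))
E
python3 -m handwheel '[0,-0.3,0,0,0,-0.8,0,0,0,-1,0,0,0,-1,0,0,0,-1,0,0,0,-1,0,0,0,-1,0,0,0,-1,0,0,0,-1,0,0,0,0,0,0]' -1
python3 - <<'E'
from h import *
s=st()
q=snapshot("side");save(q,"s2");q2=snapshot("scene");save(q2,"c2")
E
```

```text
t 7.2 pos [0.3735 0.2502 0.008 ] toolx [0.982 0.186 0.021] tooly [ 0.02   0.009 -1.   ] toolz [-0.186  0.983  0.005] F [-0.4  1.3 -0.4] w 0.0197
[0.36646072 0.28566591] 0.19955926287676543 [0.00033326 0.00073499 0.00081913 0.00069309 0.00039188]
origin in tool [-0.00054058  0.00820408  0.03609301]
clock: 8.25
position: [0.3693, 0.2485, 0.1786]
orientation: [-1.559, -0.163, 0.132]
wrist_force: [0.6, 0.1, -1.2]
gripper_width: 0.0197
t 8.25 pos [0.3693 0.2485 0.1786] toolx [0.982 0.186 0.02 ] tooly [ 0.019  0.009 -1.   ] toolz [-0.187  0.982  0.005] F [ 0.6  0.1 -1.2] w 0.0197
```

View pics/c2.png

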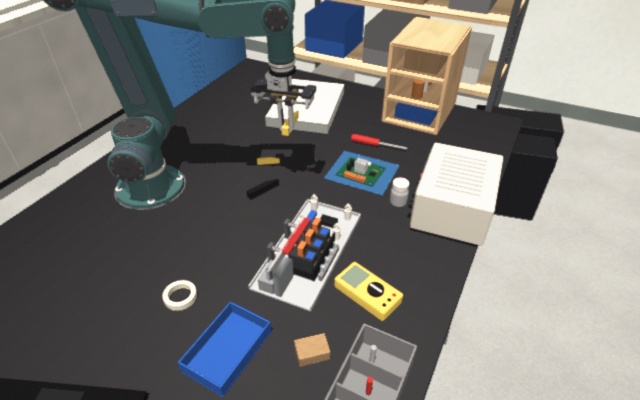

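```bash
python3 -m handwheel '[0.6,-0.25,-1,0.1,0.6,-0.25,-1,0.1,0.6,-0.25,-1,0.1,0.6,-0.25,-1,0.1,0.6,-0.25,-1,0.1,0.6,-0.25,-1,0.1,0.6,-0.25,-1,0.1,0.6,-0.25,-1,0.1,0.6,-0.25,-1,0.1,0.6,-0.25,-1,0.1,0.6,-0.25,-1,0.1,0.6,-0.25,-0.5,0.1,0,0,0,0,0,0,0,0]' -1
python3 - <<'E'
from h import *
s=st()
p=snapshot("wrist");save(p,"w5")
for l in ["seat0","wedge_slot","wedge_home","keeper_roller","pack0","chassis"]:
    print(l,[(round(d["conf"],2),np.round(d["at"],4).tolist()) for d in nets.mark_of(l,p)][:5])
E
```

```text
clock: 9.75
position: [0.5376, 0.0307, 0.2063]
orientation: [-1.567, -0.043, 0.098]
wrist_force: [0.6, -0.1, 0.0]
gripper_width: 0.0198
t 9.75 pos [0.5376 0.0307 0.2063] toolx [ 0.995  0.09  -0.035] tooly [-0.035  0.001 -0.999] toolz [-0.09   0.996  0.004] F [ 0.6 -0.1  0. ] w 0.0198
seat0 [(0.96, [0.6286, 0.0603, 0.0363]), (0.67, [0.6227, 0.1399, 0.0436]), (0.67, [0.7775, -0.0811, -0.0005])]
wedge_slot [(0.92, [0.5734, -0.1895, 0.0465])]
wedge_home [(0.97, [0.5684, -0.1801, 0.0473]), (0.6, [0.6233, 0.1426, 0.0424])]
keeper_roller [(0.76, [0.5571, -0.1722, 0.0628])]
pack0 [(0.9, [0.5964, -0.0443, 0.0086]), (0.71, [0.5908, -0.0007, 0.005])]
chassis [(0.6, [0.5825, -0.0182, -0.0038])]
```

View pics/w5.png

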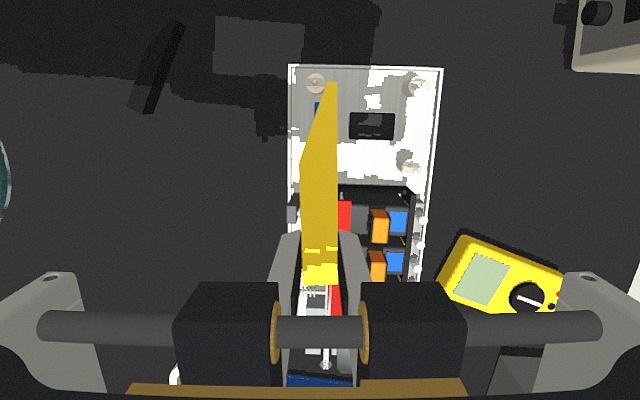

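Run:
```python
from h import *
s=st()
q=snapshot("scene");save(q,"c3",(240,180,370,310),6)
q=snapshot("side");save(q,"s3",(255,155,355,255),7)
p=snapshot("wrist");save(p,"w6",(280,55,450,200),4.5)
```

```text
t 10.1 pos [0.5381 0.0312 0.2084] toolx [ 0.995  0.091 -0.031] tooly [-0.031  0.001 -1.   ] toolz [-0.091  0.996  0.003] F [ 0.   0.6 -0.3] w 0.0198
```

View pics/c3.png

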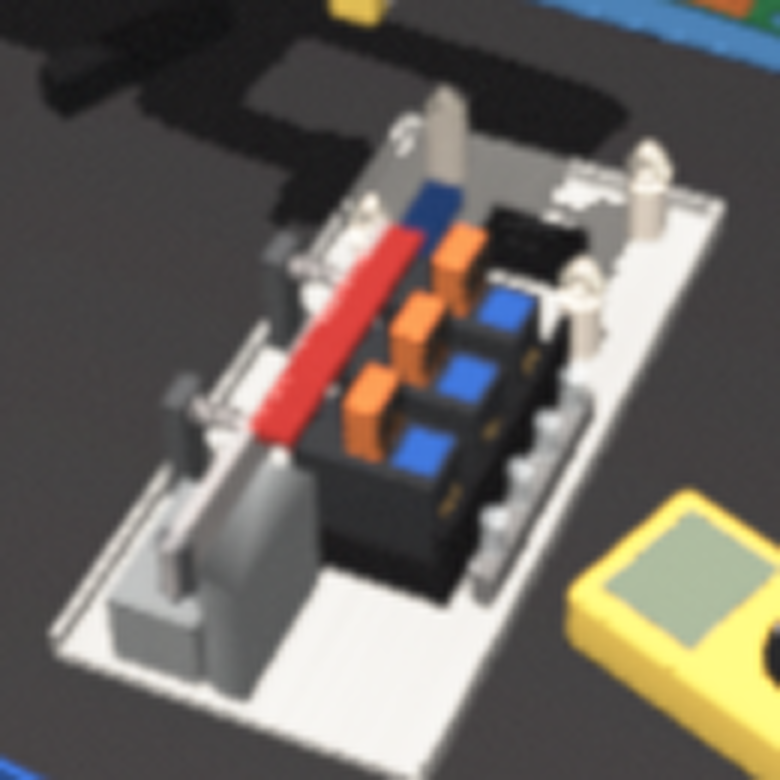

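View pics/s3.png

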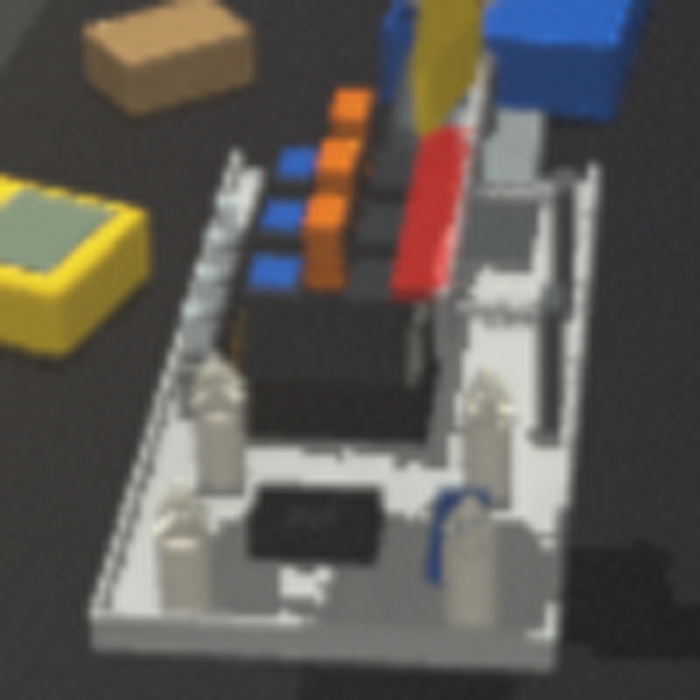

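View pics/w6.png

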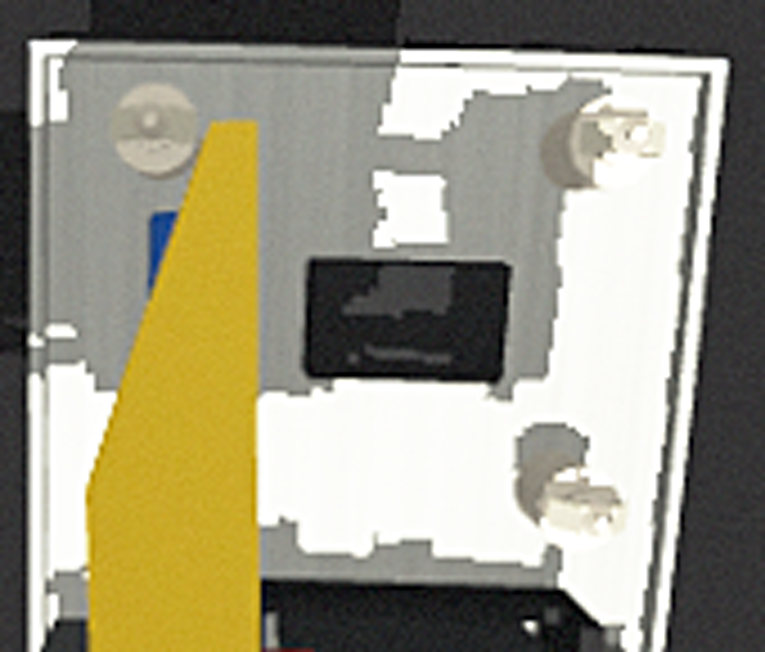

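Run:
```python
from h import *
from scipy.optimize import least_squares
s=st();q=snapshot("scene");q2=snapshot("side");p=snapshot("wrist")
obs=[]
def add(P,uvs,off,sc,loc):
    for a,b in zip(uvs,loc): obs.append((P,(np.array(a)+.5)/sc-.5+off,b))
S=lambda x,y:(x,y,.062)
S0,S1,S2,S3=S(-.053,.072),S(-.053,.158),S(.053,.072),S(.053,.158)
add(q,[(650,143),(583,260),(447,88),(368,196),(722,203)],[240,180],6,[S3,S2,S1,S0,(.085,.18,.016)])
add(q2,[(180,487),(218,357),(470,495),(490,370),(92,612),(557,625)],[255,155],7,[S3,S2,S1,S0,(.085,.18,.016),(-.085,.18,.016)])
add(p,[(632,132),(602,518),(150,120),(30,42),(728,60)],[280,55],4.5,[S3,S2,S1,(-.085,.18,.016),(.085,.18,.016)])
def f(v,full=False):
    c,s_=np.cos(v[2]),np.sin(v[2]);r=[]
    for P,uv,l in obs:
        w=[v[0]+c*l[0]-s_*l[1],v[1]+s_*l[0]+c*l[1],l[2]]
        e=(w2px(P,w,s)[0]-uv); r.append(e*(1 if P is not p else .7))
    return np.array(r).ravel()
o=least_squares(f,[.58,-.018,.09],loss="soft_l1");print(o.x);print(np.round(f(o.x).reshape(-1,2),1).tolist())
x,y,a=o.x
C=np.array([[np.cos(a),-np.sin(a)],[np.sin(a),np.cos(a)]])
for n,w in dict(slot=(.574,-.192),home=(.568,-.181),roller=(.558,-.178)).items(): print(n,C.T@(np.array(w)-[x,y]))
```

```text
t 10.25 pos [0.5384 0.0309 0.2084] toolx [ 0.995  0.09  -0.031] tooly [-0.031  0.001 -1.   ] toolz [-0.09   0.996  0.003] F [-0.6 -0.4 -0.5] w 0.0198
[ 0.58163849 -0.01803674  0.06838537]
[[0.3, -0.2], [0.4, -0.5], [-0.0, -0.4], [0.9, -0.1], [0.6, -0.2], [0.1, -0.7], [-0.2, -0.0], [0.2, -0.1], [-0.2, -0.4], [-0.1, 0.5], [-0.3, 1.8], [0.7, 0.2], [-0.3, 1.0], [-0.5, 0.0], [-0.3, -0.0], [-0.9, -0.1]]
slot [-0.0195079  -0.17303469]
home [-0.02474223 -0.16165041]
roller [-0.03451386 -0.1579741 ]
```

```bash
python3 -m handwheel '[0,0,-0.4,0,0.05,0,-0.9,0.1,0.05,0,-1,0.1,0.05,0,-1,0.1,0.05,0,-1,0,0.05,0,-1,0,0.05,0,-1,0,0.05,0,-1,0,0.05,0,-1,0,0.05,0,-1,0,0.05,0,-1,0,0.05,0,-1,0,0.05,0,-1,0,0,0,-1,0,0,0,-1,0,0,0,-0.6,0,0,0,-0.2,0,0,0,0,0,0,0,0,0]' -1
cat >> h.py <<'E'
CH=np.array([.58164,-.01804]);CA=.0684
def ch2w(x,y,z=None):
    c,s_=np.cos(CA),np.sin(CA);r=[CH[0]+c*x-s_*y,CH[1]+s_*x+c*y]
    return np.array(r if z is None else r+[z])
def w2ch(w):
    c,s_=np.cos(CA),np.sin(CA);d=np.array(w[:2])-CH;return np.array([c*d[0]+s_*d[1],-s_*d[0]+c*d[1]])
E
python3 - <<'E'
from h import *
s=st();go([*ch2w(-.0295,-.274),.11],CA)
E
```

```text
clock: 12.3
position: [0.5713, -0.2921, 0.2063]
orientation: [-1.57, -0.024, 0.075]
wrist_force: [-0.2, 0.0, -0.0]
gripper_width: 0.0197
t 12.3 pos [ 0.5713 -0.2921  0.2063] toolx [ 0.998  0.063 -0.033] tooly [-0.033 -0.001 -0.999] toolz [-0.063  0.998  0.001] F [-0.2  0.  -0. ] w 0.0197
d world [-0.0004 -0.0013 -0.0963] units xyz [ 0.13  4.81 -0.07] turn units -0.07
units xyz in turned frame [ 0.13  4.81 -0.07]
```

```bash
python3 -m handwheel '[0,0.6,0,0,0.05,1,0,0,0.05,1,0,-0.1,0.05,1,0,0,0,0.6,0,0,0,0.3,0,0,0,0,0,0,0,0,0,0]' -1
python3 - <<'E'
from h import *
s=st();p=snapshot("wrist");save(p,"w7");save(p,"w7b",(270,30,400,130),6)
o=ch2w(-.0195,-.173);
print(np.round(w2px(p,[ch2w(-.020,-.173,.045),ch2w(-.020,-.173,.075),ch2w(-.020,-.103,.075),ch2w(-.034,-.158,.078)],s)))
E
```

```text
clock: 13.1
position: [0.572, -0.2859, 0.1116]
orientation: [-1.568, -0.037, 0.086]
wrist_force: [-0.0, -1.0, 0.3]
gripper_width: 0.0201
t 13.1 pos [ 0.572  -0.2859  0.1116] toolx [ 0.996  0.078 -0.031] tooly [-0.031  0.    -1.   ] toolz [-0.078  0.997  0.003] F [-0.  -1.   0.3] w 0.0201
[[333.  90.]
 [334.  86.]
 [336. -33.]
 [312.  61.]]
```

View pics/w7.png

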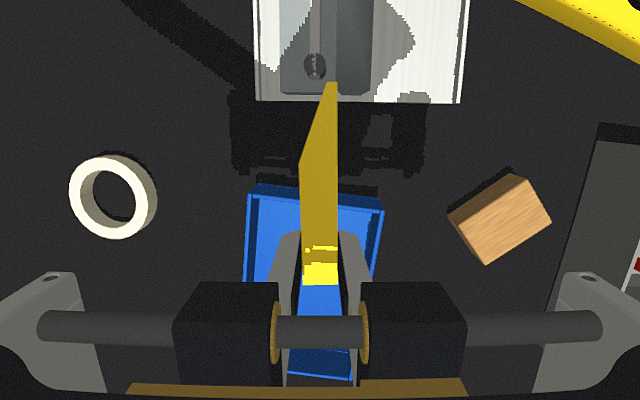

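View pics/w7b.png

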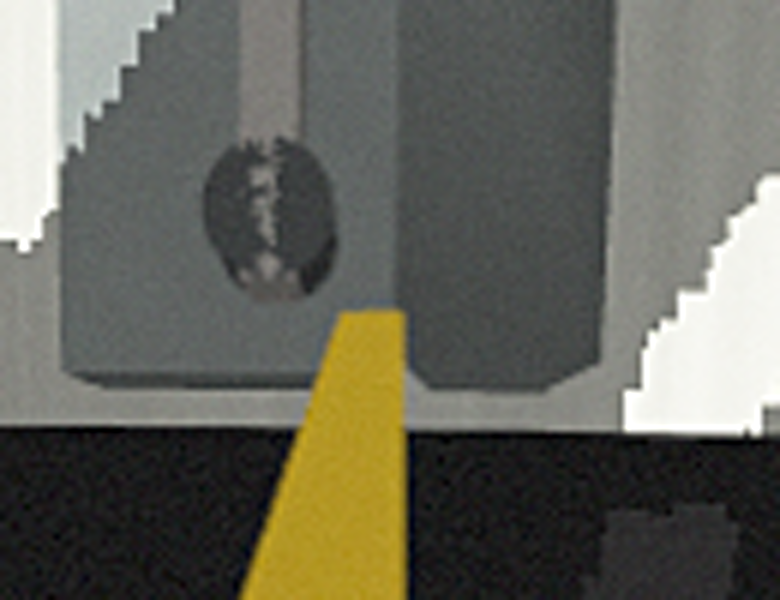

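Run:
```python
from h import *
s=st();p=snapshot("wrist")
g=lambda uv:np.array(uv)/6-.4+[270,30]
for n,uv,z in [("cheek top a",(395,330),.075),("cheek top b",(395,20),.075),("cheek block outer end",(480,390),.075),("ledge end",(200,374),.045),("ledge L",(62,300),.045),("roller",(268,212),.078)]:
    w=px2w(p,[g(uv)],z,s)[0];print(n,np.round(w2ch(w),4))
# wedge in hand
m=R.from_rotvec(s["orientation"]).as_matrix()
o=np.array(s["position"])+m@[-.0005,.0082,.0361];print("wedge origin ch",w2ch(o),o[2])
top=[o+m@np.array([x,-.025,y]) for x,y in [(.01,.055),(.01,-.055),(-.01,-.055),(-.01,.015),(.005,.055)]]
print(np.round(w2px(p,top,s),1))
```

```text
t 13.15 pos [ 0.5721 -0.2859  0.1117] toolx [ 0.996  0.078 -0.031] tooly [-0.031  0.    -1.   ] toolz [-0.078  0.997  0.003] F [-0.7  0.3 -0.1] w 0.0196
cheek top a [-0.0191 -0.172 ]
cheek top b [-0.0197 -0.1408]
cheek block outer end [-0.0097 -0.1781]
ledge end [-0.0426 -0.175 ]
ledge L [-0.0596 -0.1663]
roller [-0.0327 -0.1604]
wedge origin ch [-0.02895077 -0.23051277] 0.10363189727694933
[[338.1  83.1]
 [335.3 284.5]
 [300.7 284.5]
 [298.4 164.4]
 [327.9  83.1]]
```

```bash
python3 -m handwheel '[0,0,-0.5,0.3,0,0.5,0,0,0,0.8,0,0,0,0.6,0,0,0,0.3,0,0,0,0,0,0,0,0,0,0]' -1
cat > wd.py <<'E'
from h import *
s=st();p=snapshot("wrist")
m=R.from_rotvec(s["orientation"]).as_matrix()
o=np.array(s["position"])+m@[-.0005,.0082,.0361];print("wedge origin ch",w2ch(o),o[2],"yaw rel", np.arctan2(m[1,0],m[0,0])+.013-CA)
n=o+m@np.array([.01-.0003-.0007,0,.055]);print("nose right ch",w2ch(n))
print("wrist_force ch", np.round(np.array([[np.cos(CA),np.sin(CA)],[-np.sin(CA),np.cos(CA)]])@s["wrist_force"][:2],1))
import sys
save(p,sys.argv[1],(250,0,410,220),3.6)
E
python3 wd.py w8
```

```text
clock: 13.9
position: [0.5733, -0.2994, 0.0683]
orientation: [-1.573, -0.019, 0.06]
wrist_force: [-0.1, 0.2, -0.2]
gripper_width: 0.0195
t 13.9 pos [ 0.5733 -0.2994  0.0683] toolx [ 0.998  0.05  -0.026] tooly [-0.025 -0.004 -1.   ] toolz [-0.05   0.999 -0.002] F [-0.1  0.2 -0.2] w 0.0195
wedge origin ch [-0.02763893 -0.24405497] 0.05999779273314566 yaw rel -0.005198682287312989
nose right ch [-0.01764587 -0.1892279 ]
wrist_force ch [-0.1  0.2]
```

View pics/w8.png

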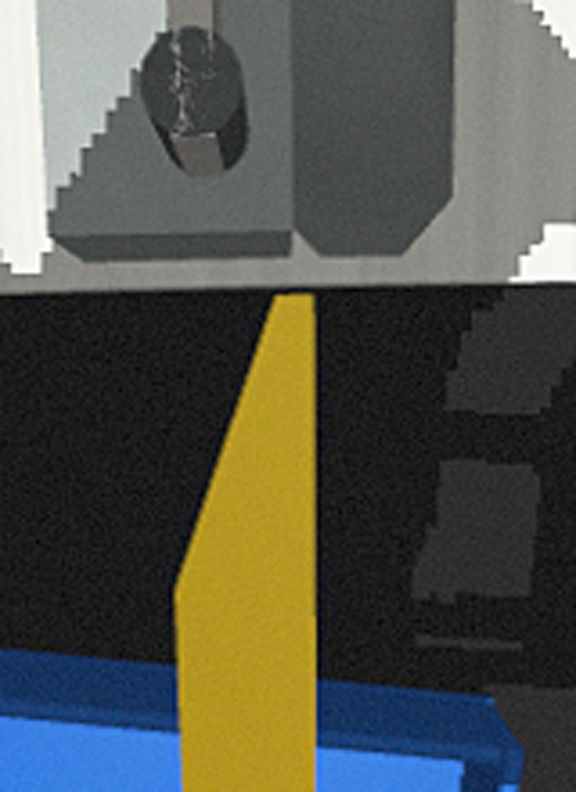

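```bash
python3 -m handwheel '[-0.1,0.3,0,0,-0.08,0.3,0,0,0,0.1,0,0,0,0,0,0,0,0,0,0]' -1
python3 wd.py w9
```

```text
clock: 14.45
position: [0.5697, -0.2999, 0.0548]
orientation: [-1.575, -0.021, 0.058]
wrist_force: [-0.2, 0.1, -0.2]
gripper_width: 0.0202
t 14.45 pos [ 0.5697 -0.2999  0.0548] toolx [ 0.998  0.05  -0.023] tooly [-0.023 -0.005 -1.   ] toolz [-0.05   0.999 -0.004] F [-0.2  0.1 -0.2] w 0.0202
wedge origin ch [-0.03121795 -0.2443501 ] 0.04644474993755873 yaw rel -0.005000359803977589
nose right ch [-0.02123697 -0.18952129]
wrist_force ch [-0.2  0.1]
```

View pics/w9.png

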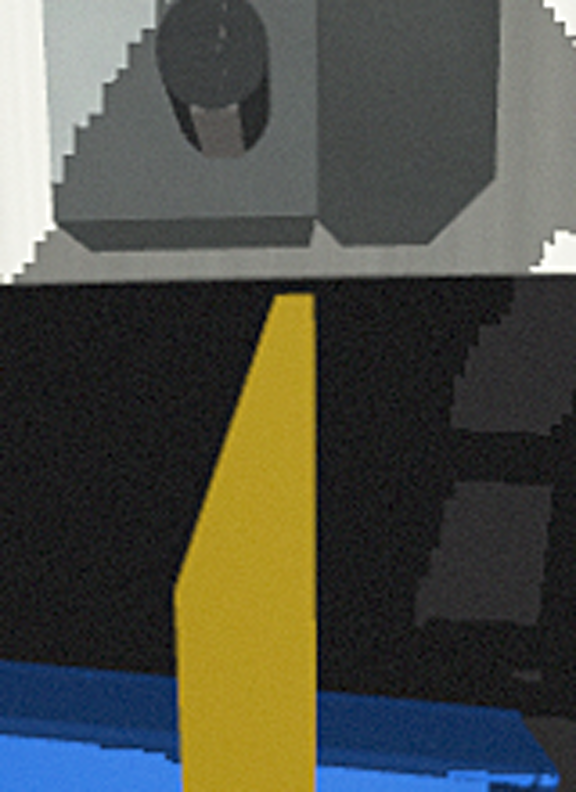

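```bash
python3 -m handwheel '[0,-0.05,0.3,0,0,0,0.3,0,0,0,0.3,0,0,0,0.3,0,0,0,0,0]' -1
python3 wd.py w10
```

```text
clock: 15.0
position: [0.569, -0.2735, 0.0566]
orientation: [-1.575, -0.023, 0.057]
wrist_force: [-0.1, 0.4, -0.5]
gripper_width: 0.0196
t 15.0 pos [ 0.569  -0.2735  0.0566] toolx [ 0.998  0.051 -0.022] tooly [-0.022 -0.005 -1.   ] toolz [-0.051  0.999 -0.004] F [-0.1  0.4 -0.5] w 0.0196
wedge origin ch [-0.03016551 -0.21794413] 0.04828456485167863 yaw rel -0.004515543974768305
nose right ch [-0.02021083 -0.16311054]
wrist_force ch [-0.1  0.4]
```

View pics/w10.png

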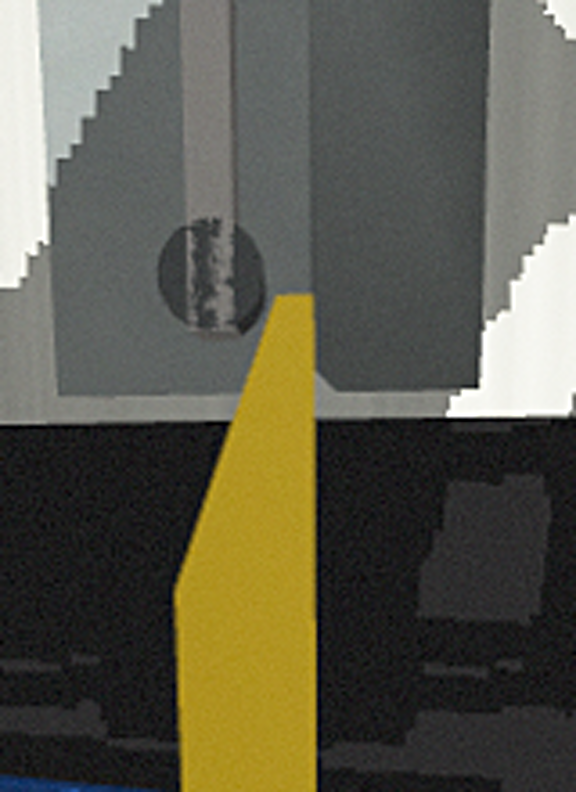

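```bash
python3 -m handwheel '[-0.06,0.05,0.3,0,-0.01,0.05,0.3,0,-0.01,0,0.4,0,0,0,0.4,0,0,0,0.4,0]' -1
python3 wd.py w11
```

```text
clock: 15.55
position: [0.5674, -0.2472, 0.0569]
orientation: [-1.597, -0.025, 0.049]
wrist_force: [0.3, -7.4, -1.6]
gripper_width: 0.0197
t 15.55 pos [ 0.5674 -0.2472  0.0569] toolx [ 0.999  0.047 -0.015] tooly [-0.014 -0.027 -1.   ] toolz [-0.047  0.999 -0.027] F [ 0.3 -7.4 -1.6] w 0.0197
wedge origin ch [-0.0297226  -0.19179629] 0.047716534312763036 yaw rel -0.008744025289940484
nose right ch [-0.01955281 -0.13702394]
wrist_force ch [-0.2 -7.4]
```

View pics/w11.png

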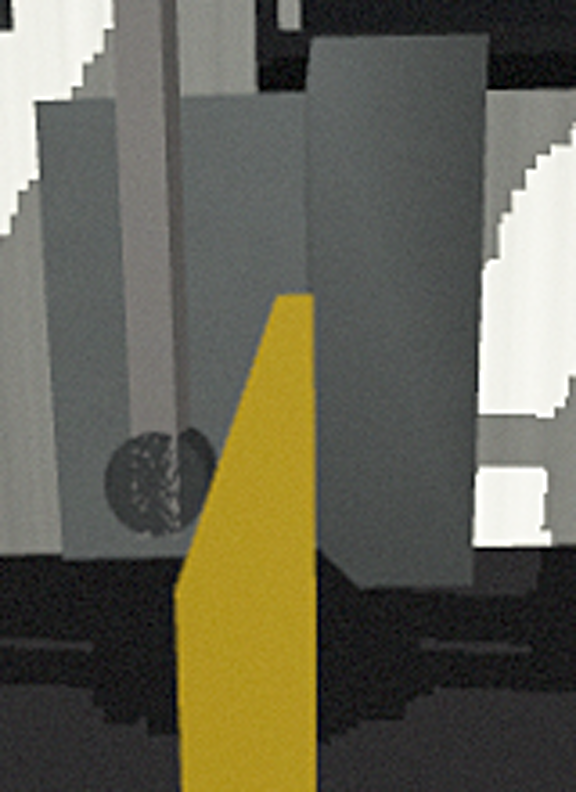

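```bash
python3 -m handwheel '[0,0,0.45,0,0,0,0.45,0,0,0,0.45,0,0,0,0.45,0,0,0,0.4,0]' -1
python3 wd.py w12
```

```text
clock: 16.1
position: [0.5656, -0.2153, 0.0587]
orientation: [-1.627, -0.027, 0.044]
wrist_force: [0.5, -6.5, -0.1]
gripper_width: 0.0196
t 16.1 pos [ 0.5656 -0.2153  0.0587] toolx [ 0.999  0.045 -0.012] tooly [-0.009 -0.056 -0.998] toolz [-0.045  0.997 -0.056] F [ 0.5 -6.5 -0.1] w 0.0196
wedge origin ch [-0.02929504 -0.16015431] 0.048467610352216674 yaw rel -0.010832857421747173
nose right ch [-0.01902518 -0.10546913]
wrist_force ch [ 0.1 -6.5]
```

View pics/w12.png

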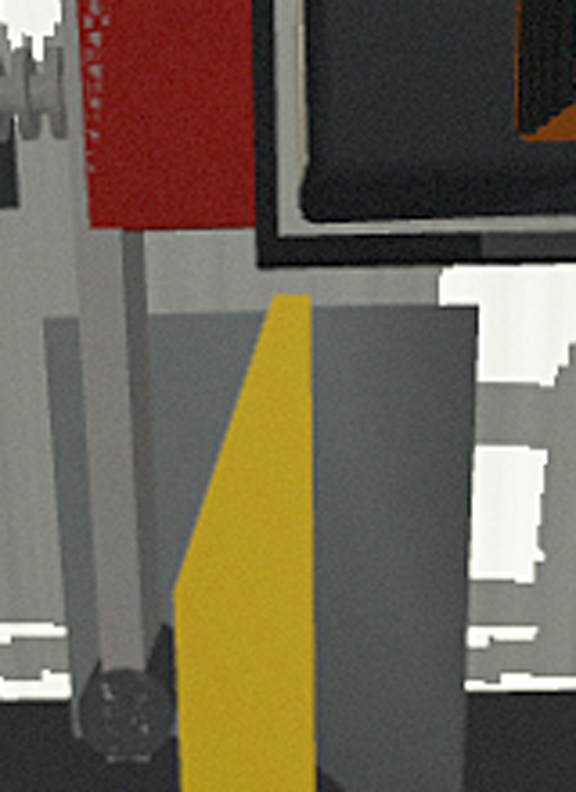

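```bash
python3 -m handwheel '[0,0,0,0,0,0,0,0,0,0,0,0,0,0,0,0]' -0.2
python3 wd.py w13
```

```text
clock: 16.55
position: [0.5646, -0.2114, 0.0583]
orientation: [-1.62, -0.027, 0.046]
wrist_force: [-0.1, -0.1, 0.4]
gripper_width: 0.0378
t 16.55 pos [ 0.5646 -0.2114  0.0583] toolx [ 0.999  0.046 -0.014] tooly [-0.011 -0.05  -0.999] toolz [-0.046  0.998 -0.049] F [-0.1 -0.1  0.4] w 0.0378
wedge origin ch [-0.03001052 -0.15610817] 0.04829859389785601 yaw rel -0.009732317627712428
nose right ch [-0.01980186 -0.10139299]
wrist_force ch [-0.1 -0.1]
```

View pics/w13.png

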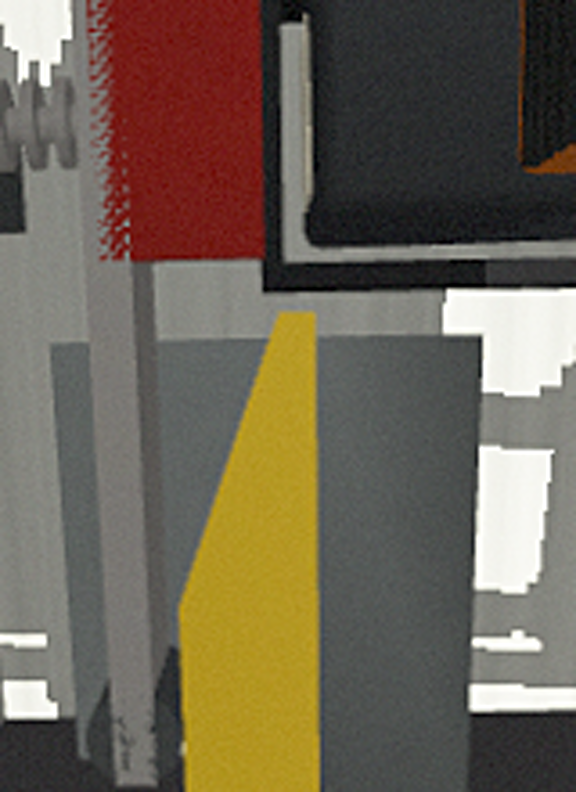

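```bash
python3 -m handwheel '[0,-0.5,-0.05,0,0,-1,-0.05,0,0,-1,-0.05,0,0,-1,0.2,0,0,-1,0.5,-0.1,0,-1,0.8,0,0,-1,0.8,0,0,-1,0.8,0,0,-1,0.8,0,0,-0.5,0.5,0,0,0,0,0]' -0.2
python3 - <<'E'
from h import *
s=st();p=snapshot("wrist");save(p,"w14");q=snapshot("scene");save(q,"c14",(160,180,370,390),3.7)
E
```

```text
clock: 17.7
position: [0.5621, -0.1152, 0.2475]
orientation: [-1.619, -0.034, 0.048]
wrist_force: [-0.7, -1.0, 0.7]
gripper_width: 0.0374
t 17.7 pos [ 0.5621 -0.1152  0.2475] toolx [ 0.999  0.051 -0.01 ] tooly [-0.008 -0.048 -0.999] toolz [-0.052  0.998 -0.048] F [-0.7 -1.   0.7] w 0.0374
```

View pics/w14.png

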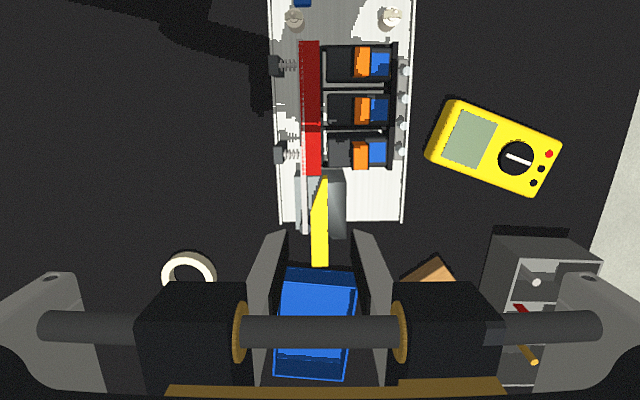

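View pics/c14.png

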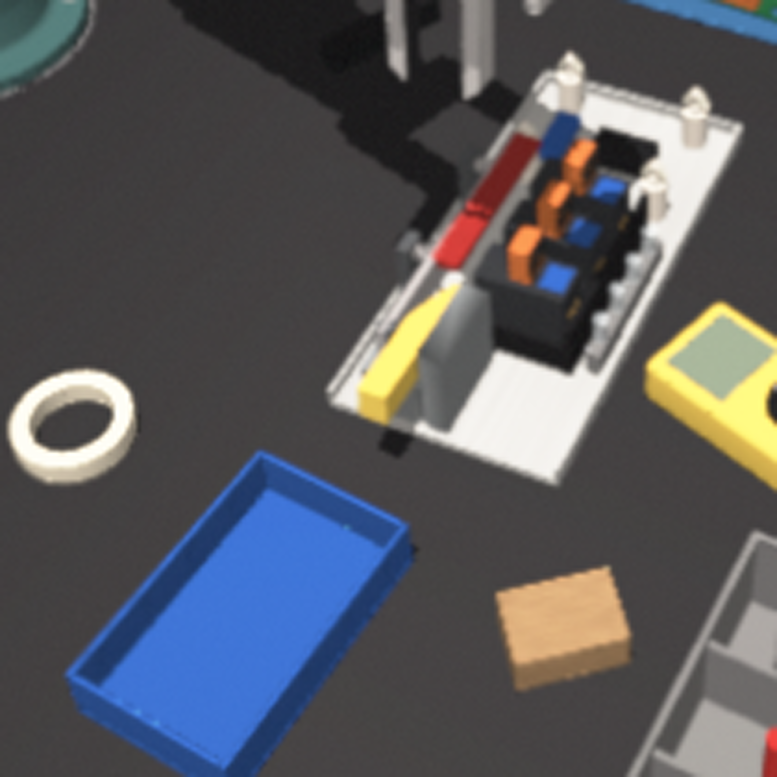

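Run:
```python
from h import *
s=st();p=snapshot("wrist");q=snapshot("scene")
W=px2w(q,(np.array([[262,453],[410,528],[70,675]]))/3.7+[160,180],.04)
t,th,r=fit2([[-.0575,.09],[.0575,.09],[-.0575,-.09]],W);print("tub",t,th,r)
for y in(-.055,0,.055): print(t+[-y*np.sin(th),y*np.cos(th)])
hsv=cv2.cvtColor(p["img"],cv2.COLOR_RGB2HSV)
m=cv2.inRange(hsv,(8,150,100),(18,255,255));m[200:]=0
n,l,stt,c=cv2.connectedComponentsWithStats(m)
for i in range(1,n):
    if stt[i,4]>60: print(stt[i].tolist(),c[i],w2ch(px2w(p,[c[i]],.1,s)[0]))
save(p,"w15",(260,30,420,190),5)
print([ (round(d["conf"],2),np.round(w2ch(d["at"]),3).tolist()) for d in nets.mark_of("pack0",p)])
print([ (round(d["conf"],2),np.round(d["at"],3).tolist()) for d in nets.mark_of("tub",q)])
```

```text
t 17.8 pos [ 0.5614 -0.1162  0.2453] toolx [ 0.999  0.05  -0.013] tooly [-0.011 -0.048 -0.999] toolz [-0.05   0.998 -0.047] F [-1.2  0.5 -0.3] w 0.0375
tub [ 0.56605568 -0.37270175] -0.04721689936830728 [0.00145592 0.00157514 0.0025337 ]
[ 0.56345971 -0.42764045]
[ 0.56605568 -0.37270175]
[ 0.56865164 -0.31776305]
[355, 45, 17, 31, 467] [363.07066381  59.63811563] [0.01506514 0.02078426]
[356, 96, 16, 28, 414] [363.14251208 109.48550725] [ 0.0159559  -0.02489403]
[354, 141, 16, 28, 408] [361.70833333 154.60294118] [ 0.0154177  -0.06946494]
[(0.78, [0.016, -0.074]), (0.75, [0.015, -0.027]), (0.74, [0.014, 0.019])]
[(0.76, [0.562, -0.373, -0.003])]
```

View pics/w15.png

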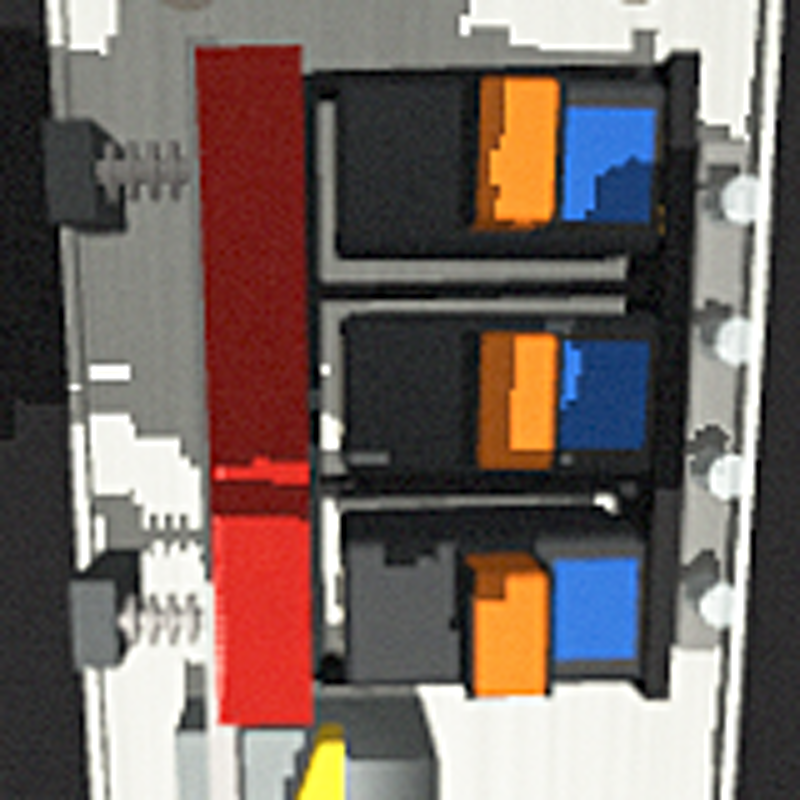

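Run:
```python
from h import *
s=st();go([*ch2w(.016,-.0715),.13],CA)
```

```text
t 18.0 pos [ 0.5608 -0.1167  0.2434] toolx [ 0.999  0.049 -0.017] tooly [-0.015 -0.047 -0.999] toolz [-0.049  0.998 -0.046] F [-0.7 -0.  -0.8] w 0.0378
d world [ 0.0417  0.0284 -0.1134] units xyz [2.25 5.57 1.57] turn units -0.25
units xyz in turned frame [2.27 5.57 1.53]
```

```bash
python3 -m handwheel '[0.4,0.4,0.3,-0.1,0.5,0.9,0.3,-0.1,0.5,0.9,0.3,0,0.4,0.9,0.3,0,0.4,0.9,0.2,0,0.1,0.9,0.1,0,0,0.5,0,0,0,0,0,0]' -0.2
python3 - <<'E'
from h import *
s=st();go([*ch2w(.016,-.0715),.078],CA)
p=snapshot("wrist");save(p,"w16")
E
```

```text
clock: 18.8
position: [0.604, -0.0877, 0.1183]
orientation: [-1.613, -0.029, 0.073]
wrist_force: [-0.2, -0.9, 0.4]
gripper_width: 0.0376
t 18.8 pos [ 0.604  -0.0877  0.1183] toolx [ 0.998  0.064 -0.029] tooly [-0.026 -0.043 -0.999] toolz [-0.065  0.997 -0.042] F [-0.2 -0.9  0.4] w 0.0376
d world [-0.0015 -0.0005 -0.0403] units xyz [-0.02  2.01  0.06] turn units -0.06
units xyz in turned frame [-0.02  2.01  0.06]
```

View pics/w16.png

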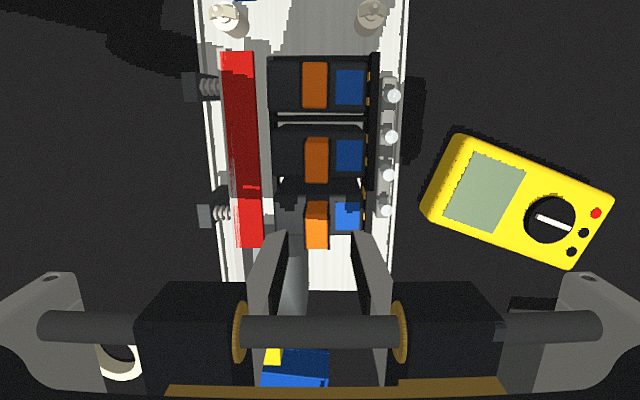

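Run:
```python
from h import *
s=st();p=snapshot("wrist")
print(w2px(p,[s["position"]],s))
W=px2w(p,[[306,202],[326,202],[328,226],[306,226]],.1,s)
for w in W: print(w2ch(w))
print("tcp ch",w2ch(s["position"]))
save(p,"w17",(260,170,380,280),6)
```

```text
t 18.85 pos [ 0.6043 -0.0878  0.119 ] toolx [ 0.998  0.064 -0.028] tooly [-0.025 -0.043 -0.999] toolz [-0.065  0.997 -0.042] F [ 0.   0.1 -1.1] w 0.0378
[[318.82761434 242.72709074]]
[ 0.00907403 -0.05126631]
[ 0.02206314 -0.05121971]
[ 0.02341507 -0.06804106]
[ 0.00876373 -0.06812851]
tcp ch [ 0.0178268  -0.07113761]
```

View pics/w17.png

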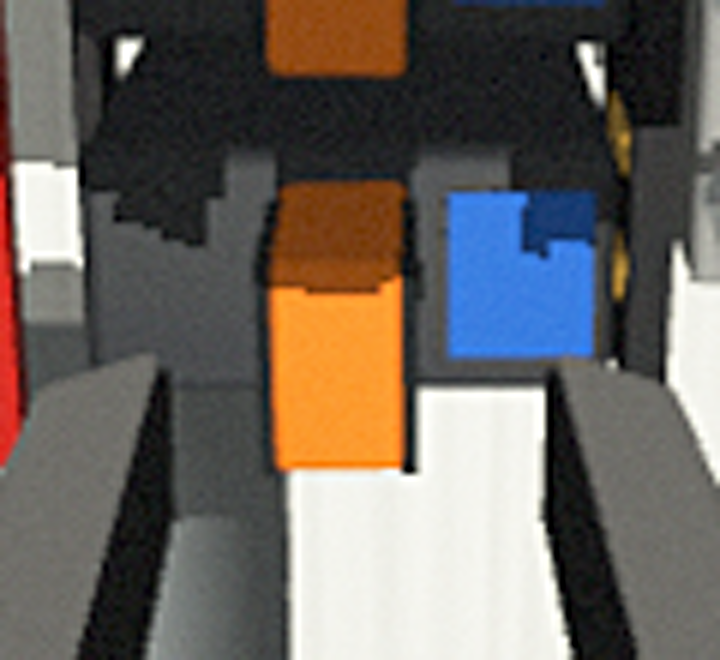

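Run:
```python
from h import *
s=st();p=snapshot("wrist")
for w in px2w(p,np.array([[268,287],[404,287],[277,470],[405,470]])/6-.4+[260,170],.1,s): print(w2ch(w))
```

```text
t 18.9 pos [ 0.6049 -0.088   0.1205] toolx [ 0.998  0.063 -0.026] tooly [-0.023 -0.044 -0.999] toolz [-0.064  0.997 -0.042] F [ 0.  -0.6  0.5] w 0.0377
[ 0.00830258 -0.06289292]
[ 0.0233766  -0.06283134]
[ 0.00887306 -0.0853897 ]
[ 0.02354248 -0.08528739]
```

```bash
python3 -m handwheel '[-0.1,0.5,0,0,0,0.6,0,-0.05,0,0.6,0,0,0,0.3,0,0,0,0,0,0]' -0.2
python3 - <<'E'
from h import *
s=st();go([*ch2w(.016,-.0735),.077],CA)
E
```

```text
clock: 19.45
position: [0.604, -0.0912, 0.0821]
orientation: [-1.616, -0.041, 0.066]
wrist_force: [0.1, -0.6, -0.8]
gripper_width: 0.0379
t 19.45 pos [ 0.604  -0.0912  0.0821] toolx [ 0.998  0.067 -0.017] tooly [-0.014 -0.046 -0.999] toolz [-0.068  0.997 -0.045] F [ 0.1 -0.6 -0.8] w 0.0379
d world [-0.0014  0.0009 -0.0051] units xyz [-0.06  0.25  0.06] turn units -0.02
units xyz in turned frame [-0.06  0.25  0.06]
```

```bash
python3 -m handwheel '[-0.05,0.2,0.05,0,0,0,0,0,0,0,0,0,0,0,0,0,0,0,0,0,0,0,0,0]' -1
python3 - <<'E'
from h import *
s=st()
E
python3 -m handwheel '[0,-0.2,-0.01,0,0,-0.4,-0.02,0,0,-0.6,-0.03,0,0,-0.6,-0.03,0,0,-0.6,-0.03,0,0,-0.6,-0.03,0,0,-0.6,-0.03,0,0,-0.6,-0.03,0,0,-0.6,-0.03,0,0,0,0,0]' -1
python3 - <<'E'
from h import *
s=st();q=snapshot("scene");save(q,"c18",(200,150,400,300),4);p=snapshot("wrist");save(p,"w18")
E
```

```text
clock: 20.05
position: [0.6026, -0.0902, 0.0778]
orientation: [-1.615, -0.04, 0.066]
wrist_force: [-1.1, -0.4, -1.7]
gripper_width: 0.0157
t 20.05 pos [ 0.6026 -0.0902  0.0778] toolx [ 0.998  0.067 -0.018] tooly [-0.015 -0.046 -0.999] toolz [-0.068  0.997 -0.045] F [-1.1 -0.4 -1.7] w 0.0157
clock: 21.05
position: [0.6047, -0.0907, 0.1828]
orientation: [-1.615, -0.041, 0.066]
wrist_force: [1.6, -0.3, -2.8]
gripper_width: 0.0158
t 21.05 pos [ 0.6047 -0.0907  0.1828] toolx [ 0.998  0.067 -0.017] tooly [-0.014 -0.046 -0.999] toolz [-0.068  0.997 -0.045] F [ 1.6 -0.3 -2.8] w 0.0158
```

View pics/c18.png

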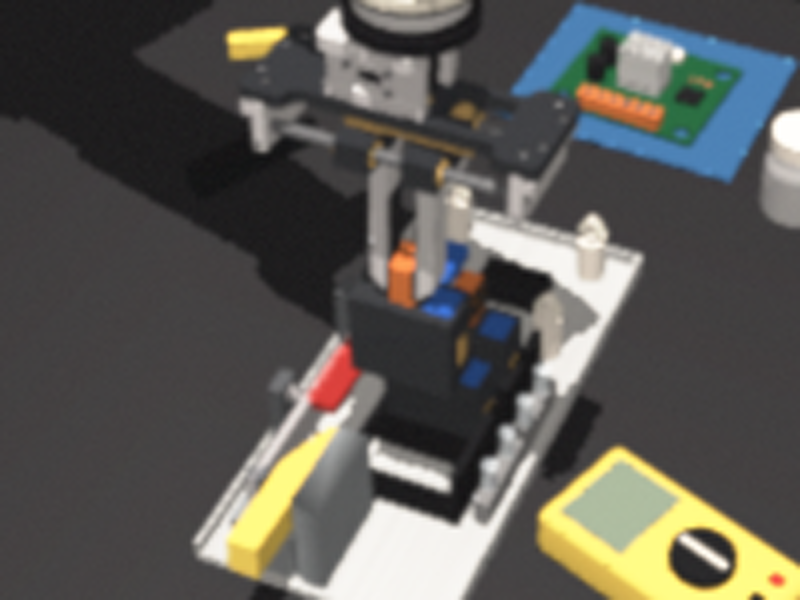

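View pics/w18.png

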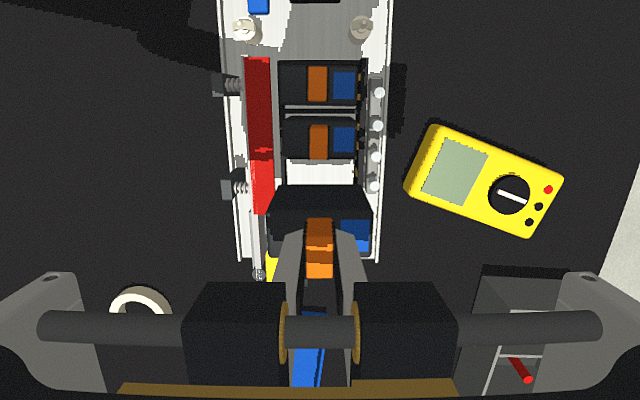

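```bash
python3 -m handwheel '[-0.1,-0.1,-0.4,0,-0.18,0,-0.8,0.1,-0.18,0,-1,0.1,-0.18,0,-1,0.1,-0.15,0,-1,0.1,-0.15,0,-1,0.1,-0.15,0,-1,0.1,-0.12,0,-1,0.1,-0.12,0,-1,0.1,-0.12,0,-1,0.1,-0.1,0,-1,0.1,-0.1,0,-1,0.1,-0.1,0,-1,0.1,-0.1,0,-1,0.1,-0.05,0,-1,0.1,-0.05,0,-0.8,0.05,0,0,-0.5,0.05,0,0,-0.2,0,0,0,0,0]' -1
python3 - <<'E'
from h import *
s=st();go([.562,-.428,.08],-.05)
p=snapshot("wrist");save(p,"w19")
E
```

```text
clock: 23.05
position: [0.5476, -0.4367, 0.1808]
orientation: [-1.61, 0.097, -0.022]
wrist_force: [1.2, 0.3, -3.1]
gripper_width: 0.0156
t 23.05 pos [ 0.5476 -0.4367  0.1808] toolx [ 0.996 -0.076 -0.045] tooly [-0.048 -0.038 -0.998] toolz [ 0.074  0.996 -0.042] F [ 1.2  0.3 -3.1] w 0.0156
d world [ 0.0144  0.0087 -0.1008] units xyz [0.91 4.98 0.7 ] turn units -0.33
units xyz in turned frame [0.93 4.98 0.68]
```

View pics/w19.png

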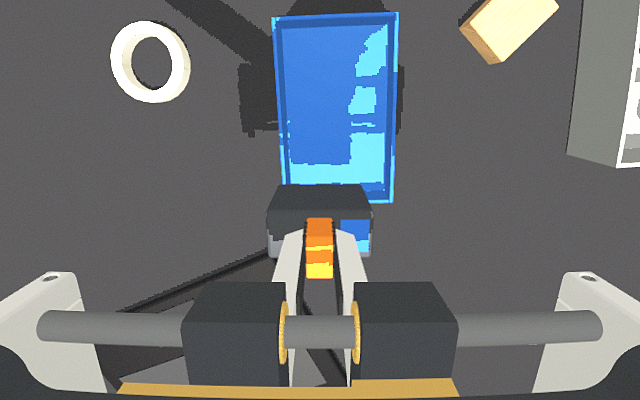

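Run:
```python
from h import *
s=st();p=snapshot("wrist")
W=px2w(p,[[271,16],[398.5,12.5],[394.5,203]],.04,s)
t,th,r=fit2([[-.0575,.09],[.0575,.09],[.0575,-.09]],W);print("tub",t,th,r)
for y in(-.056,0,.055): print(t+[-y*np.sin(th),y*np.cos(th)])
go([*(t+[.056*np.sin(th),-.056*np.cos(th)]),.08],th)
```

```text
t 23.1 pos [ 0.5477 -0.4363  0.1807] toolx [ 0.996 -0.076 -0.045] tooly [-0.048 -0.038 -0.998] toolz [ 0.074  0.996 -0.042] F [-0.3  0.7 -3.1] w 0.0158
tub [ 0.56407735 -0.37001686] -0.03954803131817207 [0.00121788 0.00108991 0.00082379]
[ 0.56186324 -0.42597308]
[ 0.56407735 -0.37001686]
[ 0.56625193 -0.31505987]
d world [ 0.0139  0.0097 -0.1009] units xyz [0.89 4.98 0.75] turn units -0.45
units xyz in turned frame [0.9  4.98 0.72]
```

```bash
python3 -m handwheel '[0.4,0.1,0.3,-0.2,0.4,0.5,0.3,-0.2,0.1,0.8,0.1,0,0,0.8,0,0,0,0.8,0,0,0,0.7,0,0,0,0.5,0,0,0,0,0,0]' -1
python3 - <<'E'
from h import *
s=st();go([.562,-.427,.077],-.04)
p=snapshot("wrist");save(p,"w20")
E
```

```text
clock: 23.95
position: [0.5703, -0.4152, 0.0893]
orientation: [-1.606, 0.055, 0.017]
wrist_force: [0.1, -0.1, -3.7]
gripper_width: 0.0159
t 23.95 pos [ 0.5703 -0.4152  0.0893] toolx [ 0.999 -0.025 -0.045] tooly [-0.046 -0.035 -0.998] toolz [ 0.023  0.999 -0.036] F [ 0.1 -0.1 -3.7] w 0.0159
d world [-0.0083 -0.0118 -0.0123] units xyz [-0.37  0.65 -0.57] turn units 0.19
units xyz in turned frame [-0.36  0.65 -0.58]
```

View pics/w20.png

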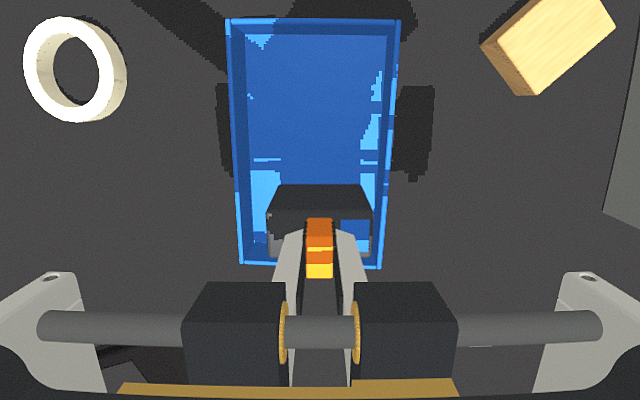

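```bash
python3 -m handwheel '[-0.2,0,-0.3,0.1,-0.1,0.2,-0.25,0.1,0,0.2,0,0,0,0.15,0,0,0,0.1,0,0,0,0,0,0]' -1
python3 - <<'E'
from h import *
s=st();go([.562,-.427,.077],-.04)
E
```

```text
clock: 24.6
position: [0.5645, -0.4301, 0.0813]
orientation: [-1.612, 0.065, -0.004]
wrist_force: [0.3, 0.7, -3.8]
gripper_width: 0.016
t 24.6 pos [ 0.5645 -0.4301  0.0813] toolx [ 0.998 -0.044 -0.038] tooly [-0.039 -0.041 -0.998] toolz [ 0.042  0.998 -0.042] F [ 0.3  0.7 -3.8] w 0.016
d world [-0.0025  0.0031 -0.0043] units xyz [-0.12  0.21  0.16] turn units -0.05
units xyz in turned frame [-0.12  0.21  0.16]
```

```bash
python3 -m handwheel '[0,0.2,0.1,0,0,0.15,0.1,0,0,0.1,0,0,0,0,0,0]' -1
python3 - <<'E'
from h import *
s=st()
E
```

```text
clock: 25.0
position: [0.5649, -0.4277, 0.0765]
orientation: [-1.617, 0.062, -0.007]
wrist_force: [0.1, -0.4, -3.0]
gripper_width: 0.0157
t 25.0 pos [ 0.5649 -0.4277  0.0765] toolx [ 0.998 -0.044 -0.034] tooly [-0.036 -0.046 -0.998] toolz [ 0.043  0.998 -0.047] F [ 0.1 -0.4 -3. ] w 0.0157
```

```bash
python3 -m handwheel '[0,0.1,0,0,0,0.08,0,0,0,0,0,0]' -1
python3 -m handwheel '[0,0,0,0,0,0,0,0,0,0,0,0,0,0,0,0]' -0.2
python3 -m handwheel '[0,-0.4,-0.02,0,0,-0.8,-0.04,0,0,-1,-0.05,0,0,-1,-0.05,0,0,-1,-0.05,0,0,-0.8,-0.05,0,0,0,0,0]' -0.2
python3 - <<'E'
from h import *
s=st();p=snapshot("wrist");save(p,"w21");q=snapshot("scene");save(q,"c21",(160,200,370,390),3.7)
go([*ch2w(.016,-.026),.19],CA)
E
```

```text
clock: 25.3
position: [0.5651, -0.4278, 0.0764]
orientation: [-1.619, 0.061, -0.008]
wrist_force: [-0.7, 0.6, -2.9]
gripper_width: 0.0159
clock: 25.7
position: [0.5663, -0.4279, 0.0755]
orientation: [-1.619, 0.059, -0.009]
wrist_force: [0.0, -0.3, 0.2]
gripper_width: 0.0372
clock: 26.4
position: [0.5709, -0.429, 0.1875]
orientation: [-1.624, 0.053, -0.014]
wrist_force: [-0.2, 0.1, 0.1]
gripper_width: 0.0377
t 26.4 pos [ 0.5709 -0.429   0.1875] toolx [ 0.999 -0.043 -0.024] tooly [-0.026 -0.053 -0.998] toolz [ 0.042  0.998 -0.054] F [-0.2  0.1  0.1] w 0.0377
d world [0.0294 0.3854 0.0059] units xyz [ 0.63 -1.29 19.27] turn units -1.4
units xyz in turned frame [ 2.77 -1.34 19.08]
```

View pics/c21.png

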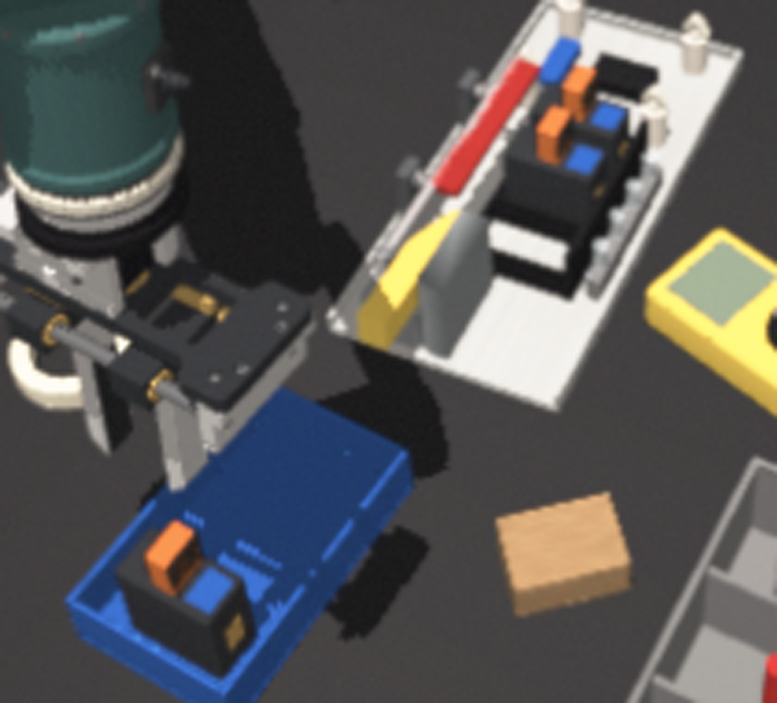

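```bash
python3 -m handwheel '[0,0,0.5,0,0.03,-0.05,1,-0.1,0.03,-0.07,1,-0.1,0.04,-0.07,1,-0.1,0.05,-0.07,1,-0.1,0.06,-0.07,1,-0.1,0.07,-0.07,1,-0.1,0.08,-0.07,1,-0.1,0.09,-0.07,1,-0.1,0.1,-0.07,1,-0.1,0.1,-0.07,1,-0.1,0.1,-0.07,1,-0.1,0.12,-0.07,1,-0.1,0.12,-0.07,1,-0.1,0.12,-0.07,1,-0.05,0.12,-0.07,1,0,0.12,-0.07,1,0,0.12,-0.07,1,0,0.1,0,0.6,0,0,0,0,0]' -0.2
python3 - <<'E'
from h import *
s=st();go([*ch2w(.016,-.027),.12],CA)
E
```

```text
clock: 28.5
position: [0.5876, -0.0302, 0.1804]
orientation: [-1.604, -0.026, 0.099]
wrist_force: [-0.6, -0.5, -0.2]
gripper_width: 0.0378
t 28.5 pos [ 0.5876 -0.0302  0.1804] toolx [ 0.996  0.079 -0.048] tooly [-0.045 -0.037 -0.998] toolz [-0.08   0.996 -0.033] F [-0.6 -0.5 -0.2] w 0.0378
d world [ 0.0119 -0.0137 -0.0604] units xyz [ 0.68  3.02 -0.63] turn units 0.13
units xyz in turned frame [ 0.69  3.02 -0.62]
```

```bash
python3 -m handwheel '[0.3,0.3,-0.3,0.1,0.3,0.7,-0.25,0,0.1,0.9,-0.1,0,0,0.7,0,0,0,0.2,0,0,0,0,0,0]' -0.2
cat > blk.py <<'E'
from h import *
import sys
s=st();p=snapshot("wrist")
print("tcp ch",w2ch(s["position"]),"px",w2px(p,[s["position"]],s)[0])
save(p,sys.argv[1],(260,150,380,270),6)
E
python3 blk.py w22
```

```text
clock: 29.1
position: [0.6006, -0.05, 0.1175]
orientation: [-1.607, -0.013, 0.091]
wrist_force: [0.3, 0.5, -0.1]
gripper_width: 0.0377
t 29.1 pos [ 0.6006 -0.05    0.1175] toolx [ 0.997  0.065 -0.051] tooly [-0.048 -0.038 -0.998] toolz [-0.067  0.997 -0.035] F [ 0.3  0.5 -0.1] w 0.0377
tcp ch [ 0.01674879 -0.03319731] px [318.85055597 242.7363146 ]
```

View pics/w22.png

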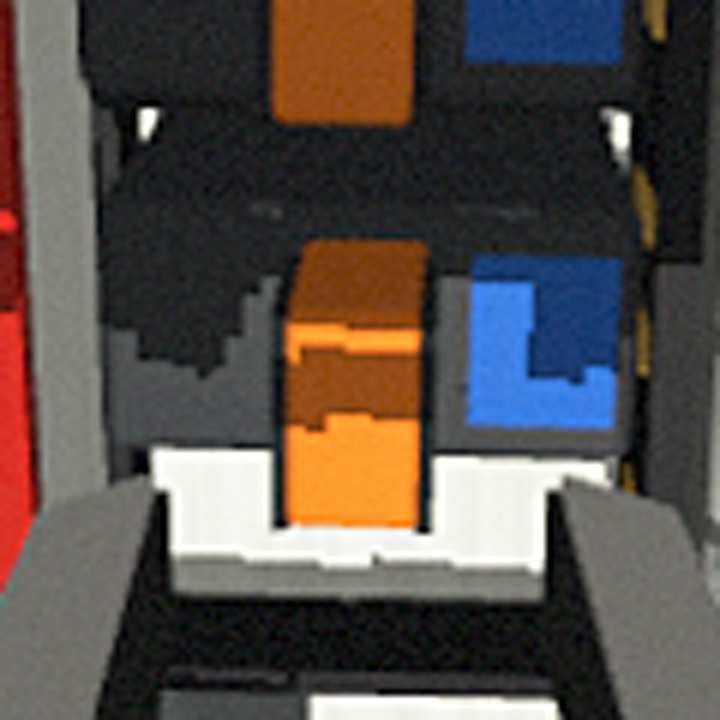

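```bash
cat > bk2.py <<'E'
from h import *
import sys
a=eval(sys.argv[1]);off=eval(sys.argv[2])
s=st();p=snapshot("wrist")
W=[w2ch(w) for w in px2w(p,np.array(a)/6-.4+off,.1,s)]
print(np.round(W,4).tolist());c=np.mean(W,0);print("centre",c)
go([*ch2w(*c),.077],CA)
E
python3 bk2.py '[[285,323],[422,323],[285,527],[422,527]]' '[260,150]'
```

```text
t 29.15 pos [ 0.6007 -0.05    0.1178] toolx [ 0.997  0.065 -0.05 ] tooly [-0.048 -0.039 -0.998] toolz [-0.067  0.997 -0.035] F [ 0.7  0.7 -0.8] w 0.0376
[[0.0084, -0.0138], [0.0231, -0.0137], [0.008, -0.0379], [0.0233, -0.0376]]
centre [ 0.01570355 -0.02574792]
d world [-0.0021  0.0071 -0.0417] units xyz [0.02 2.07 0.43] turn units -0.04
units xyz in turned frame [0.02 2.07 0.43]
```

```bash
python3 -m handwheel '[0,0.4,0.2,0,0,0.6,0.2,-0.05,0,0.6,0,0,0,0.3,0,0,0,0,0,0]' -0.2
python3 - <<'E'
from h import *
s=st();go([*ch2w(.0157,-.0262),.077],CA)
E
```

```text
clock: 29.7
position: [0.5997, -0.0421, 0.0794]
orientation: [-1.607, -0.022, 0.091]
wrist_force: [-0.9, 0.2, 0.7]
gripper_width: 0.0376
t 29.7 pos [ 0.5997 -0.0421  0.0794] toolx [ 0.996  0.071 -0.045] tooly [-0.042 -0.039 -0.998] toolz [-0.072  0.997 -0.036] F [-0.9  0.2  0.7] w 0.0376
d world [-0.0006 -0.001  -0.0024] units xyz [-0.03  0.12 -0.04] turn units 0.03
units xyz in turned frame [-0.03  0.12 -0.04]
```

```bash
python3 -m handwheel '[0,0.1,0,0,0,0,0,0,0,0,0,0,0,0,0,0,0,0,0,0]' -1
python3 -m handwheel '[-0.01,-0.2,-0.01,0,-0.02,-0.4,-0.02,0,-0.03,-0.7,-0.03,0,-0.03,-0.7,-0.03,0,-0.03,-0.7,-0.03,0,-0.03,-0.7,-0.03,0,-0.03,-0.7,-0.03,0,-0.03,-0.7,-0.03,0,0,-0.4,0,0,0,0,0,0]' -1
python3 - <<'E'
from h import *
s=st();go([.564,-.371,.18],-.042)
E
```

```text
clock: 30.2
position: [0.6004, -0.0425, 0.078]
orientation: [-1.608, -0.023, 0.089]
wrist_force: [0.3, -0.8, -1.4]
gripper_width: 0.0158
clock: 31.2
position: [0.6006, -0.0429, 0.1924]
orientation: [-1.608, -0.024, 0.089]
wrist_force: [-0.0, 0.2, -3.3]
gripper_width: 0.0158
t 31.2 pos [ 0.6006 -0.0429  0.1924] toolx [ 0.997  0.07  -0.043] tooly [-0.04  -0.039 -0.998] toolz [-0.072  0.997 -0.036] F [-0.   0.2 -3.3] w 0.0158
d world [-0.0366 -0.3281 -0.0124] units xyz [ -2.95   1.34 -16.2 ] turn units 1.41
units xyz in turned frame [ -1.11   1.27 -16.43]
```

```bash
python3 -m handwheel '[-0.1,0,-0.4,0,-0.1,0.05,-0.8,0.1,-0.1,0.05,-1,0.1,-0.1,0.05,-1,0.1,-0.1,0.05,-1,0.1,-0.1,0.05,-1,0.1,-0.08,0.05,-1,0.1,-0.08,0.05,-1,0.1,-0.08,0.05,-1,0.1,-0.08,0.05,-1,0.1,-0.07,0.05,-1,0.1,-0.07,0.05,-1,0.1,-0.05,0.05,-1,0.1,-0.05,0,-1,0.1,-0.05,0,-0.9,0,-0.05,0,-0.7,0,0,0,-0.4,0,0,0,-0.2,0,0,0,0,0]' -1
python3 - <<'E'
from h import *
s=st();go([.564,-.371,.085],-.042)
p=snapshot("wrist");save(p,"w23")
E
```

```text
clock: 33.1
position: [0.5607, -0.3823, 0.1715]
orientation: [-1.602, 0.102, 0.017]
wrist_force: [0.4, 0.3, -3.0]
gripper_width: 0.0159
t 33.1 pos [ 0.5607 -0.3823  0.1715] toolx [ 0.996 -0.054 -0.074] tooly [-0.076 -0.03  -0.997] toolz [ 0.052  0.998 -0.034] F [ 0.4  0.3 -3. ] w 0.0159
d world [ 0.0033  0.0113 -0.0865] units xyz [0.46 4.28 0.72] turn units -0.16
units xyz in turned frame [0.46 4.28 0.72]
```

View pics/w23.png

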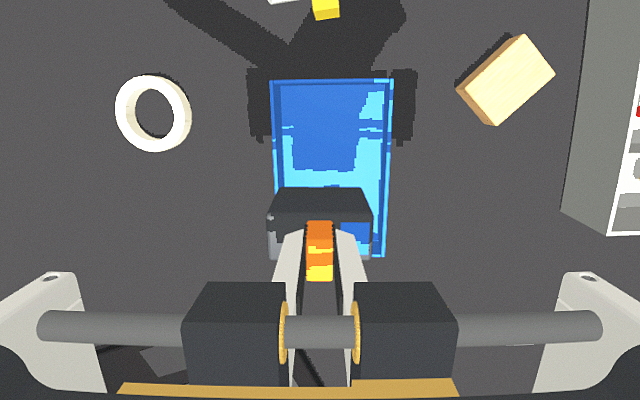

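```bash
python3 -m handwheel '[0.2,0.1,0.25,-0.1,0.2,0.5,0.25,0,0.05,0.8,0,0,0.05,0.8,0,0,0.05,0.8,0,0,0,0.5,0,0,0,0.2,0,0,0,0,0,0]' -1
python3 - <<'E'
from h import *
s=st();go([.564,-.371,.077],-.042)
p=snapshot("wrist");save(p,"w24")
E
```

```text
clock: 33.95
position: [0.5711, -0.3648, 0.0918]
orientation: [-1.599, 0.085, 0.032]
wrist_force: [-0.4, 0.3, -3.0]
gripper_width: 0.0158
t 33.95 pos [ 0.5711 -0.3648  0.0918] toolx [ 0.997 -0.034 -0.073] tooly [-0.074 -0.027 -0.997] toolz [ 0.032  0.999 -0.03 ] F [-0.4  0.3 -3. ] w 0.0158
d world [-0.0071 -0.0062 -0.0148] units xyz [-0.29  0.77 -0.3 ] turn units 0.09
units xyz in turned frame [-0.29  0.77 -0.3 ]
```

View pics/w24.png

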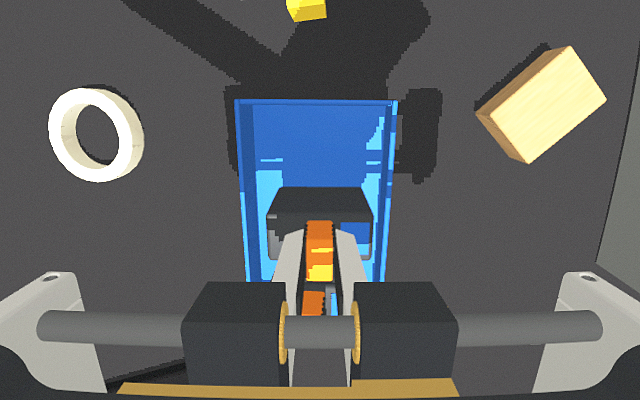

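```bash
python3 -m handwheel '[-0.1,0.2,-0.15,0.1,0,0.25,-0.1,0,0,0.2,0,0,0,0.1,0,0,0,0.05,0,0,0,0,0,0]' -1
python3 - <<'E'
from h import *
s=st()
E
```

```text
clock: 34.6
position: [0.569, -0.3723, 0.0786]
orientation: [-1.603, 0.088, 0.02]
wrist_force: [0.5, 0.1, -3.7]
gripper_width: 0.0161
t 34.6 pos [ 0.569  -0.3723  0.0786] toolx [ 0.997 -0.044 -0.068] tooly [-0.069 -0.031 -0.997] toolz [ 0.042  0.999 -0.034] F [ 0.5  0.1 -3.7] w 0.0161
```

```bash
python3 -m handwheel '[0,0.15,0,0,0,0.1,0,0,0,0,0,0]' -1
python3 -m handwheel '[0,0,0,0,0,0,0,0,0,0,0,0,0,0,0,0]' -0.2
python3 -m handwheel '[-0.03,-0.4,-0.02,0,-0.06,-0.8,-0.04,0,-0.07,-1,-0.04,0,-0.07,-1,-0.04,0,-0.07,-1,-0.04,0,0,-0.8,-0.05,0,0,0,0,0]' -0.2
python3 - <<'E'
from h import *
s=st();p=snapshot("wrist");save(p,"w25")
go([*ch2w(.016,.020),.19],CA)
E
```

```text
clock: 34.9
position: [0.5693, -0.373, 0.0773]
orientation: [-1.605, 0.086, 0.018]
wrist_force: [1.2, 0.2, -3.3]
gripper_width: 0.0154
clock: 35.3
position: [0.57, -0.3738, 0.0784]
orientation: [-1.607, 0.084, 0.016]
wrist_force: [0.0, -0.2, -0.6]
gripper_width: 0.0375
clock: 36.0
position: [0.5714, -0.3754, 0.191]
orientation: [-1.612, 0.079, 0.011]
wrist_force: [0.0, -0.2, 0.2]
gripper_width: 0.0375
t 36.0 pos [ 0.5714 -0.3754  0.191 ] toolx [ 0.997 -0.045 -0.056] tooly [-0.058 -0.041 -0.998] toolz [ 0.042  0.998 -0.043] F [ 0.  -0.2  0.2] w 0.0375
d world [2.520e-02 3.781e-01 2.000e-04] units xyz [ 0.41 -0.84 18.92] turn units -1.41
units xyz in turned frame [ 2.54 -0.95 18.75]
```

View pics/w25.png

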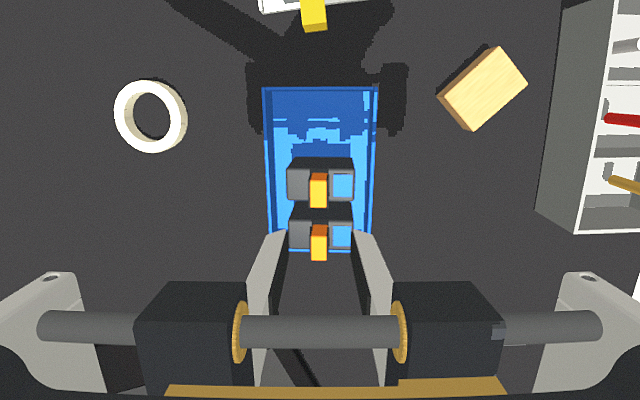

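```bash
python3 -m handwheel '[0,0,0.5,0,0.06,-0.05,1,-0.1,0.06,-0.05,1,-0.1,0.06,-0.05,1,-0.1,0.08,-0.05,1,-0.1,0.1,-0.05,1,-0.1,0.1,-0.05,1,-0.1,0.12,-0.05,1,-0.1,0.12,-0.05,1,-0.1,0.12,-0.05,1,-0.1,0.13,-0.05,1,-0.1,0.13,-0.05,1,-0.1,0.15,-0.05,1,-0.1,0.15,-0.05,1,-0.05,0.15,-0.05,1,0,0.15,-0.05,1,0,0.15,-0.05,1,0,0.15,-0.05,0.6,0,0.1,0,0.2,0,0,0,0,0]' -0.2
python3 - <<'E'
from h import *
s=st();go([*ch2w(.016,.020),.12],CA)
E
```

```text
clock: 38.05
position: [0.5937, 0.0231, 0.1811]
orientation: [-1.593, -0.01, 0.138]
wrist_force: [-0.9, -0.4, 0.2]
gripper_width: 0.0375
t 38.05 pos [0.5937 0.0231 0.1811] toolx [ 0.992  0.093 -0.082] tooly [-0.08  -0.028 -0.996] toolz [-0.095  0.995 -0.021] F [-0.9 -0.4  0.2] w 0.0375
d world [ 0.0026 -0.0201 -0.0611] units xyz [ 0.29  3.06 -0.95] turn units 0.31
units xyz in turned frame [ 0.31  3.06 -0.95]
```

```bash
python3 -m handwheel '[0.2,0,-0.5,0.15,0.2,0,-0.4,0.15,0.1,0,0,0,0,0,0,0,0,0,0,0,0,0,0,0,0,0,0,0]' -0.2
python3 - <<'E'
from h import *
s=st()
E
python3 -m handwheel '[0,0,0,0,0,0,0,0,0,0,0,0,0,0,0,0,0,0,0,0,0,0,0,0,0,0,0,0,0,0,0,0,0,0,0,0,0,0,0,0]' -0.2
python3 - <<'E'
from h import *
s=st()
E
```

```text
clock: 38.75
position: [0.6062, 0.0002, 0.1801]
orientation: [-1.596, 0.016, 0.113]
wrist_force: [0.4, -0.1, -0.3]
gripper_width: 0.0376
t 38.75 pos [6.062e-01 2.000e-04 1.801e-01] toolx [ 0.995  0.061 -0.083] tooly [-0.081 -0.029 -0.996] toolz [-0.063  0.998 -0.024] F [ 0.4 -0.1 -0.3] w 0.0376
clock: 39.75
position: [0.606, 0.0009, 0.1804]
orientation: [-1.596, 0.015, 0.114]
wrist_force: [0.1, 0.3, -0.6]
gripper_width: 0.0378
t 39.75 pos [0.606  0.0009 0.1804] toolx [ 0.995  0.062 -0.082] tooly [-0.081 -0.029 -0.996] toolz [-0.064  0.998 -0.024] F [ 0.1  0.3 -0.6] w 0.0378
```

```bash
python3 -m handwheel '[-1,0,0,0,-1,0,0,0,-1,0,0,0,-1,0,0,0,-1,0,0,0,0,0,0,0]' -0.2
python3 -c "
from h import *
st()"
python3 -m handwheel '[0.3,0,0,0,0.3,0,0,0,0.3,0,0,0,0.3,0,0,0,0.3,0,0,0,0.3,0,0,0,0.3,0,0,0,0.3,0,0,0,0.3,0,0,0,0.3,0,0,0,0.3,0,0,0,0.3,0,0,0,0.3,0,0,0,0.3,0,0,0,0.3,0,0,0]' -0.2
python3 -c "
from h import *
st()"
```

```text
clock: 40.35
position: [0.5035, -0.0055, 0.188]
orientation: [-1.596, 0.015, 0.114]
wrist_force: [-0.3, 0.2, 0.4]
gripper_width: 0.0379
t 40.35 pos [ 0.5035 -0.0055  0.188 ] toolx [ 0.995  0.062 -0.083] tooly [-0.081 -0.029 -0.996] toolz [-0.064  0.998 -0.024] F [-0.3  0.2  0.4] w 0.0379
clock: 41.85
position: [0.604, 0.0006, 0.1785]
orientation: [-1.596, 0.014, 0.114]
wrist_force: [-0.5, 0.4, 0.7]
gripper_width: 0.0376
t 41.85 pos [6.040e-01 6.000e-04 1.785e-01] toolx [ 0.995  0.062 -0.082] tooly [-0.081 -0.029 -0.996] toolz [-0.064  0.998 -0.024] F [-0.5  0.4  0.7] w 0.0376
```

```bash
python3 -m handwheel '[0,0,0,0.5,0,0,0,0.5,0,0,0,0.5,0,0,0,0.5,0,0,0,0,0,0,0,0]' -0.2
python3 -c "
from h import *
st()"
python3 -m handwheel '[0,0,0,-0.5,0,0,0,-0.5,0,0,0,-0.5,0,0,0,-0.5,0,0,0,0,0,0,0,0]' -0.2
python3 -c "
from h import *
st()"
```

```text
clock: 42.45
position: [0.6063, 0.0007, 0.1777]
orientation: [-1.602, 0.143, -0.018]
wrist_force: [0.8, 0.1, -0.0]
gripper_width: 0.0376
t 42.45 pos [0.6063 0.0007 0.1777] toolx [ 0.992 -0.103 -0.078] tooly [-0.081 -0.029 -0.996] toolz [ 0.1    0.994 -0.037] F [ 0.8  0.1 -0. ] w 0.0376
clock: 43.05
position: [0.6068, 0.0008, 0.1777]
orientation: [-1.595, 0.012, 0.118]
wrist_force: [0.2, 0.5, 0.7]
gripper_width: 0.0376
t 43.05 pos [0.6068 0.0008 0.1777] toolx [ 0.994  0.066 -0.083] tooly [-0.081 -0.029 -0.996] toolz [-0.068  0.997 -0.023] F [0.2 0.5 0.7] w 0.0376
```

```bash
python3 -m handwheel '[0,0,1,0.2,0,0,1,0.2,0,0,1,0.2,0,0,1,0.2,0,0,1,0.2,0,0,1,0.2,0,0,1,0.2,0,0,1,0.2,0,0,0,0]' -0.2
python3 -c "
from h import *
st()"
python3 -m handwheel '[0,0,-1,-0.2,0,0,-1,-0.2,0,0,-1,-0.2,0,0,-1,-0.2,0,0,-1,-0.2,0,0,-1,-0.2,0,0,-1,-0.2,0,0,-1,-0.2,0,0,0,0]' -0.2
python3 -c "
from h import *
st()"
```

```text
clock: 43.95
position: [0.606, 0.1653, 0.1729]
orientation: [-1.601, 0.12, 0.005]
wrist_force: [0.7, 0.2, 0.6]
gripper_width: 0.0373
t 43.95 pos [0.606  0.1653 0.1729] toolx [ 0.994 -0.074 -0.078] tooly [-0.081 -0.029 -0.996] toolz [ 0.071  0.997 -0.035] F [0.7 0.2 0.6] w 0.0373
clock: 44.85
position: [0.6026, -0.0083, 0.1786]
orientation: [-1.602, 0.019, 0.111]
wrist_force: [0.6, 0.5, -0.3]
gripper_width: 0.0374
t 44.85 pos [ 0.6026 -0.0083  0.1786] toolx [ 0.995  0.057 -0.083] tooly [-0.081 -0.036 -0.996] toolz [-0.06   0.998 -0.031] F [ 0.6  0.5 -0.3] w 0.0374
```

```bash
python3 -m handwheel '[0,-1,0,0,0,-1,0,0,0,-1,0,0,0,-1,0,0,0,-1,0,0,0,0,0,0]' -0.2
python3 -c "
from h import *
st()"
python3 -m handwheel '[0,0.7,0,0,0,0.8,0,0,0,0.8,0,0,0,0.8,0,0,0,0.8,0,0,0,0.8,0,0,0,0.8,0,0,0,0.8,0,0,0,0,0,0]' -0.2
python3 -c "
from h import *
s=st();go([*ch2w(.016,.02),.12],CA)
print(np.round(s['joint_pos'],3))"
```

```text
clock: 45.45
position: [0.609, -0.0043, 0.2803]
orientation: [-1.6, 0.026, 0.112]
wrist_force: [-0.4, 0.7, -0.5]
gripper_width: 0.0377
t 45.45 pos [ 0.609  -0.0043  0.2803] toolx [ 0.995  0.053 -0.088] tooly [-0.086 -0.033 -0.996] toolz [-0.056  0.998 -0.029] F [-0.4  0.7 -0.5] w 0.0377
clock: 46.35
position: [0.5857, -0.006, 0.1277]
orientation: [-1.596, 0.046, 0.134]
wrist_force: [-0.2, 0.5, 0.1]
gripper_width: 0.0378
t 46.35 pos [ 0.5857 -0.006   0.1277] toolx [ 0.992  0.054 -0.115] tooly [-0.113 -0.03  -0.993] toolz [-0.057  0.998 -0.024] F [-0.2  0.5  0.1] w 0.0378
d world [ 0.0106  0.009  -0.0077] units xyz [0.59 0.31 0.43] turn units -0.18
units xyz in turned frame [0.6  0.31 0.42]
[-0.083  0.281  1.304 -0.04   1.667 -0.141]
```

```bash
python3 -m handwheel '[0,-0.3,0,0,0,-0.3,0,0,0,-0.3,0,0,0,-0.3,0,0,0,-0.3,0,0,0,-0.3,0,0,0,-0.3,0,0,0,-0.3,0,0,0,-0.3,0,0,0,-0.3,0,0]' -0.2
python3 -c "
from h import *
s=st()"
python3 -m handwheel '[0,0.3,0,0,0,0.3,0,0,0,0.3,0,0,0,0.3,0,0,0,0.3,0,0,0,0.3,0,0,0,0.3,0,0,0,0.3,0,0,0,0.3,0,0,0,0.3,0,0]' -0.2
python3 -c "
from h import *
s=st()"
python3 -m handwheel '[0,-1,0,0,0,-1,0,0,0,-1,0,0,0,-1,0,0,0,0,0,0]' -0.2
python3 -c "
from h import *
s=st()"
python3 -m handwheel '[0,0.3,0,0,0,0.3,0,0,0,0.3,0,0,0,0.3,0,0,0,0.3,0,0,0,0.3,0,0,0,0.3,0,0,0,0.3,0,0,0,0.3,0,0,0,0.3,0,0]' -0.2
python3 -c "
from h import *
s=st()"
```

```text
clock: 47.35
position: [0.5934, -0.0038, 0.1941]
orientation: [-1.596, 0.044, 0.131]
wrist_force: [1.0, 0.1, 0.4]
gripper_width: 0.0377
t 47.35 pos [ 0.5934 -0.0038  0.1941] toolx [ 0.992  0.054 -0.111] tooly [-0.11  -0.03  -0.993] toolz [-0.057  0.998 -0.024] F [1.  0.1 0.4] w 0.0377
clock: 48.35
position: [0.5855, -0.0057, 0.1284]
orientation: [-1.596, 0.045, 0.133]
wrist_force: [0.1, -0.1, 0.5]
gripper_width: 0.0378
t 48.35 pos [ 0.5855 -0.0057  0.1284] toolx [ 0.992  0.054 -0.114] tooly [-0.112 -0.03  -0.993] toolz [-0.057  0.998 -0.024] F [ 0.1 -0.1  0.5] w 0.0378
clock: 48.85
position: [0.5932, -0.0032, 0.2059]
orientation: [-1.595, 0.05, 0.138]
wrist_force: [0.4, 0.1, -0.0]
gripper_width: 0.0375
t 48.85 pos [ 0.5932 -0.0032  0.2059] toolx [ 0.991  0.054 -0.12 ] tooly [-0.119 -0.03  -0.993] toolz [-0.057  0.998 -0.023] F [ 0.4  0.1 -0. ] w 0.0375
clock: 49.85
position: [0.5824, -0.0051, 0.1351]
orientation: [-1.593, 0.058, 0.145]
wrist_force: [0.6, -0.5, -0.2]
gripper_width: 0.0377
t 49.85 pos [ 0.5824 -0.0051  0.1351] toolx [ 0.99   0.054 -0.129] tooly [-0.127 -0.029 -0.991] toolz [-0.057  0.998 -0.022] F [ 0.6 -0.5 -0.2] w 0.0377
```

```bash
python3 -c "
from h import *
s=st();go([*ch2w(.035,-.140),.10],CA)"
```

```text
t 49.85 pos [ 0.5824 -0.0051  0.1351] toolx [ 0.99   0.054 -0.129] tooly [-0.127 -0.029 -0.991] toolz [-0.057  0.998 -0.022] F [ 0.6 -0.5 -0.2] w 0.0377
d world [ 0.0438 -0.1502 -0.0351] units xyz [ 1.99  1.68 -7.58] turn units -0.18
units xyz in turned frame [ 1.88  1.69 -7.61]
```

```bash
python3 -m handwheel '[0.2,-0.1,-0.4,-0.1,0.3,0,-0.8,-0.1,0.3,0,-0.9,0,0.3,0,-0.9,0,0.3,0,-0.9,0,0.2,0,-0.9,0,0.2,0,-0.9,0,0.1,0,-0.7,0,0,0,-0.5,0,0,0,0,0]' -1
python3 -c "
from h import *
s=st();print(w2ch(s['position']));go([*ch2w(.035,-.140),.05],CA)"
```

```text
clock: 50.85
position: [0.6343, -0.1534, 0.1345]
orientation: [-1.593, 0.045, 0.157]
wrist_force: [0.9, 0.7, 0.3]
gripper_width: 0.0005
t 50.85 pos [ 0.6343 -0.1534  0.1345] toolx [ 0.989  0.069 -0.128] tooly [-0.127 -0.03  -0.992] toolz [-0.072  0.997 -0.021] F [0.9 0.7 0.3] w 0.0005
[ 0.04333378 -0.13862901]
d world [-0.0082 -0.0019 -0.0845] units xyz [0.13 4.25 0.02] turn units 0.01
units xyz in turned frame [0.13 4.25 0.02]
```

```bash
python3 -m handwheel '[0.1,0.5,0,0,0.05,0.6,0,0,0.05,0.6,0,0,0.05,0.6,0,0,0.05,0.6,0,0,0,0.5,0,0,0,0.4,0,0,0,0.2,0,0,0,0,0,0]' -1
python3 - <<'E'
from h import *
s=st();print(w2ch(s['position']))
p=snapshot("wrist");save(p,"w26")
E
```

```text
clock: 51.75
position: [0.6277, -0.1514, 0.045]
orientation: [-1.59, 0.046, 0.164]
wrist_force: [0.1, -1.2, -1.0]
gripper_width: 0.0005
t 51.75 pos [ 0.6277 -0.1514  0.045 ] toolx [ 0.988  0.073 -0.133] tooly [-0.132 -0.027 -0.991] toolz [-0.076  0.997 -0.017] F [ 0.1 -1.2 -1. ] w 0.0005
[ 0.03679778 -0.13620727]
```

View pics/w26.png

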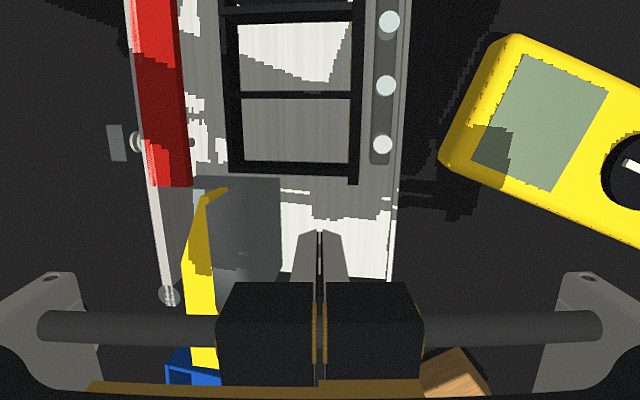

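```bash
python3 -m handwheel '[-0.3,0,0,0,-0.3,0,0,0,-0.3,0,0,0,-0.3,0,0,0,-0.3,0,0,0]' -1
python3 -c "
from h import *
s=st();print(w2ch(s['position']))"
python3 -m handwheel '[-0.3,0,0,0,-0.3,0,0,0,-0.3,0,0,0]' -1
python3 -c "
from h import *
s=st();print(w2ch(s['position']))"
```

```text
clock: 52.3
position: [0.6045, -0.1538, 0.0513]
orientation: [-1.592, 0.027, 0.147]
wrist_force: [23.8, 1.9, -17.7]
gripper_width: 0.0004
t 52.3 pos [ 0.6045 -0.1538  0.0513] toolx [ 0.991  0.074 -0.111] tooly [-0.109 -0.028 -0.994] toolz [-0.077  0.997 -0.02 ] F [ 23.8   1.9 -17.7] w 0.0004
[ 0.01355693 -0.13704128]
clock: 52.6
position: [0.6052, -0.1538, 0.0519]
orientation: [-1.594, -0.014, 0.11]
wrist_force: [15.2, 0.7, -10.8]
gripper_width: 0.0004
t 52.6 pos [ 0.6052 -0.1538  0.0519] toolx [ 0.995  0.077 -0.062] tooly [-0.06  -0.027 -0.998] toolz [-0.079  0.997 -0.023] F [ 15.2   0.7 -10.8] w 0.0004
[ 0.01424537 -0.13702708]
```

```bash
python3 -m handwheel '[-0.2,0,0,0,-0.2,0,0,0,-0.2,0,0,0]' -1
python3 -c "
from h import *
s=st();print(w2ch(s['position']))"
```

```text
clock: 52.9
position: [0.6057, -0.1535, 0.0529]
orientation: [-1.596, -0.041, 0.084]
wrist_force: [10.8, 0.1, -8.3]
gripper_width: 0.0007
t 52.9 pos [ 0.6057 -0.1535  0.0529] toolx [ 0.996  0.079 -0.028] tooly [-0.026 -0.027 -0.999] toolz [-0.08   0.996 -0.025] F [10.8  0.1 -8.3] w 0.0007
[ 0.01471435 -0.13682314]
```

```bash
python3 -m handwheel '[-0.2,0,0,0,-0.2,0,0,0,-0.2,0,0,0,-0.2,0,0,0,-0.2,0,0,0]' -1
python3 -c "
from h import *
s=st();print(w2ch(s['position']))"
```

```text
clock: 53.4
position: [0.6066, -0.1533, 0.0546]
orientation: [-1.597, -0.086, 0.041]
wrist_force: [12.2, 0.6, -7.4]
gripper_width: 0.0005
t 53.4 pos [ 0.6066 -0.1533  0.0546] toolx [0.996 0.081 0.027] tooly [ 0.03  -0.026 -0.999] toolz [-0.08   0.996 -0.028] F [12.2  0.6 -7.4] w 0.0005
[ 0.01563082 -0.13659891]
```

```bash
python3 -m handwheel '[0.3,0,0,0,0.3,-0.2,0,0,0,-0.5,0,0,0,-0.6,0,0,0,-0.7,0,0,0,-0.7,0,0,0,-0.7,0,0,0,-0.7,0,0,0,-0.4,0,0,0,0,0,0]' -0.2
python3 -c "
from h import *
s=st();go([*ch2w(.016,.02),.13],CA)
q=snapshot('scene');save(q,'c27',(230,170,370,300),5)"
```

```text
clock: 54.4
position: [0.6159, -0.1504, 0.1581]
orientation: [-1.6, -0.09, 0.037]
wrist_force: [-0.1, 0.6, 0.0]
gripper_width: 0.0373
t 54.4 pos [ 0.6159 -0.1504  0.1581] toolx [0.996 0.081 0.033] tooly [ 0.035 -0.029 -0.999] toolz [-0.08   0.996 -0.032] F [-0.1  0.6  0. ] w 0.0373
d world [-0.0197  0.1534 -0.0281] units xyz [-0.41  1.14  7.77] turn units 0.16
units xyz in turned frame [-0.5   1.14  7.76]
```

View pics/c27.png

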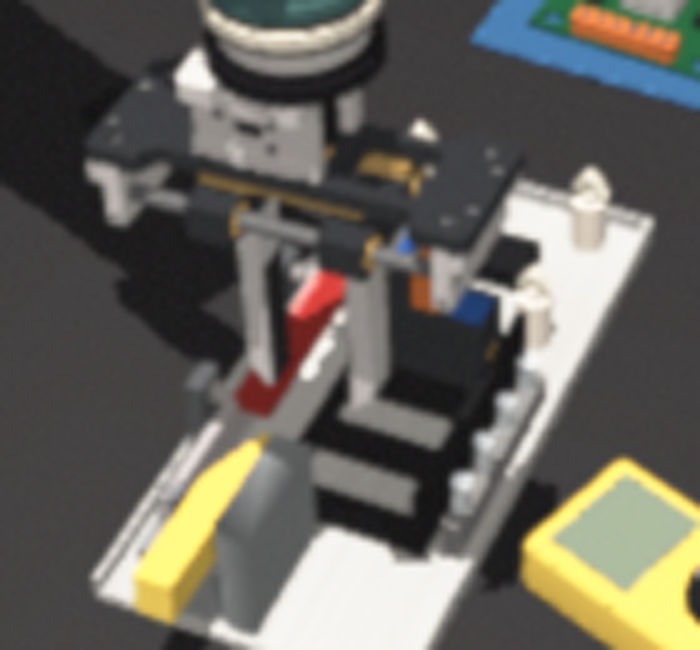

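Wedge and keeper are undisturbed. Next, the third pack, at moderate speed.

```bash
python3 -m handwheel '[0,0,0.4,0,-0.05,0,0.7,0.05,-0.05,0,0.8,0.05,-0.05,0,0.8,0,-0.05,0.1,0.8,0,-0.05,0.2,0.8,0,-0.05,0.2,0.8,0,-0.05,0.2,0.8,0,0,0.2,0.6,0,0,0.1,0.4,0,0,0,0.1,0,0,0,0,0]' -0.2
python3 blk.py w28
```

```text
clock: 55.65
position: [0.5944, 0.0039, 0.1257]
orientation: [-1.596, -0.079, 0.04]
wrist_force: [0.1, -0.3, -0.2]
gripper_width: 0.0377
t 55.65 pos [0.5944 0.0039 0.1257] toolx [0.997 0.076 0.023] tooly [ 0.025 -0.026 -0.999] toolz [-0.075  0.997 -0.027] F [ 0.1 -0.3 -0.2] w 0.0377
tcp ch [0.01422426 0.02100574] px [318.76929921 242.72578164]
```

View pics/w28.png

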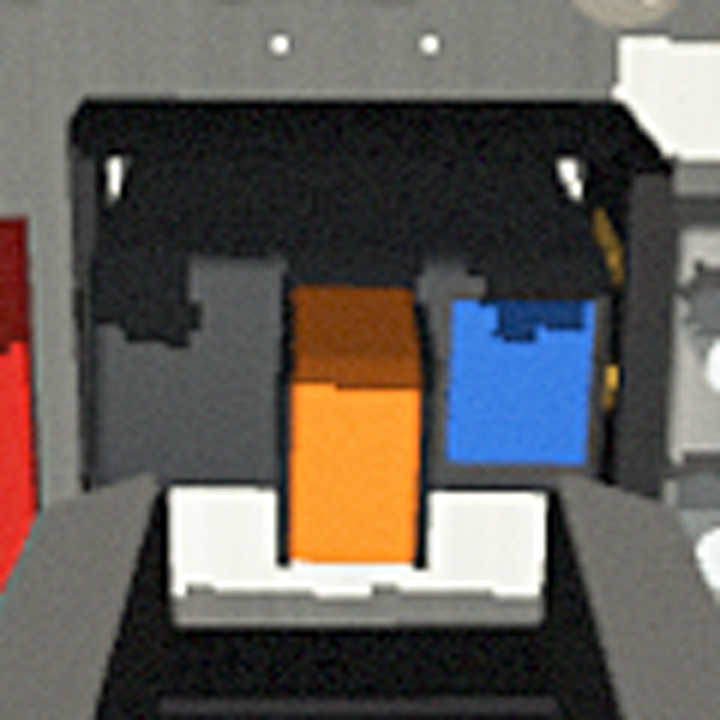

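```bash
python3 bk2.py '[[290,382],[420,382],[290,565],[420,565]]' '[260,150]'
```

```text
t 55.7 pos [0.5945 0.0037 0.1258] toolx [0.997 0.075 0.023] tooly [ 0.025 -0.026 -0.999] toolz [-0.075  0.997 -0.027] F [ 0.4  0.5 -0.1] w 0.0376
[[0.0075, 0.0307], [0.0222, 0.0307], [0.0074, 0.008], [0.0226, 0.0079]]
centre [0.01488513 0.01933049]
d world [ 0.0006 -0.001  -0.0489] units xyz [-0.03  2.45  0.01] turn units 0.08
units xyz in turned frame [-0.03  2.45  0.01]
```

```bash
python3 -m handwheel '[0,0.4,0,0.05,0,0.5,0,0,-0.01,0.5,0,0,0,0.5,0,0,0,0.3,0,0,0,0.1,0,0,0,0,0,0]' -0.2
python3 - <<'E'
from h import *
s=st();go([*ch2w(.0149,.019),.077],CA)
E
```

```text
clock: 56.45
position: [0.5951, -0.0005, 0.0745]
orientation: [-1.597, -0.07, 0.035]
wrist_force: [-0.8, 0.4, -0.4]
gripper_width: 0.0373
t 56.45 pos [ 5.951e-01 -5.000e-04  7.450e-02] toolx [0.998 0.067 0.022] tooly [ 0.023 -0.026 -0.999] toolz [-0.066  0.997 -0.028] F [-0.8  0.4 -0.4] w 0.0373
d world [0.0001 0.0025 0.0025] units xyz [ 0.02 -0.13  0.12] turn units -0.02
units xyz in turned frame [ 0.02 -0.13  0.12]
```

```bash
python3 -m handwheel '[0,-0.1,0.1,0,0,0,0,0,0,0,0,0,0,0,0,0,0,0,0,0]' -1
python3 -m handwheel '[0,-0.2,0,0,0.01,-0.4,-0.01,0,0.01,-0.6,-0.01,0,0.01,-0.6,-0.02,0,0.01,-0.6,-0.02,0,0.01,-0.6,-0.02,0,0.01,-0.6,-0.02,0,0.01,-0.6,-0.02,0,0,-0.6,0,0,0,-0.3,0,0,0,0,0,0]' -1
python3 - <<'E'
from h import *
s=st();go([.566,-.314,.18],-.042)
E
```

```text
clock: 56.95
position: [0.5952, 0.0017, 0.0777]
orientation: [-1.598, -0.071, 0.034]
wrist_force: [-0.1, -1.0, -1.4]
gripper_width: 0.0161
clock: 58.05
position: [0.5939, 0.0024, 0.1884]
orientation: [-1.597, -0.071, 0.035]
wrist_force: [0.0, -0.4, -4.4]
gripper_width: 0.016
t 58.05 pos [0.5939 0.0024 0.1884] toolx [0.997 0.067 0.022] tooly [ 0.024 -0.026 -0.999] toolz [-0.067  0.997 -0.027] F [ 0.  -0.4 -4.4] w 0.016
d world [-0.0279 -0.3164 -0.0084] units xyz [ -2.47   0.79 -15.68] turn units 1.37
units xyz in turned frame [ -0.74   0.84 -15.85]
```

```bash
python3 -m handwheel '[-0.1,0,-0.4,0,-0.1,0,-0.7,0.1,-0.1,0,-0.9,0.1,-0.1,0,-0.9,0.1,-0.1,0,-0.9,0.1,-0.1,0,-0.9,0.1,-0.08,0,-0.9,0.1,-0.08,0,-0.9,0.1,-0.08,0,-0.9,0.1,-0.07,0,-0.9,0.1,-0.07,0,-0.9,0.1,-0.06,0,-0.9,0.1,-0.05,0,-0.9,0.1,-0.05,0,-0.9,0.1,-0.03,0,-0.9,0,0,0,-0.9,0,0,0,-0.7,0,0,0,-0.4,0,0,0,-0.2,0,0,0,0,0]' -1
python3 - <<'E'
from h import *
s=st();go([.566,-.314,.082],-.042)
p=snapshot("wrist");save(p,"w29")
E
```

```text
clock: 60.05
position: [0.5556, -0.3285, 0.1789]
orientation: [-1.594, 0.05, -0.04]
wrist_force: [-0.2, 0.2, -4.5]
gripper_width: 0.0157
t 60.05 pos [ 0.5556 -0.3285  0.1789] toolx [ 0.998 -0.057 -0.006] tooly [-0.007 -0.023 -1.   ] toolz [ 0.057  0.998 -0.023] F [-0.2  0.2 -4.5] w 0.0157
d world [ 0.0104  0.0145 -0.0969] units xyz [0.5  4.82 0.87] turn units -0.19
units xyz in turned frame [0.52 4.82 0.86]
```

View pics/w29.png

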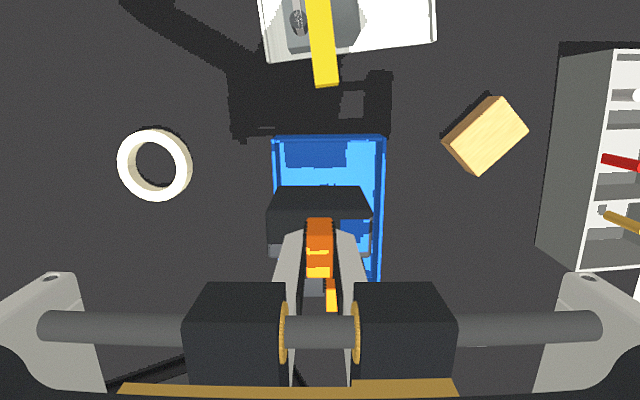

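```bash
python3 -m handwheel '[0.2,0,0.4,-0.1,0.2,0.3,0.25,-0.05,0.05,0.6,0.05,0,0,0.7,0,0,0,0.7,0,0,0,0.7,0,0,0,0.5,0,0,0,0.3,0,0,0,0,0,0]' -1
python3 - <<'E'
from h import *
s=st();go([.566,-.314,.077],-.042)
p=snapshot("wrist");save(p,"w30")
E
```

```text
clock: 61.0
position: [0.5652, -0.3104, 0.093]
orientation: [-1.59, 0.039, -0.022]
wrist_force: [-1.0, -0.3, -4.5]
gripper_width: 0.0159
t 61.0 pos [ 0.5652 -0.3104  0.093 ] toolx [ 0.999 -0.039 -0.01 ] tooly [-0.011 -0.019 -1.   ] toolz [ 0.039  0.999 -0.019] F [-1.  -0.3 -4.5] w 0.0159
d world [ 0.0008 -0.0036 -0.016 ] units xyz [ 0.05  0.8  -0.16] turn units 0.04
units xyz in turned frame [ 0.05  0.8  -0.16]
```

View pics/w30.png

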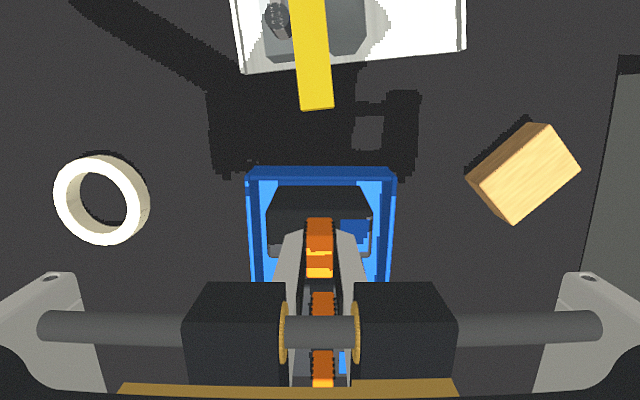

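```bash
python3 -m handwheel '[0,0.2,-0.1,0,0,0.25,-0.08,0,0,0.2,0,0,0,0.1,0,0,0,0.05,0,0,0,0,0,0]' -1
python3 - <<'E'
from h import *
s=st()
E
```

```text
clock: 61.65
position: [0.5667, -0.3165, 0.0795]
orientation: [-1.593, 0.035, -0.027]
wrist_force: [0.3, 0.1, -4.2]
gripper_width: 0.0161
t 61.65 pos [ 0.5667 -0.3165  0.0795] toolx [ 0.999 -0.04  -0.004] tooly [-0.005 -0.023 -1.   ] toolz [ 0.04   0.999 -0.023] F [ 0.3  0.1 -4.2] w 0.0161
```

```bash
python3 -m handwheel '[0,0.15,0,0,0,0.1,0,0,0,0.05,0,0,0,0,0,0]' -1
python3 -m handwheel '[0,0,0,0,0,0,0,0,0,0,0,0,0,0,0,0]' -0.2
python3 -m handwheel '[0,-0.3,-0.01,0,0,-0.6,-0.02,0,0,-0.6,-0.02,0,0,-0.6,-0.02,0,0,-0.6,-0.02,0,0,-0.6,-0.02,0,0,-0.6,0,0,0,-0.6,0,0,0,-0.5,0,0,0,-0.2,0,0,0,0,0,0]' -0.2
python3 - <<'E'
from h import *
s=st();p=snapshot("wrist");save(p,"w31");
q=snapshot("scene");save(q,"c31");q=snapshot("side");save(q,"s31",(220,260,360,360),5)
E
```

```text
clock: 62.05
position: [0.5671, -0.3169, 0.0759]
orientation: [-1.595, 0.033, -0.029]
wrist_force: [0.4, -0.5, -4.7]
gripper_width: 0.0154
clock: 62.45
position: [0.5693, -0.3183, 0.0787]
orientation: [-1.599, 0.028, -0.034]
wrist_force: [0.2, -0.6, 0.8]
gripper_width: 0.0374
clock: 63.55
position: [0.5701, -0.3183, 0.1963]
orientation: [-1.603, 0.023, -0.039]
wrist_force: [0.3, 0.6, 0.1]
gripper_width: 0.0379
t 63.55 pos [ 0.5701 -0.3183  0.1963] toolx [ 0.999 -0.039  0.01 ] tooly [ 0.009 -0.032 -0.999] toolz [ 0.04   0.999 -0.032] F [0.3 0.6 0.1] w 0.0379
```

View pics/w31.png

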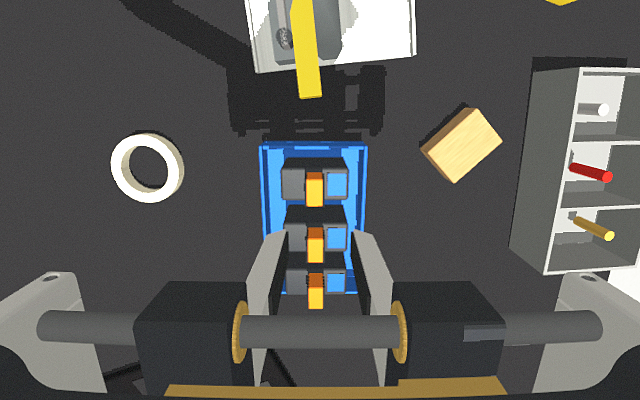

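View pics/c31.png

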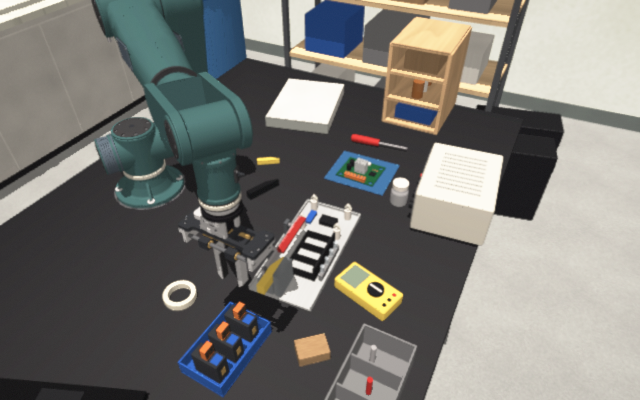

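View pics/s31.png

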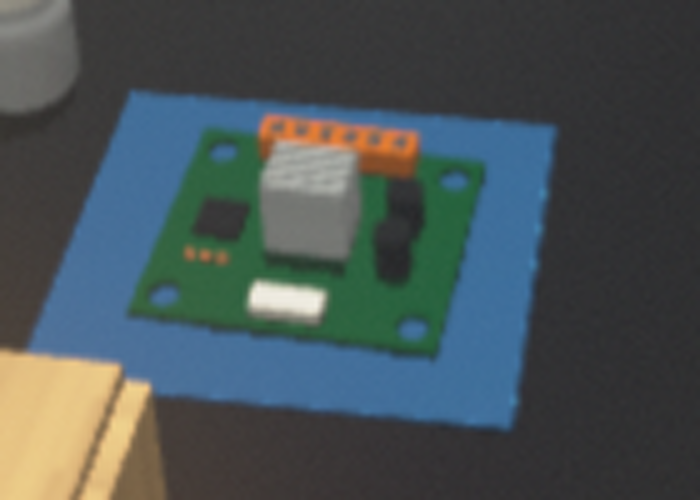

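```bash
python3 -m handwheel '[0,-0.05,0.4,0,0,-0.04,0.8,0,0,-0.04,1,0,0,-0.04,1,0,0,-0.04,1,0,0,-0.04,1,0,0,-0.04,1,0,0,-0.04,1,0,0,-0.04,1,0,0,-0.04,1,0,0,-0.04,1,0,0,-0.04,1,0,0,-0.04,1,0,0,-0.04,1,0,0,-0.04,1,0,0,-0.04,1,0,0,-0.04,1,0,0,-0.04,1,0,0,-0.04,1,0,0,-0.04,1,0]' -0.2
python3 -m handwheel '[0,-0.04,1,0,0,-0.04,1,0,0,-0.04,1,0,0,-0.04,1,0,0,-0.04,1,0,0,-0.04,1,0,0,-0.04,0.8,0,0,0,0.5,0,0,0,0.2,0,0,0,0,0]' 0.3
python3 - <<'E'
from h import *
s=st();p=snapshot("wrist");save(p,"w32")
q=snapshot("side")
for z in (.004,.006):
  W=px2w(q,np.array([[455,180],[412,329],[222,153],[163,296]])/5-.4+[220,260],z)
  t,th,r=fit2([[-.053,-.043],[-.053,.043],[.053,-.043],[.053,.043]],W);print("board side",t,th,r)
print([(round(d["conf"],2),np.round(d["at"],3).tolist()) for d in nets.mark_of("board",p)])
E
```

```text
clock: 65.7
position: [0.5697, 0.1139, 0.1973]
orientation: [-1.589, 0.017, -0.013]
wrist_force: [-0.0, 0.4, -0.5]
gripper_width: 0.0375
clock: 66.7
position: [0.5588, 0.2854, 0.1999]
orientation: [-1.587, 0.007, 0.003]
wrist_force: [-0.0, 0.4, 0.5]
gripper_width: 0.0614
t 66.7 pos [0.5588 0.2854 0.1999] toolx [ 1.    -0.002 -0.006] tooly [-0.007 -0.016 -1.   ] toolz [ 0.002  1.    -0.016] F [-0.   0.4  0.5] w 0.0614
board side [0.56977636 0.36937015] -0.02171234005137025 [0.00092422 0.0003565  0.00038068 0.00033561]
board side [0.56923022 0.37127392] -0.021712340051370422 [0.00071783 0.00052279 0.00050285 0.00013996]
[(0.63, [0.573, 0.372, 0.004])]
```

View pics/w32.png

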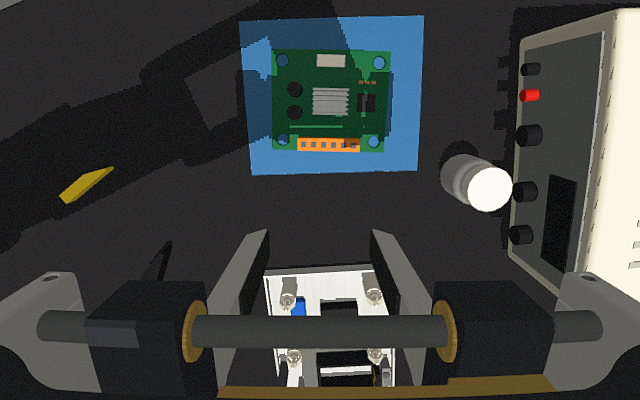

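```bash
python3 -m handwheel '[0,0,0.3,-0.5,0.1,0,0.5,-1,0.2,0,0.5,-1,0.2,0,0.5,-1,0.2,0,0.4,-1,0.3,0,0.4,-1,0.3,0,0.3,-1,0.2,0,0.1,-1,0,0,0,-1,0,0,0,-1,0,0,0,-1,0,0,0,-1,0,0,0,-1,0,0,0,-1,0,0,0,-1,0,0,0,-1,0,0,0,-1,0,0,0,-1,0,0,0,-0.5,0,0,0,0]' 0.3
python3 - <<'E'
from h import *
s=st();p=snapshot("wrist");save(p,"w33");go([.57,.371,.2],np.pi/2-.02)
E
```

```text
clock: 68.85
position: [0.5851, 0.3315, 0.1999]
orientation: [-1.271, -1.116, 1.147]
wrist_force: [-0.6, -0.3, 0.2]
gripper_width: 0.0615
t 68.85 pos [0.5851 0.3315 0.1999] toolx [ 0.107  0.994 -0.022] tooly [-0.005 -0.021 -1.   ] toolz [-0.994  0.107  0.003] F [-0.6 -0.3  0.2] w 0.0615
d world [-0.0151  0.0396  0.0001] units xyz [ 1.88 -0.04  0.97] turn units -1.1
units xyz in turned frame [ 1.96 -0.05  0.8 ]
```

View pics/w33.png

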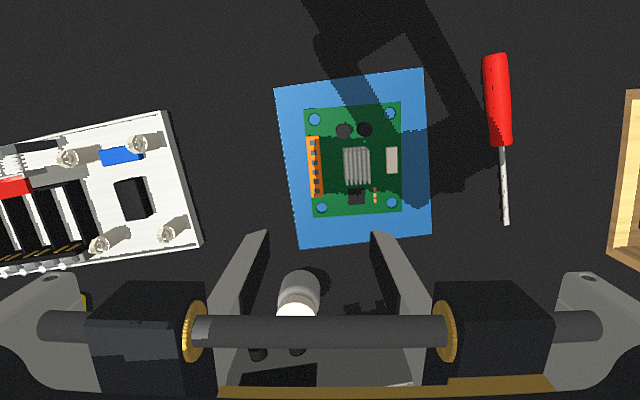

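Now measure the board from this closer view.

Run:
```python
from h import *
s=st();p=snapshot("wrist");save(p,"w34",(290,85,420,225),5.5)
```

```text
t 68.9 pos [0.5851 0.3314 0.1999] toolx [ 0.108  0.994 -0.022] tooly [-0.005 -0.022 -1.   ] toolz [-0.994  0.108  0.003] F [ 0.3 -0.  -0.4] w 0.061
```

View pics/w34.png

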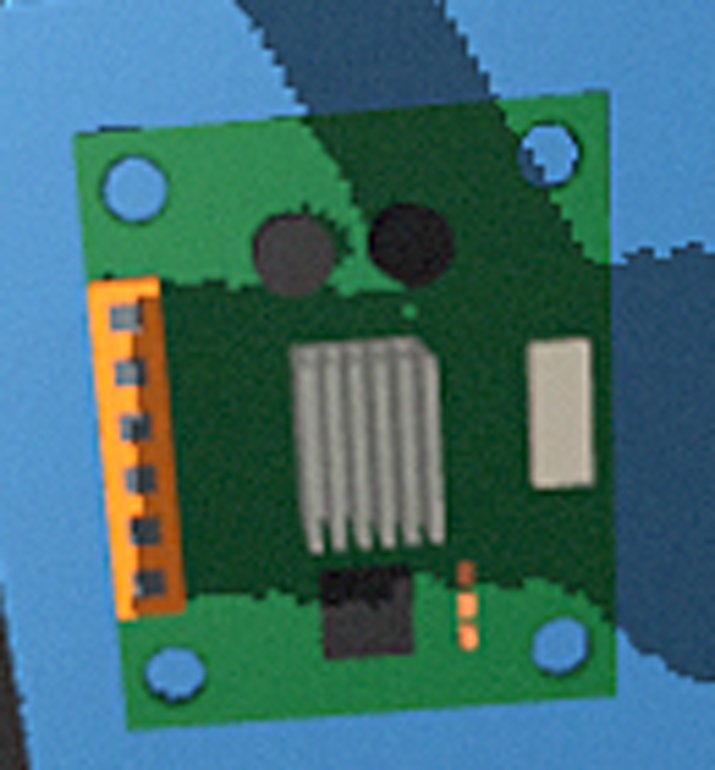

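Run:
```python
from h import *
s=st();p=snapshot("wrist")
f=lambda a:np.array(a)/5.5-.4+[290,85]
for z in(.005,.007):
    W=px2w(p,f([[135,188],[550,153],[175,673],[561,644],[75,133],[607,92],[128,730],[615,695]]),z,s)
    t,th,r=fit2([[-.053,-.043],[-.053,.043],[.053,-.043],[.053,.043],[-.065,-.055],[-.065,.055],[.065,-.055],[.065,.055]],W);print("board",t,th,np.round(r,4))
h=px2w(p,f([[290,347],[440,347],[310,553],[442,545]]),.046,s);print("heatsink",np.round(h,4)[:,:2].tolist(),h.mean(0))
go([*t,.10],np.pi/2+th)
```

```text
t 68.95 pos [0.585  0.3317 0.1999] toolx [ 0.108  0.994 -0.022] tooly [-0.005 -0.021 -1.   ] toolz [-0.994  0.108  0.003] F [-0.2 -0.2 -0.4] w 0.0613
board [0.56945909 0.37108631] -0.028841776463767343 [0.0003 0.0006 0.0003 0.0003 0.0003 0.0003 0.0007 0.0005]
board [0.56913319 0.37094052] -0.028841776463767635 [0.0002 0.0003 0.0003 0.0007 0.0005 0.0004 0.0005 0.0004]
heatsink [[0.5468, 0.3568], [0.5498, 0.3851], [0.5872, 0.3571], [0.5883, 0.3829]] [0.5680166  0.37049898 0.046     ]
d world [-0.0157  0.039  -0.0999] units xyz [1.96 4.96 0.98] turn units -0.99
units xyz in turned frame [2.03 4.95 0.83]
```

```bash
python3 -m handwheel '[0.3,0,0.1,-0.3,0.4,0.4,0.2,-0.3,0.4,0.6,0.2,-0.3,0.4,0.7,0.2,-0.1,0.3,0.7,0.1,0,0.1,0.7,0,0,0,0.7,0,0,0,0.6,0,0,0,0.5,0,0,0,0.3,0,0,0,0,0,0]' 0.3
python3 - <<'E'
from h import *
s=st();p=snapshot("wrist");save(p,"w35");go([.569,.371,.017],np.pi/2-.029)
E
```

```text
clock: 70.1
position: [0.5669, 0.3713, 0.0817]
orientation: [-1.229, -1.174, 1.217]
wrist_force: [-1.0, -0.3, 1.0]
gripper_width: 0.0614
t 70.1 pos [0.5669 0.3713 0.0817] toolx [ 0.021  0.999 -0.025] tooly [-0.011 -0.025 -1.   ] toolz [-1.     0.021  0.011] F [-1.  -0.3  1. ] w 0.0614
d world [ 0.0018 -0.0004 -0.0653] units xyz [ 0.06  3.27 -0.12] turn units 0.1
units xyz in turned frame [ 0.06  3.27 -0.12]
```

View pics/w35.png

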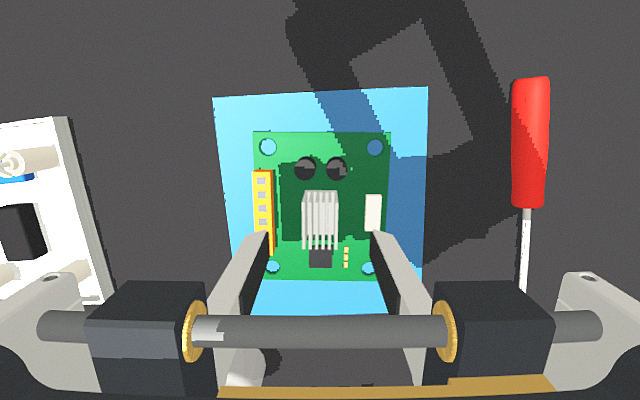

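```bash
python3 -m handwheel '[0.05,0.4,-0.1,0.1,0,0.6,0,0,0,0.6,0,0,0,0.6,0,0,0,0.5,0,0,0,0.3,0,0,0,0.1,0,0,0,0,0,0]' 0
python3 - <<'E'
from h import *
s=st();p=snapshot("wrist");save(p,"w36");go([.569,.371,.017],np.pi/2-.029)
E
```

```text
clock: 70.95
position: [0.5699, 0.3709, 0.0162]
orientation: [-1.235, -1.17, 1.207]
wrist_force: [0.6, -0.3, -0.9]
gripper_width: 0.0472
t 70.95 pos [0.5699 0.3709 0.0162] toolx [ 0.03   0.999 -0.023] tooly [-0.008 -0.023 -1.   ] toolz [-1.     0.031  0.007] F [ 0.6 -0.3 -0.9] w 0.0472
d world [-0.001   0.0001  0.0005] units xyz [ 0.   -0.03  0.05] turn units -0.02
units xyz in turned frame [ 0.   -0.03  0.05]
```

View pics/w36.png

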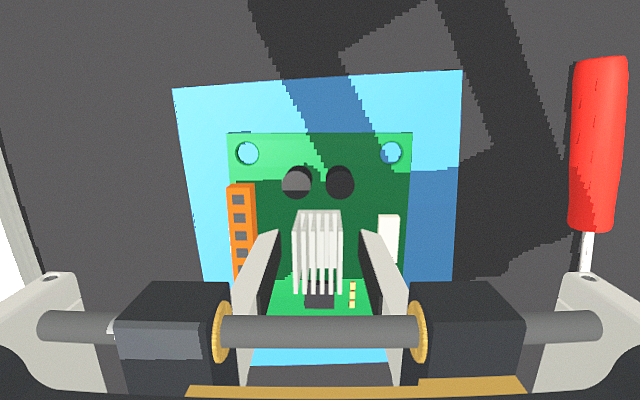

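```bash
python3 -m handwheel '[0,0,0,0,0,0,0,0,0,0,0,0,0,0,0,0,0,0,0,0]' -1
python3 - <<'E'
from h import *
s=st();p=snapshot("wrist");save(p,"w37",(200,110,440,290),3.3)
E
```

```text
clock: 71.5
position: [0.5711, 0.3716, 0.0186]
orientation: [-1.236, -1.173, 1.204]
wrist_force: [0.8, -0.2, -2.0]
gripper_width: 0.0254
t 71.5 pos [0.5711 0.3716 0.0186] toolx [ 0.03   0.999 -0.021] tooly [-0.005 -0.021 -1.   ] toolz [-1.     0.03   0.004] F [ 0.8 -0.2 -2. ] w 0.0254
```

View pics/w37.png

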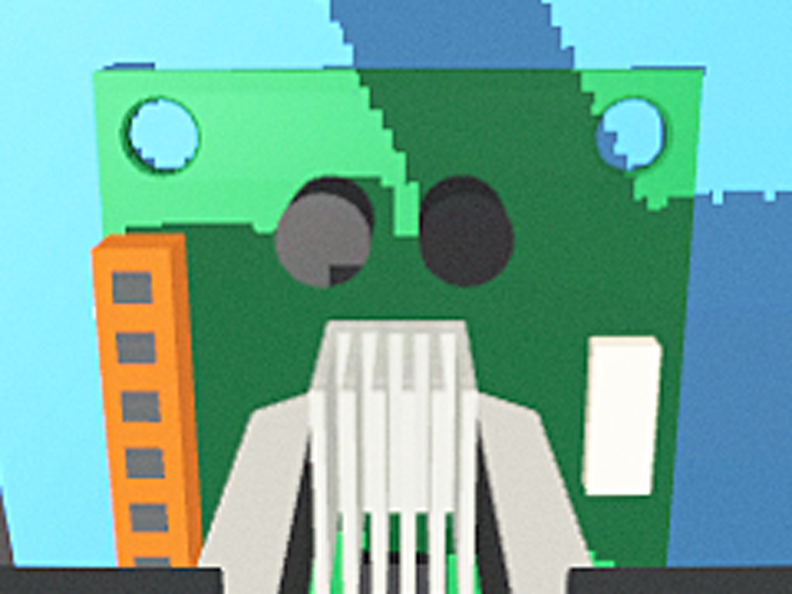

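Run:
```python
from h import *
s=st();p=snapshot("wrist");m=R.from_rotvec(s["orientation"]).as_matrix()
f=lambda a:np.array(a)/3.3-.4+[200,110]
for z in (.004,.006,.008):
    W=px2w(p,f([[161,135],[632,133],[95,72],[705,68]]),z,s)
    t,th,r=fit2([[-.053,-.043],[-.053,.043],[-.065,-.055],[-.065,.055]],W);print(z,"board",t,th,np.round(r,4),"tool",np.round(m.T@(np.r_[t,z-.004]-s["position"]),4))
```

```text
t 71.55 pos [0.5711 0.3715 0.0186] toolx [ 0.03   0.999 -0.021] tooly [-0.005 -0.021 -1.   ] toolz [-1.     0.03   0.004] F [ 0.4 -0.3 -0.6] w 0.0262
0.004 board [0.56960211 0.37188629] -0.024452423412504608 [0.001  0.0005 0.0006 0.0012] tool [0.0007 0.0185 0.0014]
0.006 board [0.56943003 0.37192871] -0.02445242341250407 [0.0006 0.0002 0.0002 0.0006] tool [0.0007 0.0165 0.0016]
0.008 board [0.56925796 0.37197113] -0.024452423412504597 [0.0003 0.0005 0.0006 0.0002] tool [0.0007 0.0145 0.0018]
```

```bash
python3 -m handwheel '[0,-0.2,0,0,0,-0.4,0,0,0,-0.6,0,0,0,-0.6,0,0,0,-0.6,0,0,0,-0.6,0,0,0,-0.6,0,0,0,-0.6,0,0,0,-0.6,0,0,0,-0.6,0,0,0,-0.6,0,0,0,-0.3,0,0,0,-0.1,0,0,0,0,0,0]' -1
python3 - <<'E'
from h import *
s=st();m=R.from_rotvec(s["orientation"]).as_matrix();o=np.array(s["position"])+m@[.0007,.0165,.0016];print(o)
d=ch2w(0,.115)-o[:2]
go([s["position"][0]+d[0],s["position"][1]+d[1],s["position"][2]],np.pi/2+CA-.0055)
E
```

```text
clock: 73.0
position: [0.572, 0.3748, 0.1597]
orientation: [-1.236, -1.176, 1.203]
wrist_force: [-0.5, 0.0, -1.9]
gripper_width: 0.026
t 73.0 pos [0.572  0.3748 0.1597] toolx [ 0.03   0.999 -0.02 ] tooly [-0.003 -0.02  -1.   ] toolz [-1.     0.03   0.002] F [-0.5  0.  -1.9] w 0.026
[0.57042514 0.37519239 0.14322503]
d world [ 0.0034 -0.2785  0.    ] units xyz [-13.91   0.28  -0.59] turn units -1.17
units xyz in turned frame [-13.91   0.28   0.71]
```

```bash
python3 -m handwheel '[-0.4,0,0,-0.1,-0.7,0.01,0,-0.1,-0.9,0.02,-0.02,-0.1,-0.9,0.02,-0.02,-0.1,-0.9,0.02,0,-0.1,-0.9,0.02,0,-0.1,-0.9,0.02,0,-0.1,-0.9,0.02,0,-0.1,-0.9,0.02,0,-0.1,-0.9,0.02,0.02,-0.1,-0.9,0.02,0.02,-0.05,-0.9,0.02,0.02,0,-0.9,0.02,0.02,0,-0.9,0.02,0.02,0,-0.7,0,0,0,-0.4,0,0,0,-0.1,0,0,0,0,0,0,0]' -1
cat > bd.py <<'E'
from h import *
import sys
TO=[.0007,.0165,.0016]
s=st();m=R.from_rotvec(s["orientation"]).as_matrix();o=np.array(s["position"])+m@TO
yaw=np.arctan2(m[1,0],m[0,0])-np.pi/2+.0055
print("board ch",w2ch(o),"z",o[2],"yaw err",yaw-CA)
H=np.array([[-.053,-.043],[-.053,.043],[.053,-.043],[.053,.043]])
e=[]
for i,h in enumerate(H):
    # board in tool: board x ~ -toolz, y ~ toolx ; rotate .0055
    c,q=np.cos(.0055),np.sin(.0055);hx,hy=c*h[0]-q*h[1],q*h[0]+c*h[1]
    w=np.array(s["position"])+m@(np.array(TO)+[hy,0,-hx])
    S=[(-.053,.072),(-.053,.158),(.053,.072),(.053,.158)][i]
    e.append(w2ch(w)-S); print("hole",i,"err ch mm",np.round(1e3*e[-1],1),"z",round(w[2],4))
d=ch2w(0,.115)-o[:2]
go([s["position"][0]+d[0],s["position"][1]+d[1],s["position"][2]],np.pi/2+CA-.0055)
p=snapshot("wrist");save(p,sys.argv[1])
E
python3 bd.py w38
```

```text
clock: 74.8
position: [0.5677, 0.083, 0.1494]
orientation: [-1.188, -1.214, 1.284]
wrist_force: [0.7, 0.4, -1.1]
gripper_width: 0.0258
t 74.8 pos [0.5677 0.083  0.1494] toolx [-0.054  0.998 -0.031] tooly [-0.025 -0.032 -0.999] toolz [-0.998 -0.053  0.027] F [ 0.7  0.4 -1.1] w 0.0258
board ch [-0.00900232  0.10201632] z 0.13293245307122575 yaw err -0.009271704708936838
hole 0 err ch mm [ -9.4 -12.4] z 0.1357
hole 1 err ch mm [ -8.6 -12.5] z 0.133
hole 2 err ch mm [ -9.4 -13.5] z 0.1328
hole 3 err ch mm [ -8.6 -13.5] z 0.1302
d world [0.0081 0.0136 0.    ] units xyz [ 0.66 -0.03 -0.44] turn units -0.12
units xyz in turned frame [ 0.65 -0.03 -0.45]
```

View pics/w38.png

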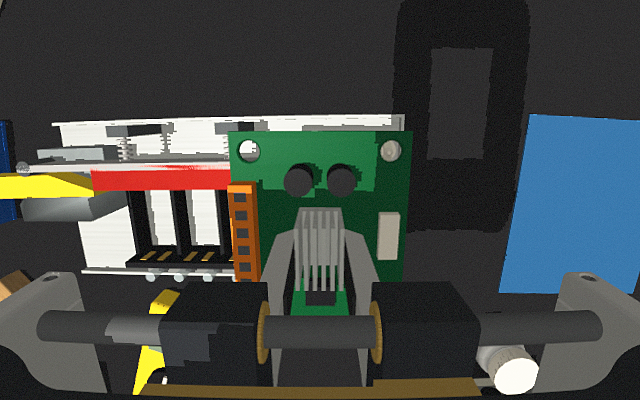

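```bash
python3 -m handwheel '[0.3,0,-0.2,-0.1,0.3,0.2,-0.2,0,0,0.4,0,0,0,0.5,0,0,0,0.5,0,0,0,0.4,0,0,0,0.2,0,0,0,0,0,0]' -1
python3 bd.py w39
```

```text
clock: 75.65
position: [0.5732, 0.0985, 0.0986]
orientation: [-1.177, -1.222, 1.295]
wrist_force: [-0.3, -0.3, -1.5]
gripper_width: 0.0258
t 75.65 pos [0.5732 0.0985 0.0986] toolx [-0.068  0.997 -0.03 ] tooly [-0.029 -0.032 -0.999] toolz [-0.997 -0.067  0.031] F [-0.3 -0.3 -1.5] w 0.0258
board ch [-0.00255106  0.11704488] z 0.08216846155980281 yaw err 0.00474623576050455
hole 0 err ch mm [-2.3  1.9] z 0.0851
hole 1 err ch mm [-2.7  1.8] z 0.0825
hole 2 err ch mm [-2.4  2.3] z 0.0818
hole 3 err ch mm [-2.8  2.2] z 0.0793
d world [ 0.0027 -0.0019  0.    ] units xyz [-0.1  -0.   -0.13] turn units 0.06
units xyz in turned frame [-0.1  -0.   -0.13]
```

View pics/w39.png

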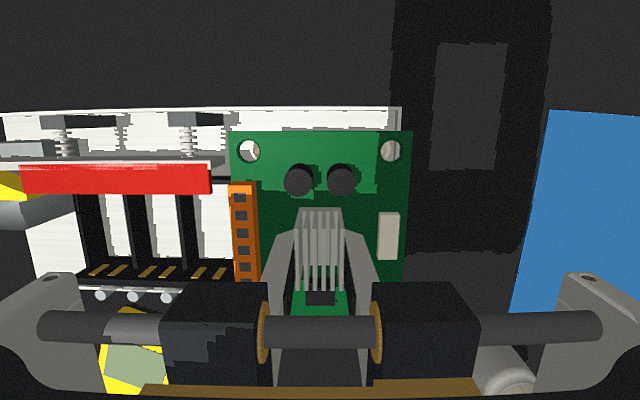

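```bash
python3 -m handwheel '[-0.1,0,-0.13,0,0,0.3,0,0,0,0.2,0,0,0,0,0,0]' -1
python3 bd.py w40
python3 - <<'E'
from h import *
s=bot.state();p=snapshot("wrist");save(p,"w40c",(220,120,420,200),4)
print(np.round(((w2px(p,[ch2w(-.053,.072,.062),ch2w(-.053,.158,.062)],s))-[220,120])*4))
q=snapshot("side");save(q,"s40",(250,170,350,260),7)
print(np.round(((w2px(q,[ch2w(-.053,.158,.062),ch2w(.053,.158,.062)]))-[250,170])*7))
E
```

```text
clock: 76.1
position: [0.5772, 0.0958, 0.0899]
orientation: [-1.181, -1.224, 1.293]
wrist_force: [0.6, 0.8, -3.3]
gripper_width: 0.0258
t 76.1 pos [0.5772 0.0958 0.0899] toolx [-0.067  0.997 -0.03 ] tooly [-0.025 -0.032 -0.999] toolz [-0.997 -0.066  0.027] F [ 0.6  0.8 -3.3] w 0.0258
board ch [0.00134901 0.11405583] z 0.07339659309914101 yaw err 0.0038722571935232014
hole 0 err ch mm [ 1.5 -1.1] z 0.0761
hole 1 err ch mm [ 1.2 -1.1] z 0.0735
hole 2 err ch mm [ 1.5 -0.8] z 0.0732
hole 3 err ch mm [ 1.2 -0.8] z 0.0707
d world [-0.0014  0.0008  0.    ] units xyz [0.05 0.   0.07] turn units 0.05
units xyz in turned frame [0.05 0.   0.07]
[[148. 103.]
 [672. 103.]]
[[503. 387.]
 [213. 374.]]
```

View pics/w40c.png

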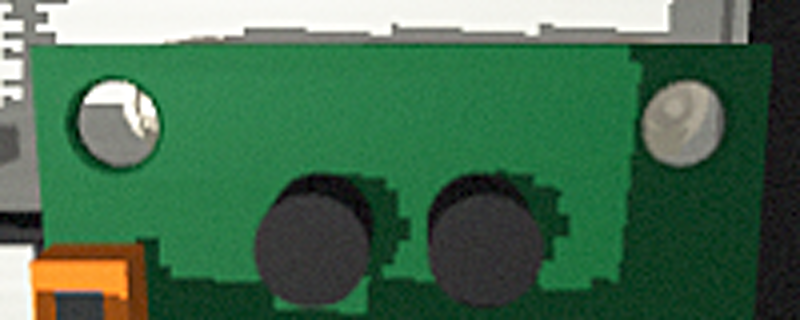

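View pics/s40.png

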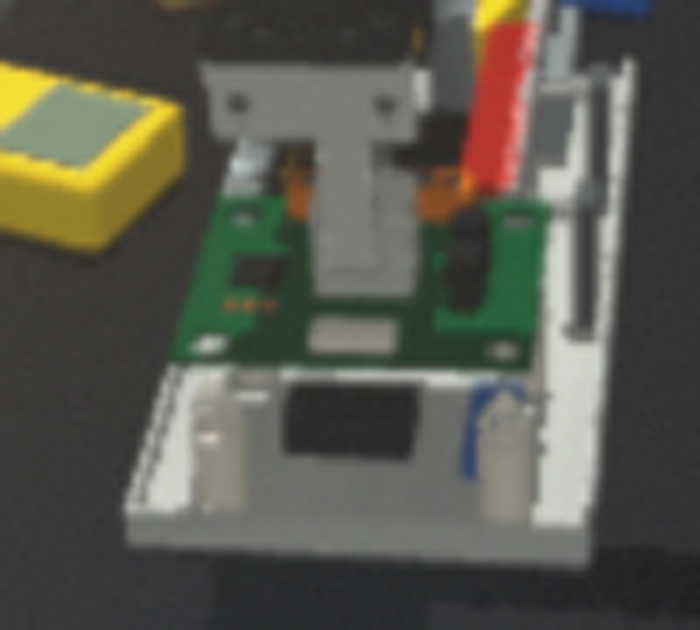

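```bash
python3 -m handwheel '[0.06,0.1,0.06,0.05,0,0.3,0,0,0,0.3,0,0,0,0,0,0]' -1
python3 bd.py w41
python3 - <<'E'
from h import *
s=bot.state();p=snapshot("wrist");save(p,"w41c",(220,120,420,200),4)
E
```

```text
clock: 76.65
position: [0.5759, 0.0969, 0.0758]
orientation: [-1.184, -1.222, 1.289]
wrist_force: [0.3, -0.1, -2.2]
gripper_width: 0.026
t 76.65 pos [0.5759 0.0969 0.0758] toolx [-0.063  0.998 -0.03 ] tooly [-0.023 -0.031 -0.999] toolz [-0.998 -0.062  0.025] F [ 0.3 -0.1 -2.2] w 0.026
board ch [0.00012729 0.11523517] z 0.059341904740224674 yaw err -0.00010757411816424145
hole 0 err ch mm [0.1 0.3] z 0.062
hole 1 err ch mm [0.1 0.3] z 0.0594
hole 2 err ch mm [0.1 0.2] z 0.0593
hole 3 err ch mm [0.1 0.2] z 0.0567
d world [-0.0001 -0.0002  0.    ] units xyz [-0.01  0.    0.01] turn units -0.0
units xyz in turned frame [-0.01  0.    0.01]
```

View pics/w41c.png

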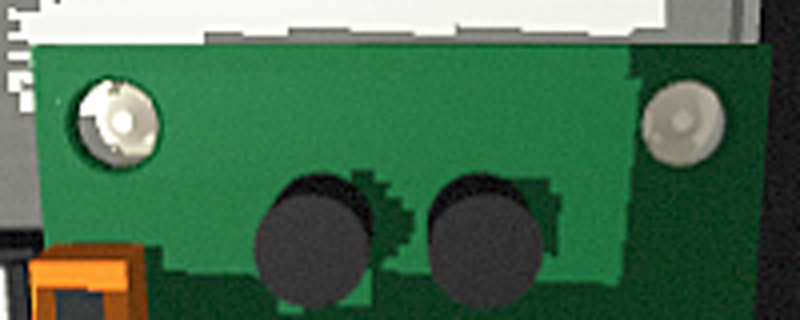

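```bash
python3 -m handwheel '[0,0.2,0,0,0,0.2,0,0,0,0.2,0,0,0,0.2,0,0]' -1
python3 bd.py w42
python3 -m handwheel '[0,0.25,0,0,0,0.25,0,0,0,0.3,0,0]' -1
python3 bd.py w43
```

```text
clock: 77.15
position: [0.5764, 0.0972, 0.0643]
orientation: [-1.185, -1.226, 1.287]
wrist_force: [-3.3, 1.1, 10.2]
gripper_width: 0.0259
t 77.15 pos [0.5764 0.0972 0.0643] toolx [-0.063  0.998 -0.028] tooly [-0.02  -0.03  -0.999] toolz [-0.998 -0.063  0.022] F [-3.3  1.1 10.2] w 0.0259
board ch [0.00070295 0.11560151] z 0.047794846390768204 yaw err 0.0003660340477251306
hole 0 err ch mm [0.7 0.6] z 0.0502
hole 1 err ch mm [0.7 0.6] z 0.0477
hole 2 err ch mm [0.7 0.6] z 0.0479
hole 3 err ch mm [0.7 0.6] z 0.0454
d world [-0.0007 -0.0006  0.    ] units xyz [-0.03  0.    0.03] turn units 0.0
units xyz in turned frame [-0.03  0.    0.03]
clock: 77.5
position: [0.5765, 0.0971, 0.0556]
orientation: [-1.187, -1.229, 1.286]
wrist_force: [-7.4, -5.1, 18.2]
gripper_width: 0.0258
t 77.5 pos [0.5765 0.0971 0.0556] toolx [-0.064  0.998 -0.029] tooly [-0.016 -0.03  -0.999] toolz [-0.998 -0.063  0.018] F [-7.4 -5.1 18.2] w 0.0258
board ch [0.00080761 0.11542737] z 0.03914709938739759 yaw err 0.0010317358323556763
hole 0 err ch mm [0.9 0.4] z 0.0414
hole 1 err ch mm [0.8 0.4] z 0.0389
hole 2 err ch mm [0.8 0.5] z 0.0394
hole 3 err ch mm [0.8 0.4] z 0.0369
d world [-0.0008 -0.0005  0.    ] units xyz [-0.02  0.    0.04] turn units 0.01
units xyz in turned frame [-0.02  0.    0.04]
```

```bash
python3 -m handwheel '[0,0.3,0,0,0,0.35,0,0,0,0.35,0,0]' -1
python3 bd.py w44
python3 - <<'E'
from h import *
q=snapshot("side");save(q,"s44",(250,170,350,260),7)
q=snapshot("scene");save(q,"c44",(270,170,370,270),7)
E
```

```text
clock: 77.85
position: [0.5773, 0.0967, 0.0545]
orientation: [-1.192, -1.234, 1.28]
wrist_force: [-11.6, -1.8, 24.8]
gripper_width: 0.0263
t 77.85 pos [0.5773 0.0967 0.0545] toolx [-0.062  0.998 -0.028] tooly [-0.009 -0.028 -1.   ] toolz [-0.998 -0.062  0.011] F [-11.6  -1.8  24.8] w 0.0263
board ch [0.00171151 0.11502673] z 0.03796041889532961 yaw err -0.0006173971134506989
hole 0 err ch mm [1.7 0.1] z 0.0397
hole 1 err ch mm [1.7 0.1] z 0.0374
hole 2 err ch mm [ 1.7 -0. ] z 0.0385
hole 3 err ch mm [ 1.7 -0. ] z 0.0362
d world [-0.0017 -0.0001  0.    ] units xyz [-0.    0.    0.09] turn units -0.01
units xyz in turned frame [-0.    0.    0.09]
```

View pics/s44.png

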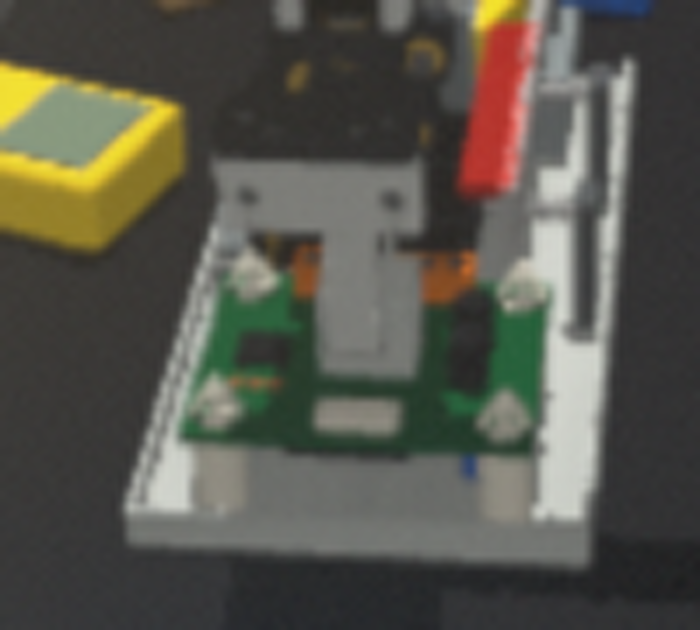

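View pics/c44.png

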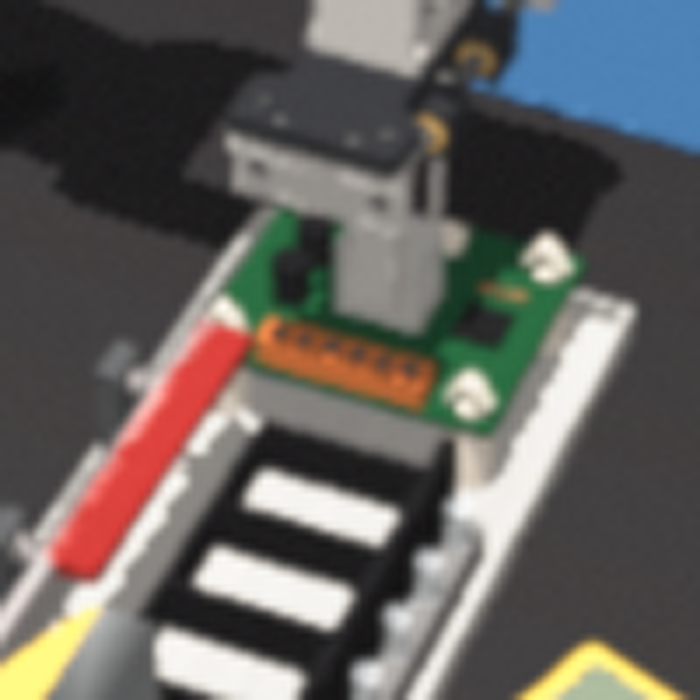

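```bash
python3 -m handwheel '[0,-0.1,0,0,0,0,0,0,0,0,0,0,0,0,0,0]' 0
python3 -m handwheel '[0,-0.2,0,0,0,-0.4,0,0,0,-0.6,0,0,0,-0.6,0,0,0,-0.4,0,0,0,-0.1,0,0,0,0,0,0]' 0
python3 - <<'E'
from h import *
s=st();p=snapshot("wrist");save(p,"w45")
S=[(-.053,.072),(-.053,.158),(.053,.072),(.053,.158)]
C=[(-.065,.06),(-.065,.17),(.065,.06),(.065,.17)]
print(np.round(w2px(p,[ch2w(*c,.044) for c in C],s),1).tolist())
print(np.round(w2px(p,[ch2w(*c,.054) for c in C],s),1).tolist())
q=snapshot("side");save(q,"s45",(260,190,350,260),8)
print(np.round((w2px(q,[ch2w(*c,.04) for c in C])-[260,190])*8).tolist())
print(np.round((w2px(q,[ch2w(*c,.05) for c in C])-[260,190])*8).tolist())
E
```

```text
clock: 78.4
position: [0.58, 0.0967, 0.0603]
orientation: [-1.199, -1.241, 1.276]
wrist_force: [-0.7, 0.2, -0.2]
gripper_width: 0.0467
clock: 79.1
position: [0.5803, 0.0981, 0.1094]
orientation: [-1.199, -1.24, 1.277]
wrist_force: [0.6, 0.7, 0.2]
gripper_width: 0.0467
t 79.1 pos [0.5803 0.0981 0.1094] toolx [-0.062  0.998 -0.028] tooly [-0.001 -0.028 -1.   ] toolz [-0.998 -0.062  0.003] F [0.6 0.7 0.2] w 0.0467
[[247.5, 120.2], [393.2, 119.2], [257.6, 274.3], [384.9, 275.2]]
[[244.2, 120.6], [396.0, 119.6], [255.1, 280.2], [386.9, 281.2]]
[[553.0, 173.0], [530.0, 362.0], [178.0, 158.0], [124.0, 344.0]]
[[553.0, 149.0], [530.0, 337.0], [177.0, 134.0], [122.0, 318.0]]
```

View pics/w45.png

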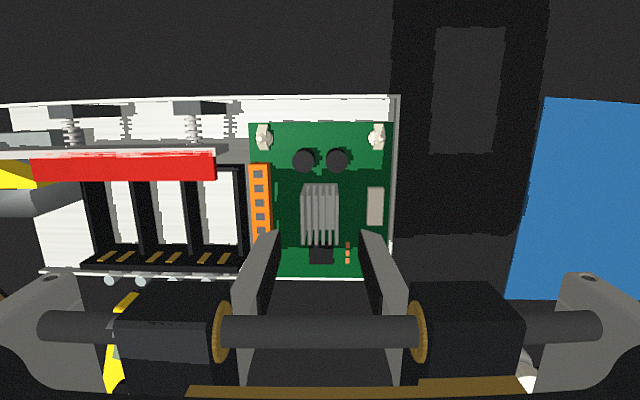

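View pics/s45.png

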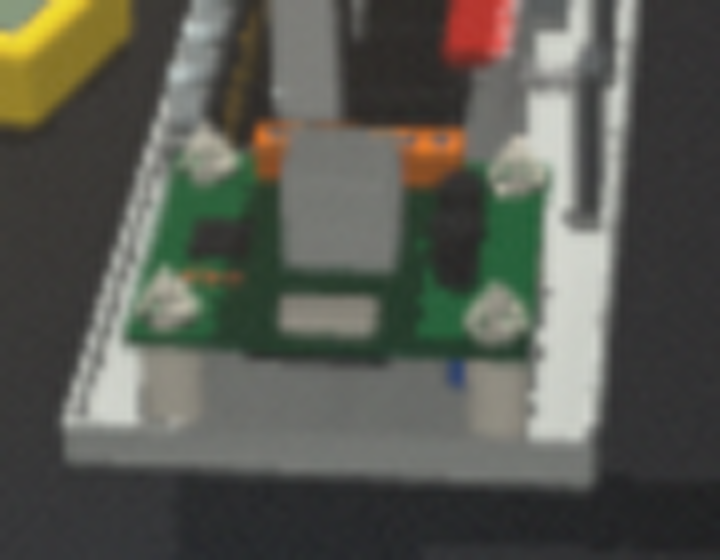

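```bash
python3 -m handwheel '[0,0,0,0,0,0,0,0,0,0,0,0,0,0,0,0]' -1
python3 - <<'E'
from h import *
s=st();print(w2ch(s["position"]));go([*ch2w(0,.115),.085])
E
```

```text
clock: 79.6
position: [0.5787, 0.0979, 0.1067]
orientation: [-1.195, -1.236, 1.279]
wrist_force: [0.4, -0.7, -0.4]
gripper_width: 0.0183
t 79.6 pos [0.5787 0.0979 0.1067] toolx [-0.062  0.998 -0.028] tooly [-0.006 -0.029 -1.   ] toolz [-0.998 -0.062  0.008] F [ 0.4 -0.7 -0.4] w 0.0183
[0.00502499 0.11583825]
d world [-0.005  -0.0012 -0.0217] units xyz [-0.01  1.09  0.24]
```

```bash
python3 -m handwheel '[0,0,0.2,0,0,0.3,0.05,0,0,0.4,0,0,0,0.3,0,0,0,0.3,0,0,0,0.3,0,0]' -1
python3 -c "
from h import *
s=st()"
```

```text
clock: 80.2
position: [0.5735, 0.0969, 0.082]
orientation: [-1.198, -1.239, 1.277]
wrist_force: [-13.5, 0.5, 35.4]
gripper_width: 0.0008
t 80.2 pos [0.5735 0.0969 0.082 ] toolx [-0.062  0.998 -0.028] tooly [-0.002 -0.028 -1.   ] toolz [-0.998 -0.062  0.004] F [-13.5   0.5  35.4] w 0.0008
```

```bash
python3 -m handwheel '[0,-0.3,0,0,0,-0.5,0,0,-0.2,-0.6,0,0,-0.4,-0.6,0,0,-0.6,-0.6,0,0,-0.8,-0.6,0,0,-0.9,-0.6,0,0,-0.9,-0.6,0,0,-0.9,-0.6,0,0,-0.9,-0.4,0,0,-0.9,0,0,0,-0.9,0,0,0,-0.9,0,0,0,-0.9,0,0,0,-0.9,0,0,0,-0.9,0,0,0,-0.9,0,0,0,-0.8,0,0,0,-0.6,0,0,0.5,-0.3,0,0,1]' -0.2
python3 -m handwheel '[-0.1,0,0,1,0,0,0,1,0,0,0,1,0,0,0,1,0,0,0,1,0,0,0,1,0,0,0,1,0,0,0,1,0,0,0,1,0,0,0,1,0,0,0,1,0,0,0,1,0,0,0,1,0,0,0,1,0,0,0,1,0,0,0,1,0,0,0,1,0,0,0,0.5,0,0,0,0]' -0.2
python3 - <<'E'
from h import *
s=st();go([.568,-.319,.2],-.042);p=snapshot("wrist");save(p,"w46")
E
```

```text
clock: 82.2
position: [0.5876, -0.2045, 0.2154]
orientation: [-1.275, -1.137, 1.175]
wrist_force: [-0.4, 0.5, -0.3]
gripper_width: 0.0376
clock: 84.1
position: [0.5844, -0.2191, 0.2188]
orientation: [-1.605, 0.003, -0.004]
wrist_force: [-0.3, -0.6, -0.9]
gripper_width: 0.0378
t 84.1 pos [ 0.5844 -0.2191  0.2188] toolx [ 1.    -0.004  0.   ] tooly [ 0.    -0.035 -0.999] toolz [ 0.004  0.999 -0.035] F [-0.3 -0.6 -0.9] w 0.0378
d world [-0.0164 -0.0999 -0.0188] units xyz [-0.8   1.11 -4.96] turn units 0.47
units xyz in turned frame [-0.61  1.11 -4.99]
```

View pics/w46.png

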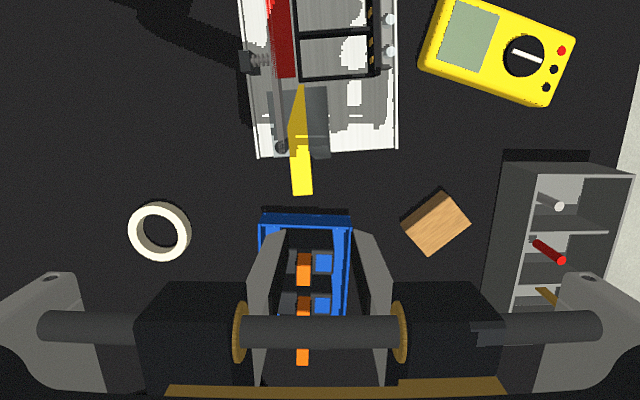

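```bash
python3 -m handwheel '[-0.1,0.2,-0.5,0.1,-0.1,0.4,-0.8,0.1,-0.1,0.5,-0.8,0.1,-0.1,0.5,-0.8,0.05,-0.1,0.5,-0.8,0.05,0,0.6,-0.6,0,0,0.6,-0.3,0,0,0.5,-0.1,0,0,0.4,0,0,0,0.2,0,0,0,0,0,0]' -0.2
python3 blk.py w47
```

```text
clock: 85.25
position: [0.5687, -0.3259, 0.1229]
orientation: [-1.602, 0.035, -0.028]
wrist_force: [0.1, 0.3, -0.3]
gripper_width: 0.0374
t 85.25 pos [ 0.5687 -0.3259  0.1229] toolx [ 0.999 -0.04  -0.003] tooly [-0.005 -0.031 -0.999] toolz [ 0.04   0.999 -0.031] F [ 0.1  0.3 -0.3] w 0.0374
tcp ch [-0.03392428 -0.30624   ] px [318.77417195 242.77978912]
```

View pics/w47.png

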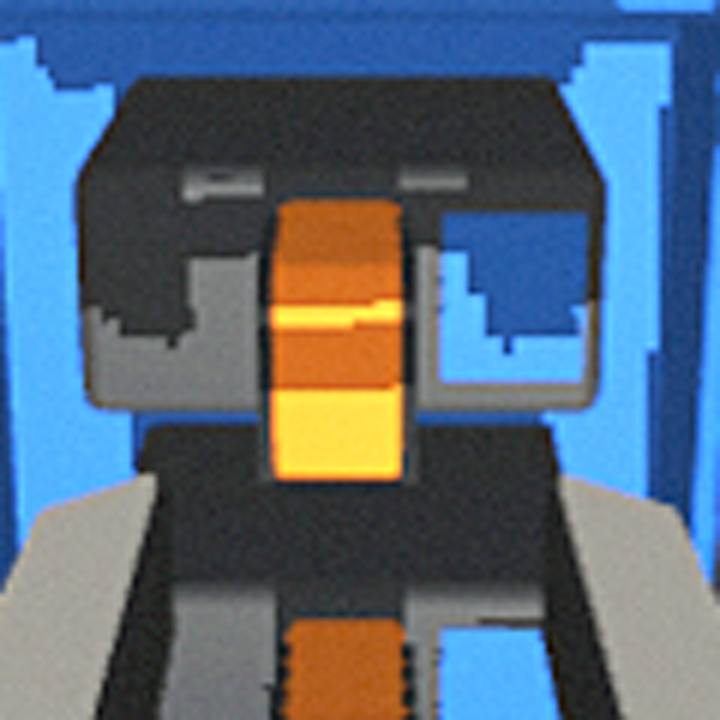

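```bash
cat > bk3.py <<'E'
from h import *
import sys
a=eval(sys.argv[1]);off=eval(sys.argv[2])
s=st();p=snapshot("wrist")
W=px2w(p,np.array(a)/6-.4+off,.098,s)
print(np.round(W,4)[:,:2].tolist());c=np.mean(W,0);print("centre",c)
go([*c[:2],.0755],-.042)
E
python3 bk3.py '[[272,302],[402,302],[272,482],[402,482]]' '[260,150]'
```

```text
t 85.3 pos [ 0.5689 -0.3259  0.1234] toolx [ 0.999 -0.04  -0.003] tooly [-0.004 -0.032 -0.999] toolz [ 0.04   0.999 -0.032] F [-1.3  0.7 -1.7] w 0.0376
[[0.5604, -0.3061], [0.5749, -0.3066], [0.5592, -0.3277], [0.5741, -0.3283]]
centre [ 0.5671361  -0.31719146  0.098     ]
d world [-0.002   0.0089 -0.0486] units xyz [-0.11  2.41  0.52] turn units 0.03
units xyz in turned frame [-0.12  2.41  0.52]
```

```bash
python3 -m handwheel '[-0.1,0.3,0.25,0,0,0.5,0.2,0,0,0.5,0,0,0,0.5,0,0,0,0.3,0,0,0,0.1,0,0,0,0,0,0]' -0.2
python3 - <<'E'
from h import *
s=st();go([.5671,-.3178,.0755],-.042)
E
```

```text
clock: 86.05
position: [0.5682, -0.3166, 0.0774]
orientation: [-1.604, 0.03, -0.029]
wrist_force: [0.2, 0.7, 0.7]
gripper_width: 0.0376
t 86.05 pos [ 0.5682 -0.3166  0.0774] toolx [ 0.999 -0.038  0.   ] tooly [-0.001 -0.033 -0.999] toolz [ 0.038  0.999 -0.033] F [0.2 0.7 0.7] w 0.0376
d world [-0.0011 -0.0012 -0.0019] units xyz [-0.05  0.09 -0.06] turn units 0.05
units xyz in turned frame [-0.05  0.09 -0.06]
```

```bash
python3 -m handwheel '[0,0.05,0,0,0,0,0,0,0,0,0,0,0,0,0,0,0,0,0,0]' -1
python3 -m handwheel '[0,-0.2,0,0,0,-0.4,-0.01,0,0,-0.6,-0.02,0,0,-0.6,-0.02,0,0,-0.6,-0.02,0,0,-0.6,-0.02,0,0,-0.6,-0.02,0,0,-0.6,-0.02,0,0,-0.6,0,0,0,-0.3,0,0,0,0,0,0]' -1
python3 - <<'E'
from h import *
s=st();go([*ch2w(.015,.019),.18],CA)
E
```

```text
clock: 86.55
position: [0.5679, -0.3173, 0.0768]
orientation: [-1.605, 0.031, -0.03]
wrist_force: [-0.8, -0.4, -0.4]
gripper_width: 0.0156
clock: 87.65
position: [0.5681, -0.316, 0.1877]
orientation: [-1.604, 0.031, -0.029]
wrist_force: [0.0, -0.7, -4.2]
gripper_width: 0.0159
t 87.65 pos [ 0.5681 -0.316   0.1877] toolx [ 0.999 -0.038 -0.   ] tooly [-0.001 -0.033 -0.999] toolz [ 0.038  0.999 -0.033] F [ 0.  -0.7 -4.2] w 0.0159
d world [ 0.0272  0.3179 -0.0077] units xyz [ 0.75 -0.15 15.94] turn units -1.33
units xyz in turned frame [ 2.45 -0.14 15.77]
```

```bash
python3 -m handwheel '[0.05,0,0.4,0,0.06,0,0.7,-0.1,0.06,0,0.9,-0.1,0.06,0,0.9,-0.1,0.08,0,0.9,-0.1,0.08,0,0.9,-0.1,0.1,0,0.9,-0.1,0.1,0,0.9,-0.1,0.1,0,0.9,-0.1,0.12,0,0.9,-0.1,0.12,0,0.9,-0.1,0.12,0,0.9,-0.1,0.14,0,0.9,-0.1,0.14,0,0.9,0,0.14,0,0.9,0,0.14,0,0.9,0,0.12,0,0.7,0,0.05,0,0.4,0,0,0,0.2,0,0,0,0,0]' -1
cat > pk.py <<'E'
from h import *
import sys
s=st();print("ch",np.round(w2ch(s["position"]),4));x,y,z=eval(sys.argv[1]);go([*ch2w(x,y),z],CA)
p=snapshot("wrist");save(p,sys.argv[2])
E
python3 pk.py '(.015,.0195,.10)' w48
```

```text
clock: 89.65
position: [0.5898, 0.0261, 0.1728]
orientation: [-1.594, -0.06, 0.077]
wrist_force: [0.2, 0.5, -3.9]
gripper_width: 0.0157
t 89.65 pos [0.5898 0.0261 0.1728] toolx [ 0.996  0.087 -0.012] tooly [-0.01  -0.024 -1.   ] toolz [-0.088  0.996 -0.023] F [ 0.2  0.5 -3.9] w 0.0157
ch [0.0111 0.0435]
d world [ 0.0055 -0.0237 -0.0728] units xyz [ 0.21  3.67 -1.12] turn units 0.24
units xyz in turned frame [ 0.24  3.67 -1.11]
```

View pics/w48.png

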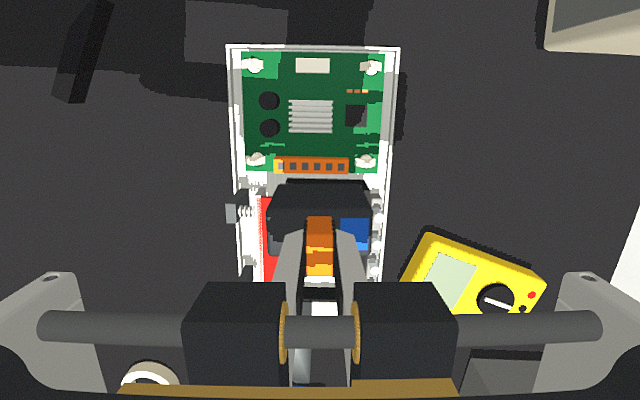

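```bash
python3 -m handwheel '[0.1,0,-0.4,0.1,0.1,0,-0.4,0.1,0,0,-0.2,0,0,0,0,0]' -1
python3 pk.py '(.015,.0195,.10)' w49
```

```text
clock: 90.1
position: [0.5961, 0.001, 0.1734]
orientation: [-1.596, -0.043, 0.06]
wrist_force: [0.0, -0.4, -4.6]
gripper_width: 0.0157
t 90.1 pos [0.5961 0.001  0.1734] toolx [ 0.998  0.065 -0.011] tooly [-0.01  -0.026 -1.   ] toolz [-0.065  0.998 -0.026] F [ 0.  -0.4 -4.6] w 0.0157
ch [0.0158 0.018 ]
d world [-0.0009  0.0014 -0.0734] units xyz [0.   3.67 0.17] turn units -0.04
units xyz in turned frame [0.   3.67 0.17]
```

```bash
python3 -m handwheel '[0,0.3,0.1,-0.04,0,0.5,0.05,0,0,0.5,0,0,0,0.5,0.02,0,0,0.3,0,0,0,0.1,0,0,0,0,0,0]' -1
python3 pk.py '(.015,.0195,.10)' w50
```

```text
clock: 90.85
position: [0.5939, 0.0043, 0.1231]
orientation: [-1.595, -0.043, 0.066]
wrist_force: [0.5, -0.6, -4.5]
gripper_width: 0.0155
t 90.85 pos [0.5939 0.0043 0.1231] toolx [ 0.997  0.069 -0.015] tooly [-0.014 -0.025 -1.   ] toolz [-0.07   0.997 -0.024] F [ 0.5 -0.6 -4.5] w 0.0155
ch [0.0138 0.0215]
d world [ 0.0013 -0.0019 -0.0231] units xyz [ 0.08  1.16 -0.07] turn units 0.01
units xyz in turned frame [ 0.08  1.16 -0.07]
```

View pics/w50.png

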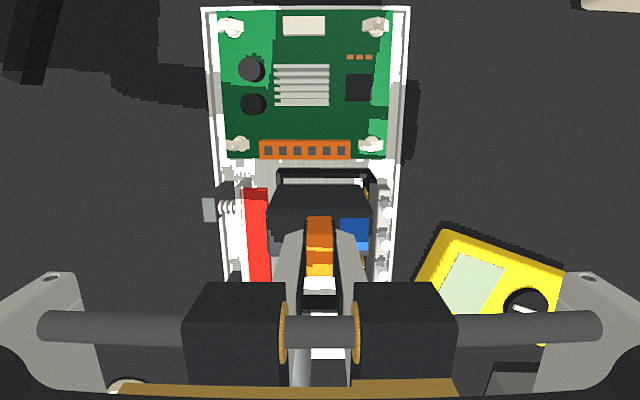

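```bash
python3 -m handwheel '[0.06,0.1,-0.07,0,0.02,0.3,0,0,0,0.3,0.01,0,0,0.3,0.01,0,0,0.2,0,0,0,0,0,0]' -1
python3 pk.py '(.015,.0195,.079)' w51
```

```text
clock: 91.5
position: [0.5965, 0.0025, 0.0987]
orientation: [-1.595, -0.046, 0.064]
wrist_force: [0.6, -0.1, -4.4]
gripper_width: 0.0159
t 91.5 pos [0.5965 0.0025 0.0987] toolx [ 0.998  0.069 -0.012] tooly [-0.011 -0.026 -1.   ] toolz [-0.069  0.997 -0.025] F [ 0.6 -0.1 -4.4] w 0.0159
ch [0.0163 0.0195]
d world [-0.0013 -0.0001 -0.0197] units xyz [-0.05  0.99  0.03] turn units 0.01
units xyz in turned frame [-0.05  0.99  0.02]
```

View pics/w51.png

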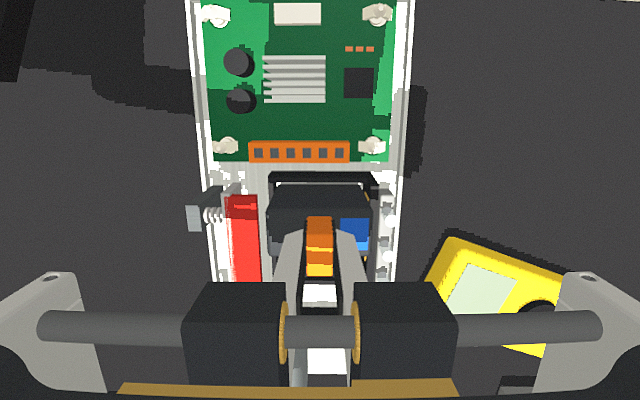

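```bash
python3 -m handwheel '[-0.04,0.25,0.02,0,0,0.25,0,0,0,0.25,0,0,0,0.15,0,0,0,0.1,0,0,0,0,0,0]' -1
python3 pk.py '(.015,.0195,.079)' w52
```

```text
clock: 92.15
position: [0.5962, 0.0024, 0.0792]
orientation: [-1.596, -0.048, 0.062]
wrist_force: [0.4, -0.1, -4.3]
gripper_width: 0.0158
t 92.15 pos [0.5962 0.0024 0.0792] toolx [ 0.998  0.069 -0.01 ] tooly [-0.008 -0.026 -1.   ] toolz [-0.069  0.997 -0.025] F [ 0.4 -0.1 -4.3] w 0.0158
ch [0.016  0.0194]
d world [-0.001   0.     -0.0002] units xyz [-0.05  0.01  0.  ] turn units 0.01
units xyz in turned frame [-0.05  0.01  0.  ]
```

Nearly on the pan. A touch lower, then release and lift.

```bash
python3 -m handwheel '[0,0.1,0,0,0,0.08,0,0,0,0,0,0]' -1
python3 -m handwheel '[0,0,0,0,0,0,0,0,0,0,0,0,0,0,0,0]' -0.2
python3 -m handwheel '[0,-0.3,0,0,0,-0.5,0,0,0,-0.6,0,0,0,-0.6,0,0,0,-0.6,0,0,0,-0.6,0,0,0,-0.6,0,0,0,-0.6,0,0,0,-0.5,0,0,0,-0.2,0,0,0,0,0,0]' -0.2
python3 - <<'E'
from h import *
s=st();q=snapshot("scene");save(q,"c53",(230,170,370,300),5);go([.568,-.372,.19],-.042)
E
```

```text
clock: 92.5
position: [0.5966, 0.0024, 0.0792]
orientation: [-1.596, -0.05, 0.06]
wrist_force: [0.9, 0.2, -5.1]
gripper_width: 0.0157
clock: 92.9
position: [0.5989, 0.0021, 0.0803]
orientation: [-1.597, -0.054, 0.055]
wrist_force: [0.2, 1.0, -0.0]
gripper_width: 0.0377
clock: 94.0
position: [0.6004, 0.005, 0.1951]
orientation: [-1.597, -0.06, 0.05]
wrist_force: [0.3, -0.3, -0.6]
gripper_width: 0.0376
t 94.0 pos [0.6004 0.005  0.1951] toolx [0.998 0.069 0.005] tooly [ 0.007 -0.027 -1.   ] toolz [-0.069  0.997 -0.028] F [ 0.3 -0.3 -0.6] w 0.0376
d world [-0.0323 -0.3769 -0.0047] units xyz [ -2.92   0.73 -18.68] turn units 1.39
units xyz in turned frame [ -0.82   0.75 -18.88]
```

View pics/c53.png

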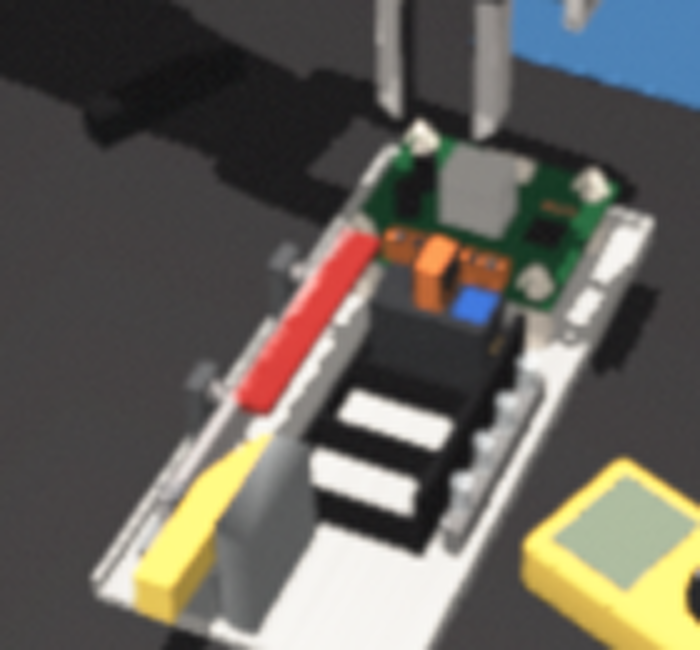

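```bash
python3 -m handwheel '[-0.1,0,-0.5,0,-0.1,0,-0.9,0.1,-0.1,0,-1,0.1,-0.08,0,-1,0.1,-0.08,0,-1,0.1,-0.08,0,-1,0.1,-0.07,0,-1,0.1,-0.07,0,-1,0.1,-0.06,0,-1,0.1,-0.05,0,-1,0.1,-0.05,0,-1,0.1,-0.05,0,-1,0.1,-0.04,0,-1,0.1,-0.03,0,-1,0.05,0,0,-1,0,0,0,-1,0,0,0,-1,0,0,0,-0.7,0,0,0,-0.4,0,0,0,-0.1,0]' -0.2
python3 - <<'E'
from h import *
s=st();go([.568,-.374,.125],-.042)
E
```

```text
clock: 96.05
position: [0.5629, -0.3871, 0.188]
orientation: [-1.595, 0.064, -0.028]
wrist_force: [0.0, 0.7, -0.3]
gripper_width: 0.0377
t 96.05 pos [ 0.5629 -0.3871  0.188 ] toolx [ 0.998 -0.058 -0.022] tooly [-0.023 -0.024 -0.999] toolz [ 0.058  0.998 -0.025] F [ 0.   0.7 -0.3] w 0.0377
d world [ 0.0051  0.0131 -0.063 ] units xyz [0.28 3.13 0.75] turn units -0.21
units xyz in turned frame [0.29 3.13 0.74]
```

```bash
python3 -m handwheel '[0.1,0.2,0.3,-0.1,0.1,0.5,0.3,-0.05,0,0.6,0.1,0,0,0.6,0,0,0,0.6,0,0,0,0.4,0,0,0,0.1,0,0,0,0,0,0]' -0.2
python3 blk.py w54
```

```text
clock: 96.85
position: [0.5668, -0.3688, 0.1201]
orientation: [-1.591, 0.052, -0.011]
wrist_force: [-0.3, 0.2, 1.0]
gripper_width: 0.037
t 96.85 pos [ 0.5668 -0.3688  0.1201] toolx [ 0.999 -0.04  -0.025] tooly [-0.026 -0.02  -0.999] toolz [ 0.039  0.999 -0.021] F [-0.3  0.2  1. ] w 0.037
tcp ch [-0.03876539 -0.34887889] px [318.79471758 242.79240199]
```

View pics/w54.png

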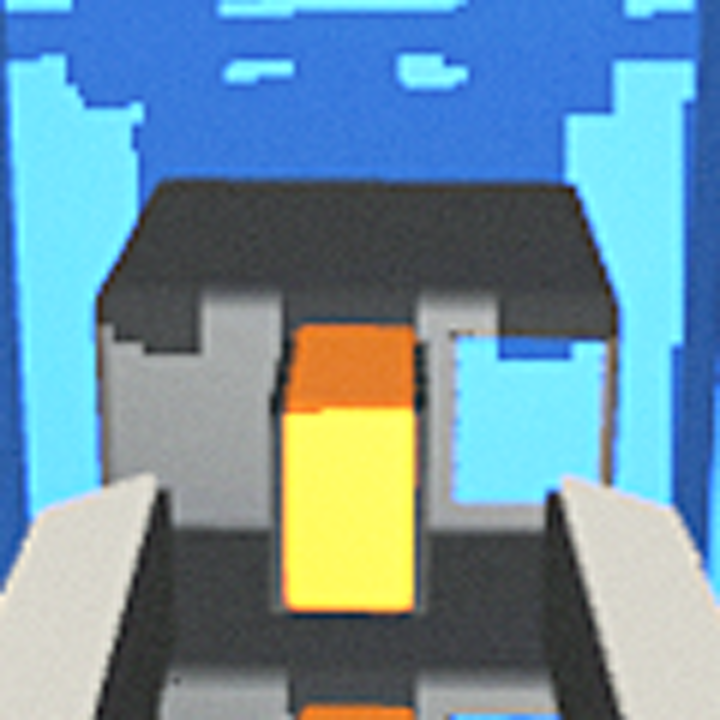

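```bash
python3 bk3.py '[[283,408],[415,408],[283,610],[415,610]]' '[260,150]'
```

```text
t 96.9 pos [ 0.5668 -0.3688  0.1203] toolx [ 0.999 -0.04  -0.025] tooly [-0.026 -0.02  -0.999] toolz [ 0.04   0.999 -0.021] F [-0.6 -0.5 -0.5] w 0.0376
[[0.5585, -0.3604], [0.5733, -0.3608], [0.5572, -0.3852], [0.5725, -0.3857]]
centre [ 0.56539335 -0.37302922  0.098     ]
d world [-0.0017 -0.004  -0.0454] units xyz [-0.02  2.28 -0.15] turn units 0.02
units xyz in turned frame [-0.02  2.28 -0.15]
```

```bash
python3 -m handwheel '[0,0.3,-0.1,0,0,0.5,-0.05,0,0,0.5,0,0,0,0.5,0,0,0,0.2,0,0,0,0.1,0,0,0,0,0,0]' -0.2
python3 -m handwheel '[0,0,0,0,0,0,0,0,0,0,0,0,0,0,0,0,0,0,0,0]' -1
python3 - <<'E'
from h import *
s=st()
E
```

```text
clock: 97.65
position: [0.566, -0.3742, 0.0762]
orientation: [-1.593, 0.051, -0.014]
wrist_force: [0.9, 0.7, -0.3]
gripper_width: 0.0378
clock: 98.15
position: [0.5663, -0.3745, 0.0773]
orientation: [-1.594, 0.05, -0.014]
wrist_force: [0.1, 0.7, -1.3]
gripper_width: 0.0159
t 98.15 pos [ 0.5663 -0.3745  0.0773] toolx [ 0.999 -0.041 -0.022] tooly [-0.023 -0.023 -0.999] toolz [ 0.04   0.999 -0.024] F [ 0.1  0.7 -1.3] w 0.0159
```

```bash
python3 -m handwheel '[0,-0.2,0,0,-0.01,-0.4,-0.01,0,-0.01,-0.6,-0.01,0,-0.01,-0.6,-0.01,0,-0.01,-0.6,-0.01,0,-0.01,-0.6,-0.01,0,-0.01,-0.6,-0.01,0,0,-0.6,0,0,0,-0.6,0,0,0,-0.4,0,0,0,0,0,0]' -1
python3 - <<'E'
from h import *
s=st();go([*ch2w(.0155,-.0265),.18],CA)
E
```

```text
clock: 99.25
position: [0.5678, -0.373, 0.1911]
orientation: [-1.594, 0.049, -0.015]
wrist_force: [-0.5, -0.4, -3.1]
gripper_width: 0.016
t 99.25 pos [ 0.5678 -0.373   0.1911] toolx [ 0.999 -0.041 -0.021] tooly [-0.022 -0.023 -0.999] toolz [ 0.04   0.999 -0.024] F [-0.5 -0.4 -3.1] w 0.016
d world [ 0.0312  0.3296 -0.0111] units xyz [ 0.9   0.14 16.54] turn units -1.36
units xyz in turned frame [ 2.69  0.1  16.34]
```

```bash
python3 -m handwheel '[0.06,0,0.4,0,0.08,0,0.7,-0.1,0.08,0,0.9,-0.1,0.08,0,0.9,-0.1,0.1,0,0.9,-0.1,0.1,0,0.9,-0.1,0.12,0,0.9,-0.1,0.12,0,0.9,-0.1,0.14,0,0.9,-0.1,0.14,0,0.9,-0.1,0.14,0,0.9,-0.1,0.14,0,0.9,-0.1,0.16,0,0.9,-0.05,0.16,0,0.9,0,0.16,0,0.9,0,0.16,0,0.9,0,0.12,0,0.5,0,0.05,0,0.2,0,0,0,0,0]' -1
python3 pk.py '(.0155,-.0265,.17)' w55
```

```text
clock: 101.15
position: [0.6037, -0.0497, 0.182]
orientation: [-1.587, -0.038, 0.077]
wrist_force: [-0.5, 0.2, -3.1]
gripper_width: 0.0157
t 101.15 pos [ 0.6037 -0.0497  0.182 ] toolx [ 0.997  0.072 -0.025] tooly [-0.024 -0.018 -1.   ] toolz [-0.073  0.997 -0.017] F [-0.5  0.2 -3.1] w 0.0157
ch [ 0.0198 -0.0331]
d world [-0.0048  0.0063 -0.012 ] units xyz [-0.2   0.6   0.34] turn units 0.05
units xyz in turned frame [-0.2   0.6   0.34]
```

```bash
python3 -m handwheel '[-0.1,0.1,0.2,0.05,-0.08,0.3,0.1,0,0.02,0.5,0,0,0.02,0.5,0,0,0.02,0.5,0,0,0,0.4,0,0,0,0.3,0,0,0,0.1,0,0,0,0,0,0]' -1
python3 pk.py '(.0155,-.0265,.10)' w56
```

```text
clock: 102.1
position: [0.5977, -0.0483, 0.1207]
orientation: [-1.588, -0.027, 0.072]
wrist_force: [-0.3, -0.2, -2.9]
gripper_width: 0.0156
t 102.1 pos [ 0.5977 -0.0483  0.1207] toolx [ 0.998  0.063 -0.029] tooly [-0.028 -0.019 -0.999] toolz [-0.063  0.998 -0.017] F [-0.3 -0.2 -2.9] w 0.0156
ch [ 0.0139 -0.0313]
d world [ 0.0013  0.0049 -0.0207] units xyz [0.11 1.03 0.26] turn units -0.07
units xyz in turned frame [0.11 1.03 0.26]
```

View pics/w56.png

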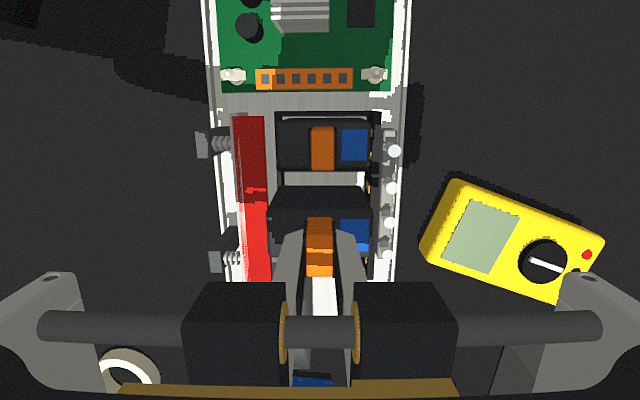

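```bash
python3 -m handwheel '[0.1,0,0.24,-0.05,0,0.2,0,0,0.01,0.3,0,0,0.01,0.3,0,0,0,0.1,0,0,0,0,0,0]' -1
python3 pk.py '(.0155,-.0262,.079)' w57
```

```text
clock: 102.75
position: [0.6006, -0.0431, 0.103]
orientation: [-1.589, -0.034, 0.073]
wrist_force: [0.7, 0.6, -3.3]
gripper_width: 0.0155
t 102.75 pos [ 0.6006 -0.0431  0.103 ] toolx [ 0.997  0.068 -0.026] tooly [-0.025 -0.02  -1.   ] toolz [-0.068  0.998 -0.018] F [ 0.7  0.6 -3.3] w 0.0155
ch [ 0.0172 -0.0263]
d world [-0.0017 -0.     -0.024 ] units xyz [-0.06  1.2   0.03] turn units -0.01
units xyz in turned frame [-0.06  1.2   0.03]
```

```bash
python3 -m handwheel '[-0.04,0.2,0.01,0,0,0.3,0.01,0,0,0.3,0,0,0,0.25,0,0,0,0.12,0,0,0,0,0,0]' -1
python3 pk.py '(.0155,-.0262,.079)' w58
```

```text
clock: 103.4
position: [0.5995, -0.0435, 0.0793]
orientation: [-1.589, -0.035, 0.072]
wrist_force: [-0.8, -0.2, -1.4]
gripper_width: 0.016
t 103.4 pos [ 0.5995 -0.0435  0.0793] toolx [ 0.997  0.067 -0.024] tooly [-0.023 -0.02  -1.   ] toolz [-0.068  0.998 -0.018] F [-0.8 -0.2 -1.4] w 0.016
ch [ 0.0161 -0.0266]
d world [-0.0006  0.0003 -0.0003] units xyz [-0.03  0.02  0.02] turn units -0.01
units xyz in turned frame [-0.03  0.02  0.02]
```

```bash
python3 -m handwheel '[0,0.05,0,0,0,0,0,0]' -1
python3 -m handwheel '[0,0,0,0,0,0,0,0,0,0,0,0,0,0,0,0]' -0.2
python3 -m handwheel '[-0.01,-0.3,0,0,-0.01,-0.5,0,0,-0.01,-0.6,0,0,-0.01,-0.6,0,0,-0.01,-0.6,0,0,0,-0.6,0,0,0,-0.6,0,0,0,-0.6,0,0,0,-0.5,0,0,0,-0.2,0,0,0,0,0,0]' -0.2
python3 - <<'E'
from h import *
s=st();q=snapshot("scene");save(q,"c59",(230,170,370,300),5);go([.567,-.428,.19],-.042)
E
```

```text
clock: 103.65
position: [0.5998, -0.0435, 0.0794]
orientation: [-1.589, -0.036, 0.071]
wrist_force: [-0.1, -0.4, -3.2]
gripper_width: 0.0153
clock: 104.05
position: [0.6013, -0.0438, 0.0808]
orientation: [-1.59, -0.039, 0.068]
wrist_force: [0.8, 0.3, -0.0]
gripper_width: 0.0375
clock: 105.15
position: [0.6037, -0.0417, 0.1957]
orientation: [-1.592, -0.044, 0.062]
wrist_force: [-0.1, 0.6, 0.4]
gripper_width: 0.0374
t 105.15 pos [ 0.6037 -0.0417  0.1957] toolx [ 0.998  0.067 -0.012] tooly [-0.011 -0.022 -1.   ] toolz [-0.068  0.997 -0.021] F [-0.1  0.6  0.4] w 0.0374
d world [-0.0366 -0.3862 -0.0053] units xyz [ -3.12   0.71 -19.13] turn units 1.37
units xyz in turned frame [ -1.01   0.68 -19.36]
```

View pics/c59.png

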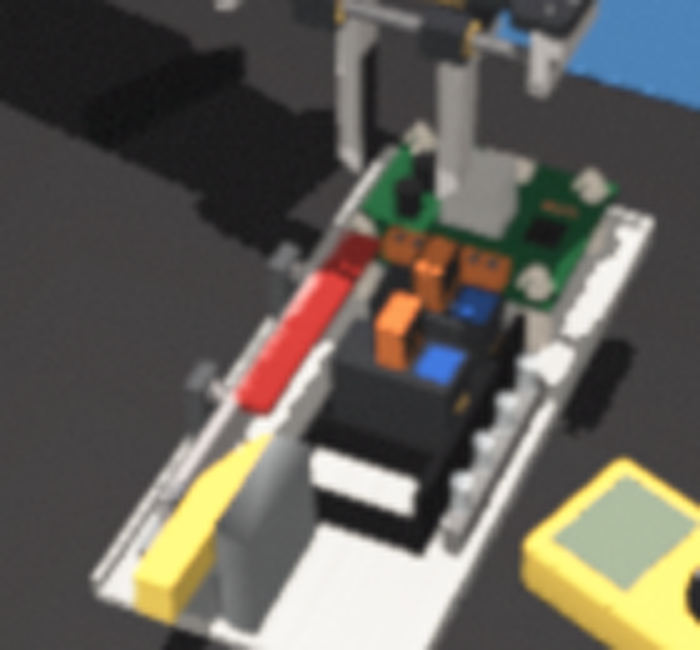

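```bash
python3 -m handwheel '[-0.1,0,-0.5,0,-0.1,0,-0.9,0.1,-0.1,0,-1,0.1,-0.1,0,-1,0.1,-0.1,0,-1,0.1,-0.08,0,-1,0.1,-0.08,0,-1,0.1,-0.07,0,-1,0.1,-0.07,0,-1,0.1,-0.05,0,-1,0.1,-0.05,0,-1,0.1,-0.05,0,-1,0.1,-0.04,0,-1,0.1,-0.03,0,-1,0.05,0,0,-1,0,0,0,-1,0,0,0,-0.9,0,0,0,-0.6,0,0,0,-0.3,0,0,0,-0.1,0]' -0.2
python3 - <<'E'
from h import *
s=st();go([.567,-.429,.125],-.042)
E
```

```text
clock: 107.2
position: [0.5653, -0.4274, 0.1861]
orientation: [-1.588, 0.077, -0.015]
wrist_force: [0.4, 0.3, -0.5]
gripper_width: 0.0373
t 107.2 pos [ 0.5653 -0.4274  0.1861] toolx [ 0.997 -0.059 -0.039] tooly [-0.04  -0.016 -0.999] toolz [ 0.058  0.998 -0.019] F [ 0.4  0.3 -0.5] w 0.0373
d world [ 0.0017 -0.0016 -0.0611] units xyz [ 0.21  3.05 -0.02] turn units -0.21
units xyz in turned frame [ 0.21  3.05 -0.02]
```

```bash
python3 -m handwheel '[0.1,0.2,0,-0.1,0.05,0.5,0,-0.05,0.03,0.6,0,0,0,0.6,0,0,0,0.6,0,0,0,0.3,0,0,0,0.1,0,0,0,0,0,0]' -0.2
python3 blk.py w60
```

```text
clock: 108.0
position: [0.5669, -0.4243, 0.1206]
orientation: [-1.584, 0.066, 0.002]
wrist_force: [0.1, 0.1, 1.3]
gripper_width: 0.0378
t 108.0 pos [ 0.5669 -0.4243  0.1206] toolx [ 0.998 -0.041 -0.043] tooly [-0.043 -0.013 -0.999] toolz [ 0.041  0.999 -0.014] F [0.1 0.1 1.3] w 0.0378
tcp ch [-0.04248622 -0.40432273] px [318.81102298 242.80205461]
```

View pics/w60.png

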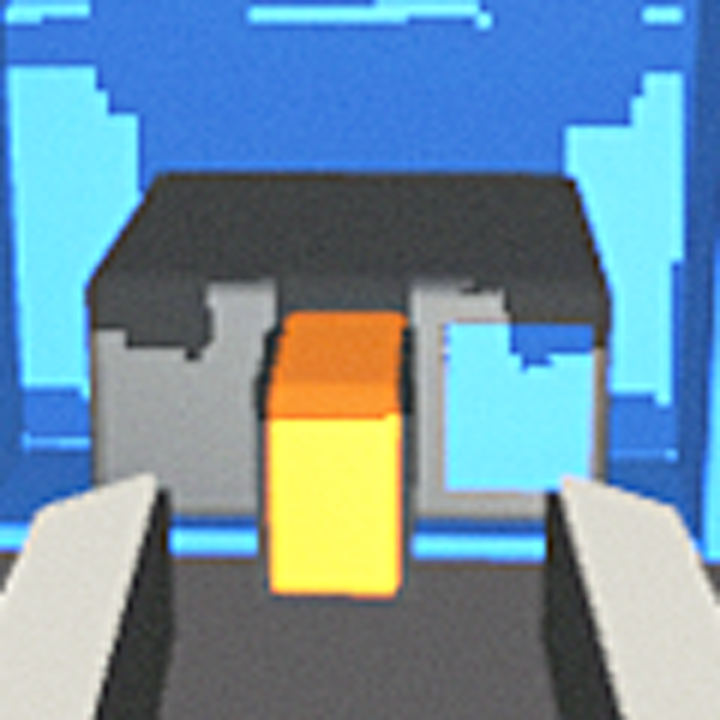

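```bash
python3 bk3.py '[[266,410],[400,410],[266,595],[400,595]]' '[260,150]'
```

```text
t 108.05 pos [ 0.567  -0.4244  0.1209] toolx [ 0.998 -0.041 -0.042] tooly [-0.043 -0.013 -0.999] toolz [ 0.041  0.999 -0.015] F [ 0.1  0.2 -0.3] w 0.0378
[[0.5563, -0.4162], [0.5714, -0.4166], [0.555, -0.439], [0.5706, -0.4393]]
centre [ 0.56332793 -0.42778166  0.098     ]
d world [-0.0038 -0.0031 -0.046 ] units xyz [-0.09  2.31 -0.13] turn units 0.01
units xyz in turned frame [-0.09  2.31 -0.13]
```

```bash
python3 -m handwheel '[-0.08,0.3,-0.1,0,0,0.5,-0.05,0,0,0.5,0,0,0,0.5,0,0,0,0.2,0,0,0,0.1,0,0,0,0,0,0]' -0.2
python3 -m handwheel '[0,0,0,0,0,0,0,0,0,0,0,0,0,0,0,0,0,0,0,0]' -1
python3 - <<'E'
from h import *
s=st()
E
python3 -m handwheel '[-0.01,-0.2,0,0,-0.02,-0.4,-0.01,0,-0.02,-0.6,-0.01,0,-0.02,-0.6,-0.01,0,-0.02,-0.6,-0.01,0,-0.02,-0.6,-0.01,0,-0.02,-0.6,-0.01,0,0,-0.6,0,0,0,-0.6,0,0,0,-0.4,0,0,0,0,0,0]' -1
python3 - <<'E'
from h import *
s=st();go([*ch2w(.0155,-.0725),.18],CA)
E
```

```text
clock: 108.8
position: [0.5635, -0.4292, 0.0767]
orientation: [-1.586, 0.065, -0.001]
wrist_force: [-0.1, 0.3, -0.1]
gripper_width: 0.0376
clock: 109.3
position: [0.5643, -0.4294, 0.078]
orientation: [-1.587, 0.063, -0.002]
wrist_force: [-0.6, -0.0, -1.4]
gripper_width: 0.0155
t 109.3 pos [ 0.5643 -0.4294  0.078 ] toolx [ 0.998 -0.042 -0.038] tooly [-0.039 -0.016 -0.999] toolz [ 0.041  0.999 -0.018] F [-0.6 -0.  -1.4] w 0.0155
clock: 110.4
position: [0.5655, -0.4286, 0.1909]
orientation: [-1.586, 0.064, -0.001]
wrist_force: [0.4, -0.1, -3.6]
gripper_width: 0.016
t 110.4 pos [ 0.5655 -0.4286  0.1909] toolx [ 0.998 -0.042 -0.039] tooly [-0.04  -0.015 -0.999] toolz [ 0.041  0.999 -0.017] F [ 0.4 -0.1 -3.6] w 0.016
d world [ 0.0365  0.3393 -0.0109] units xyz [ 1.13  0.21 17.03] turn units -1.38
units xyz in turned frame [ 3.    0.14 16.81]
```

```bash
python3 -m handwheel '[0.06,0,0.4,0,0.08,0,0.7,-0.1,0.08,0,0.9,-0.1,0.08,0,0.9,-0.1,0.1,0,0.9,-0.1,0.1,0,0.9,-0.1,0.12,0,0.9,-0.1,0.12,0,0.9,-0.1,0.14,0,0.9,-0.1,0.14,0,0.9,-0.1,0.14,0,0.9,-0.1,0.14,0,0.9,-0.1,0.16,0,0.9,-0.1,0.16,0,0.9,0,0.16,0,0.9,0,0.14,0,0.9,0,0.1,0,0.9,0,0.05,0,0.4,0,0,0,0.1,0,0,0,0,0]' -1
python3 pk.py '(.0155,-.0725,.17)' w61
```

```text
clock: 112.4
position: [0.6018, -0.0945, 0.1829]
orientation: [-1.58, -0.021, 0.089]
wrist_force: [-0.0, -0.2, -3.8]
gripper_width: 0.0156
t 112.4 pos [ 0.6018 -0.0945  0.1829] toolx [ 0.997  0.07  -0.043] tooly [-0.043 -0.011 -0.999] toolz [-0.07   0.998 -0.008] F [-0.  -0.2 -3.8] w 0.0156
ch [ 0.0149 -0.0776]
d world [ 0.0003  0.0052 -0.0129] units xyz [0.06 0.64 0.26] turn units 0.02
units xyz in turned frame [0.06 0.64 0.26]
```

```bash
python3 -m handwheel '[0.05,0.1,0.25,0,0.05,0.3,0.15,0,0.03,0.5,0,0,0.03,0.5,0,0,0.03,0.5,0,0,0.02,0.4,0,0,0,0.3,0,0,0,0.1,0,0,0,0,0,0]' -1
python3 pk.py '(.0155,-.0725,.10)' w62
```

```text
clock: 113.35
position: [0.6018, -0.0895, 0.1212]
orientation: [-1.58, -0.014, 0.088]
wrist_force: [-0.5, -0.6, -4.1]
gripper_width: 0.0156
t 113.35 pos [ 0.6018 -0.0895  0.1212] toolx [ 0.997  0.065 -0.048] tooly [-0.047 -0.011 -0.999] toolz [-0.065  0.998 -0.008] F [-0.5 -0.6 -4.1] w 0.0156
ch [ 0.0152 -0.0727]
d world [ 0.0003  0.0002 -0.0212] units xyz [0.07 1.06 0.02] turn units -0.05
units xyz in turned frame [0.07 1.06 0.02]
```

View pics/w62.png

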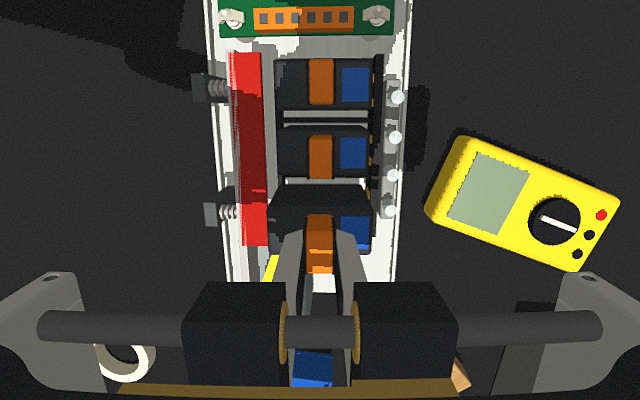

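```bash
python3 -m handwheel '[0.03,0.2,0,-0.03,0.02,0.3,0,0,0.02,0.3,0,0,0.01,0.3,0,0,0.01,0.1,0,0,0,0,0,0]' -1
python3 pk.py '(.0155,-.0725,.080)' w63
```

```text
clock: 114.0
position: [0.6035, -0.0898, 0.0968]
orientation: [-1.58, -0.018, 0.088]
wrist_force: [0.4, 0.8, -3.7]
gripper_width: 0.016
t 114.0 pos [ 0.6035 -0.0898  0.0968] toolx [ 0.997  0.067 -0.045] tooly [-0.044 -0.012 -0.999] toolz [-0.068  0.998 -0.009] F [ 0.4  0.8 -3.7] w 0.016
ch [ 0.0169 -0.0731]
d world [-0.0015  0.0005 -0.0168] units xyz [-0.03  0.84  0.04] turn units -0.01
units xyz in turned frame [-0.03  0.84  0.04]
```

```bash
python3 -m handwheel '[-0.02,0.2,0.02,0,0,0.25,0,0,0,0.2,0,0,0,0.15,0,0,0,0.08,0,0,0,0,0,0]' -1
python3 pk.py '(.0155,-.0725,.080)' w64
```

```text
clock: 114.65
position: [0.6033, -0.0899, 0.0808]
orientation: [-1.581, -0.021, 0.085]
wrist_force: [0.0, 0.4, -3.0]
gripper_width: 0.0159
t 114.65 pos [ 0.6033 -0.0899  0.0808] toolx [ 0.997  0.067 -0.041] tooly [-0.04  -0.013 -0.999] toolz [-0.068  0.998 -0.01 ] F [ 0.   0.4 -3. ] w 0.0159
ch [ 0.0167 -0.0731]
d world [-0.0012  0.0006 -0.0008] units xyz [-0.06  0.04  0.03] turn units -0.01
units xyz in turned frame [-0.06  0.04  0.03]
```

```bash
python3 -m handwheel '[0,0.1,0,0,0,0.05,0,0,0,0,0,0]' -1
python3 -m handwheel '[0,0,0,0,0,0,0,0,0,0,0,0,0,0,0,0]' -0.2
python3 -m handwheel '[-0.01,-0.3,0,0,-0.02,-0.5,0,0,-0.02,-0.6,0,0,-0.02,-0.6,0,0,-0.02,-0.6,0,0,0,-0.6,-0.1,0,0,-0.6,-0.2,0,0,-0.6,-0.4,0,0,-0.5,-0.6,0,0,-0.2,-0.4,0,0,0,0,0]' -0.2
python3 - <<'E'
from h import *
s=st();q=snapshot("scene");save(q,"c65",(230,170,370,300),5);p=snapshot("wrist");save(p,"w65",(200,0,440,240),3)
E
```

```text
clock: 115.0
position: [0.6034, -0.0899, 0.0804]
orientation: [-1.582, -0.023, 0.084]
wrist_force: [-0.3, -0.8, -2.8]
gripper_width: 0.0157
clock: 115.4
position: [0.6048, -0.0904, 0.0806]
orientation: [-1.583, -0.025, 0.081]
wrist_force: [-0.3, -0.2, 0.9]
gripper_width: 0.0374
clock: 116.5
position: [0.6108, -0.127, 0.1959]
orientation: [-1.586, -0.03, 0.075]
wrist_force: [-0.5, -0.0, -0.0]
gripper_width: 0.0377
t 116.5 pos [ 0.6108 -0.127   0.1959] toolx [ 0.997  0.067 -0.029] tooly [-0.028 -0.017 -0.999] toolz [-0.067  0.998 -0.015] F [-0.5 -0.  -0. ] w 0.0377
```

View pics/c65.png

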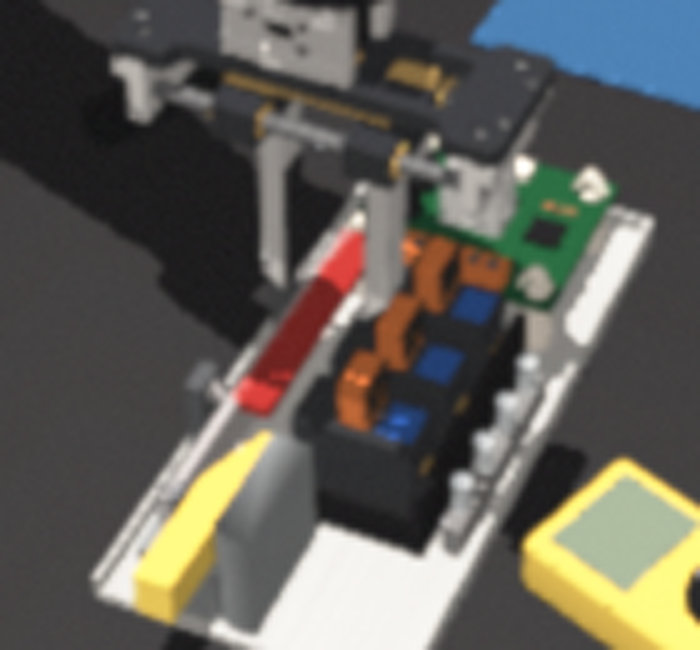

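View pics/w65.png

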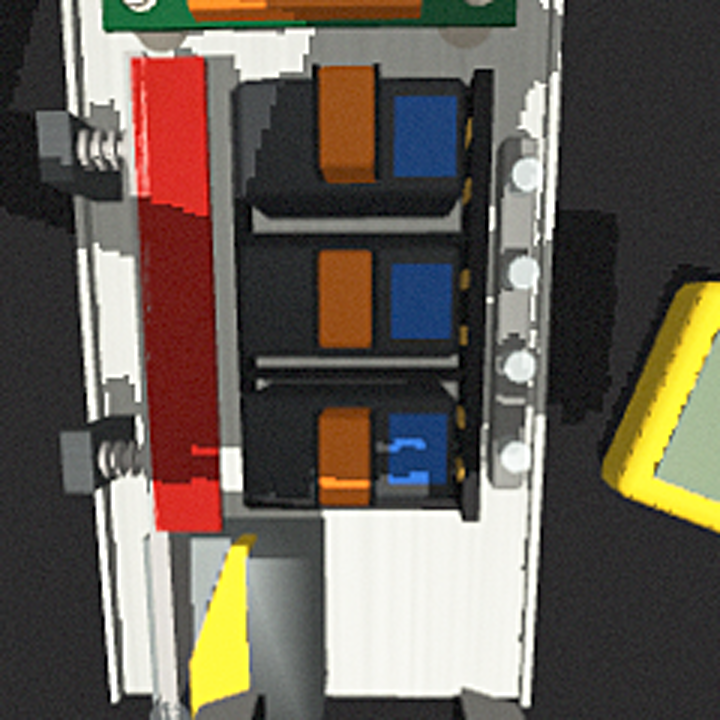

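Run:
```python
from h import *
s=st();go([*ch2w(-.030,-.197),.12],CA)
```

```text
t 116.6 pos [ 0.6104 -0.1258  0.1948] toolx [ 0.997  0.068 -0.031] tooly [-0.03  -0.016 -0.999] toolz [-0.068  0.998 -0.014] F [-0.   0.5 -0.6] w 0.0378
d world [-0.0452 -0.0908 -0.0748] units xyz [-2.45  3.88 -4.32] turn units -0.01
units xyz in turned frame [-2.45  3.88 -4.32]
```

```bash
python3 -m handwheel '[-0.3,0,-0.4,0,-0.4,0,-0.7,0,-0.5,0.1,-0.7,0,-0.4,0.3,-0.7,0,-0.4,0.5,-0.7,0,-0.2,0.6,-0.5,0,-0.1,0.6,-0.3,0,0,0.6,-0.1,0,0,0.5,0,0,0,0.3,0,0,0,0.1,0,0,0,0,0,0]' -0.2
python3 pk.py '(-.030,-.197,.055)' w66
```

```text
clock: 117.8
position: [0.5604, -0.2179, 0.1133]
orientation: [-1.58, -0.022, 0.085]
wrist_force: [-0.3, 0.3, 0.3]
gripper_width: 0.0376
t 117.8 pos [ 0.5604 -0.2179  0.1133] toolx [ 0.997  0.068 -0.04 ] tooly [-0.04  -0.011 -0.999] toolz [-0.068  0.998 -0.009] F [-0.3  0.3  0.3] w 0.0376
ch [-0.0348 -0.198 ]
d world [ 0.0047  0.0013 -0.0583] units xyz [0.36 2.9  0.07] turn units -0.01
units xyz in turned frame [0.36 2.9  0.07]
```

View pics/w66.png

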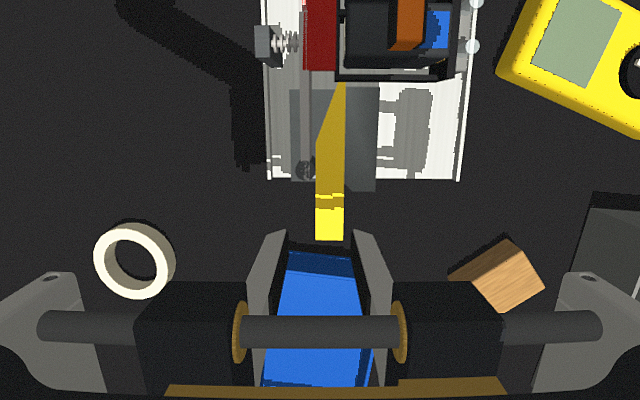

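```bash
python3 - <<'E'
from h import *
s=st();p=snapshot("wrist")
for w in px2w(p,[[315,240],[344,240],[344,85]],.07,s): print(w2ch(w))
E
python3 -m handwheel '[0.2,0.3,0,0,0.15,0.5,0,0,0.02,0.5,0,0,0.02,0.5,0,0,0.02,0.5,0,0,0.01,0.3,0,0,0,0.15,0,0,0,0,0,0]' -0.2
python3 pk.py '(-.0298,-.197,.055)' w67
```

```text
t 117.85 pos [ 0.5606 -0.2179  0.1136] toolx [ 0.997  0.068 -0.04 ] tooly [-0.039 -0.011 -0.999] toolz [-0.068  0.998 -0.009] F [-0.3  0.2  0.4] w 0.0376
[-0.03934993 -0.21506838]
[-0.01738937 -0.21473605]
[-0.01954594 -0.10367587]
clock: 118.7
position: [0.5682, -0.2178, 0.0542]
orientation: [-1.581, -0.024, 0.084]
wrist_force: [-0.1, -0.5, -0.6]
gripper_width: 0.0376
t 118.7 pos [ 0.5682 -0.2178  0.0542] toolx [ 0.997  0.069 -0.039] tooly [-0.038 -0.012 -0.999] toolz [-0.069  0.998 -0.01 ] F [-0.1 -0.5 -0.6] w 0.0376
ch [-0.0271 -0.1983]
d world [-0.0028  0.0012  0.0008] units xyz [-0.14 -0.04  0.07] turn units 0.0
units xyz in turned frame [-0.14 -0.04  0.07]
```

View pics/w67.png

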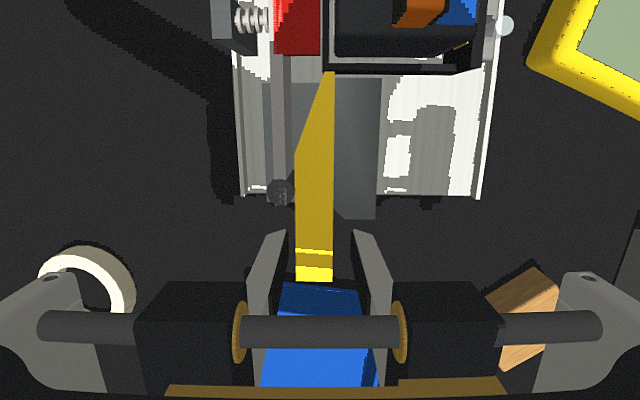

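```bash
python3 -m handwheel '[-0.13,0,0,0,0,0,0,0,0,0,0,0,0,0,0,0,0,0,0,0,0,0,0,0]' -1
python3 -c "
from h import *
s=st();print(w2ch(s['position']))"
python3 -m handwheel '[0,0,-0.4,0,0,0,-0.5,0,0,0,-0.5,0,0,0,-0.5,0,0,0,-0.5,0]' -1
python3 pk.py '(-.0298,-.29,.056)' w68
```

```text
clock: 119.35
position: [0.5659, -0.2186, 0.056]
orientation: [-1.582, -0.026, 0.082]
wrist_force: [-1.2, -0.4, -0.7]
gripper_width: 0.02
t 119.35 pos [ 0.5659 -0.2186  0.056 ] toolx [ 0.997  0.068 -0.036] tooly [-0.036 -0.014 -0.999] toolz [-0.069  0.998 -0.011] F [-1.2 -0.4 -0.7] w 0.02
[-0.02942425 -0.19899335]
clock: 119.85
position: [0.5691, -0.2596, 0.0548]
orientation: [-1.566, -0.028, 0.088]
wrist_force: [-0.3, 2.4, -0.3]
gripper_width: 0.0196
t 119.85 pos [ 0.5691 -0.2596  0.0548] toolx [ 0.997  0.074 -0.038] tooly [-0.039  0.002 -0.999] toolz [-0.073  0.997  0.005] F [-0.3  2.4 -0.3] w 0.0196
ch [-0.029  -0.2401]
d world [ 0.0026 -0.0498  0.0012] units xyz [-0.06 -0.07 -2.49] turn units 0.07
units xyz in turned frame [-0.04 -0.07 -2.49]
```

View pics/w68.png

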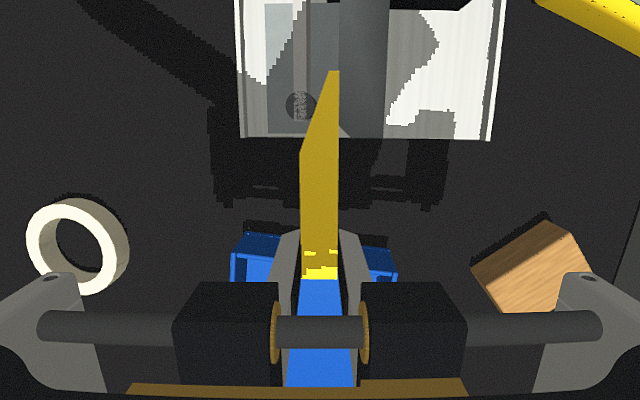

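Coming out smoothly. Pull it on out until clear, then raise.

```bash
python3 -m handwheel '[0,0,-0.5,0,0,0,-0.5,0,0,0,-0.5,0,0,0,-0.5,0,0,0,-0.5,0,0,0,-0.3,0,0,-0.2,0,0,0,-0.5,0,0,0,-0.6,0,0,0,-0.6,0,0,0,-0.6,0,0,0,-0.4,0,0,0,0,0,0]' -1
python3 - <<'E'
from h import *
s=st();go([.405,-.145,.12],0);p=snapshot("wrist");save(p,"w69");q=snapshot("scene");save(q,"c69",(160,170,370,380),3.7)
E
```

```text
clock: 121.2
position: [0.577, -0.3259, 0.1212]
orientation: [-1.576, -0.029, 0.082]
wrist_force: [0.9, -0.6, -0.0]
gripper_width: 0.0198
t 121.2 pos [ 0.577  -0.3259  0.1212] toolx [ 0.997  0.071 -0.034] tooly [-0.033 -0.007 -0.999] toolz [-0.071  0.997 -0.005] F [ 0.9 -0.6 -0. ] w 0.0198
d world [-0.172   0.1809 -0.0012] units xyz [-7.93  0.28  9.63] turn units 0.88
units xyz in turned frame [-8.59  0.31  9.05]
```

View pics/w69.png

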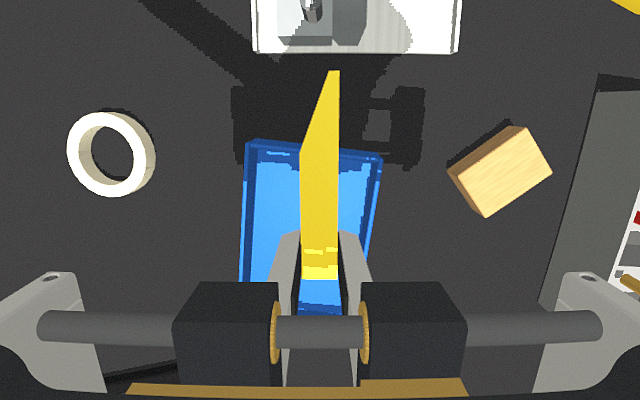

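View pics/c69.png

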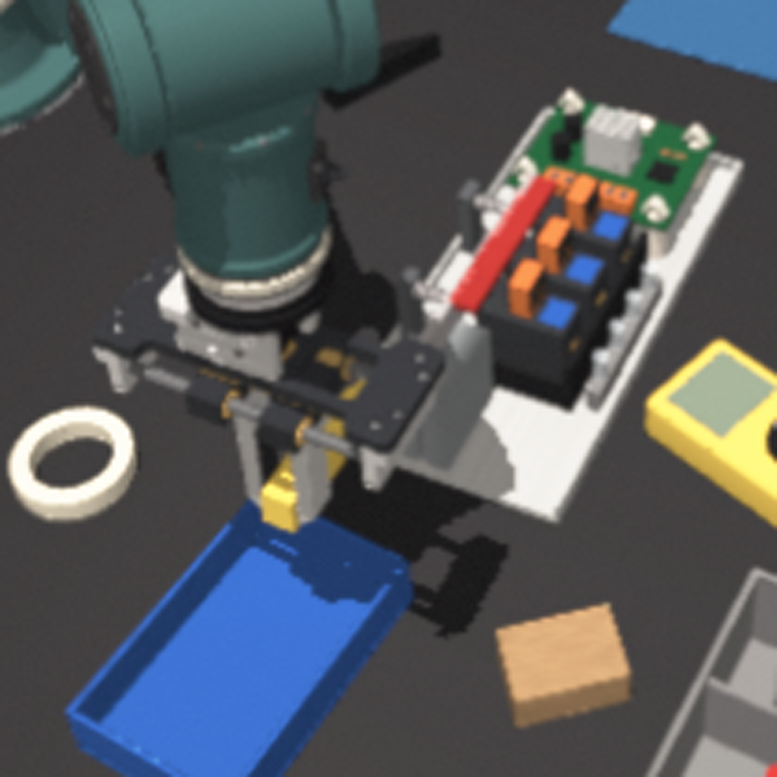

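```bash
python3 -m handwheel '[-0.4,0,0,0.1,-0.8,0,0,0.1,-0.9,0,0.1,0.1,-0.9,0,0.4,0.1,-0.9,0,0.7,0.1,-0.9,0,0.8,0.1,-0.9,0,0.8,0.1,-0.9,0,0.8,0.1,-0.7,0,0.8,0,-0.4,0,0.8,0,-0.1,0,0.8,0,0,0,0.8,0,0,0,0.8,0,0,0,0.5,0,0,0,0.2,0,0,0,0,0]' -1
python3 - <<'E'
from h import *
s=st();go([.405,-.145,.0085],0);p=snapshot("wrist");save(p,"w70")
E
```

```text
clock: 122.9
position: [0.3996, -0.154, 0.1129]
orientation: [-1.564, 0.048, 0.042]
wrist_force: [-0.0, 0.4, -0.7]
gripper_width: 0.02
t 122.9 pos [ 0.3996 -0.154   0.1129] toolx [ 0.998 -0.004 -0.057] tooly [-0.057  0.007 -0.998] toolz [0.004 1.    0.006] F [-0.   0.4 -0.7] w 0.02
d world [ 0.0054  0.009  -0.1044] units xyz [0.57 5.2  0.42] turn units -0.05
units xyz in turned frame [0.57 5.2  0.42]
```

View pics/w70.png

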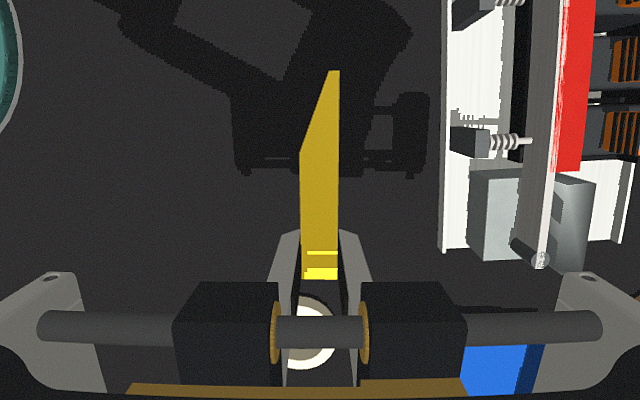

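```bash
python3 -m handwheel '[0,0.3,0.1,0,0,0.5,0.1,0,0,0.6,0,0,0,0.6,0,0,0,0.6,0,0,0,0.6,0,0,0,0.5,0,0,0,0.4,0,0,0,0.2,0,0,0,0.1,0,0,0,0,0,0]' -1
python3 -c "
from h import *
s=st()"
```

```text
clock: 124.05
position: [0.3927, -0.1506, 0.0151]
orientation: [-1.563, 0.054, 0.043]
wrist_force: [-0.5, -0.5, -1.0]
gripper_width: 0.02
t 124.05 pos [ 0.3927 -0.1506  0.0151] toolx [ 0.998 -0.007 -0.061] tooly [-0.061  0.008 -0.998] toolz [0.007 1.    0.007] F [-0.5 -0.5 -1. ] w 0.02
```

```bash
python3 -m handwheel '[0,0.1,0,0,0,0.1,0,0,0,0,0,0]' -1
python3 -m handwheel '[0,0,0,0,0,0,0,0,0,0,0,0,0,0,0,0]' -0.1
python3 -m handwheel '[0,-0.3,0,0,-0.02,-0.5,0,0,-0.03,-0.6,0,0,0,-0.6,0,0,0,-0.6,0,0,0,-0.6,0,0,0,-0.6,0,0,0,-0.6,0,0,0,-0.6,0,0,0,-0.4,0,0,0,0,0,0]' -0.1
python3 - <<'E'
from h import *
s=st();p=snapshot("wrist");save(p,"w71");q=snapshot("scene");save(q,"c71");save(q,"c71b",(220,160,370,310),5);q=snapshot("side");save(q,"s71",(250,150,400,260),5)
E
```

```text
clock: 124.35
position: [0.3937, -0.1511, 0.0121]
orientation: [-1.564, 0.051, 0.04]
wrist_force: [0.0, 0.3, -0.5]
gripper_width: 0.0199
clock: 124.75
position: [0.3946, -0.1515, 0.0132]
orientation: [-1.565, 0.05, 0.039]
wrist_force: [0.8, -0.7, -0.5]
gripper_width: 0.0418
clock: 125.85
position: [0.4014, -0.1528, 0.1336]
orientation: [-1.568, 0.046, 0.035]
wrist_force: [-1.3, -0.1, -0.6]
gripper_width: 0.0421
t 125.85 pos [ 0.4014 -0.1528  0.1336] toolx [ 0.999 -0.007 -0.051] tooly [-0.051  0.003 -0.999] toolz [0.007 1.    0.002] F [-1.3 -0.1 -0.6] w 0.0421
```

View pics/w71.png

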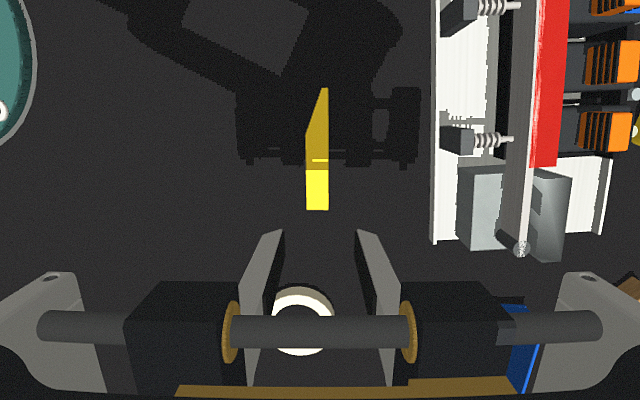

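View pics/c71b.png

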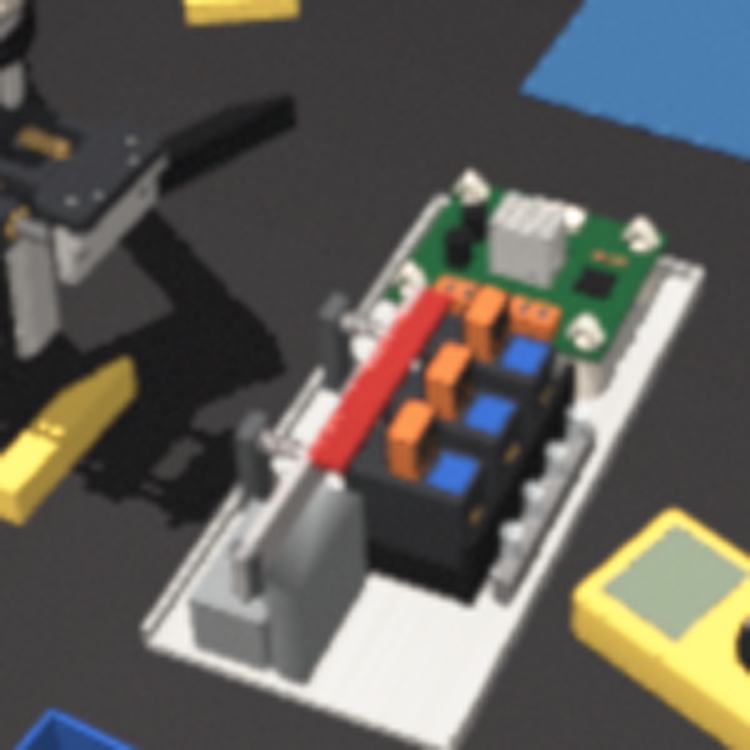

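View pics/s71.png

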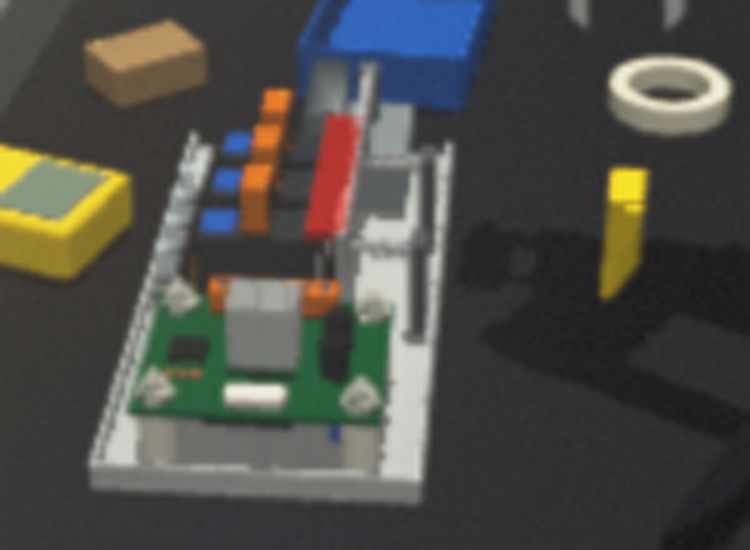

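View pics/c71.png

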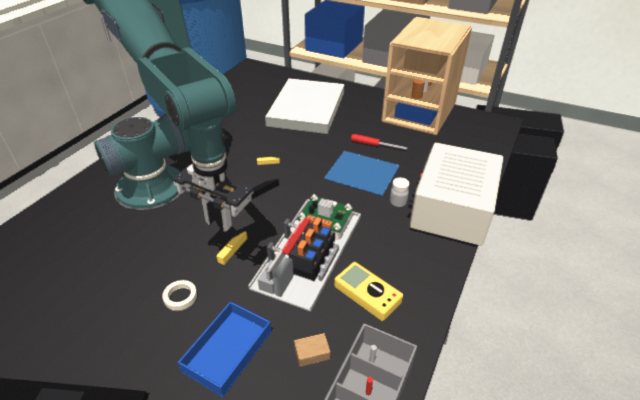

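Run:
```python
from h import *
s=st();p=snapshot("wrist");q=snapshot("scene")
print("roller ch",w2ch(px2w(p,[[521,249]],.078,s)[0]))
save(q,"c72",(275,215,345,285),9)
im=cv2.imread("pics/c72.png")
for y in(-.072,-.026,.02):
    for x in(.007,.023):
        for yy in(-.013,.013):
            u=(w2px(q,ch2w(x,y+yy,.1))[0]-[275,215]+.5)*9;cv2.circle(im,tuple(int(v) for v in u),4,(0,255,0),1)
for c in[(-.065,.06),(-.065,.17),(.065,.06),(.065,.17)]:
    u=(w2px(q,ch2w(*c,.044))[0]-[275,215]+.5)*9;cv2.circle(im,tuple(int(v) for v in u),4,(255,0,255),1)
cv2.imwrite("pics/c72.png",im[:600])
```

```text
t 126.0 pos [ 0.4003 -0.1523  0.1316] toolx [ 0.998 -0.007 -0.054] tooly [-0.054  0.004 -0.999] toolz [0.007 1.    0.004] F [ 0.1  0.6 -0.6] w 0.0419
roller ch [-0.0353933  -0.15890497]
```

View pics/c72.png

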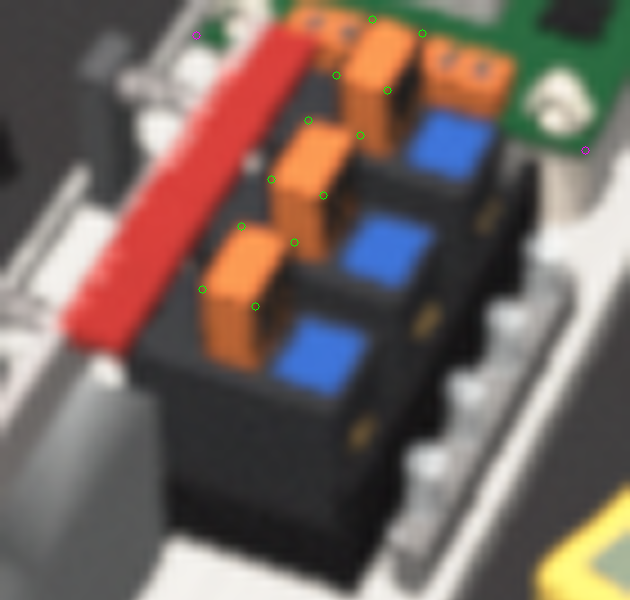

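```bash
python3 -c "
from station import bot
print(bot.sign_off())"
```

```text
the job is handed in; nothing more can be done
None
```

The job is done in the order asked and was handed in at about 126 s of the 210 s allowed.

- **Wedge in:** I drove the larger yellow wedge in with about 7 N. It held the keeper open by itself.
- **Packs out:** All three packs were fitted. I stood them upright in the blue tub, none tipped.
- **Board:** I snapped it onto the four standoffs with its orange strip beside the bay. A final press of about 35 N on the heatsink stopped at 82 mm, which is exactly its home height.
- **Packs back and wedge out:** I put the packs back in the three slots and pulled the wedge out, so the keeper sprang shut over them. The wedge lies flat on the bench clear of the chassis, in front of it.

The last pictures agree with this. The board corners and pack grips lie within about a pixel of where they should be when seated, and the red lip is over the front shoulders.

- **Roller reading:** The keeper's roller measured about 2 mm further from the cheek than its nominal shut position. That is within the camera error, and the lip looks fully shut.
- **Extra contact:** The tool had slowly tilted by about 7°. I straightened it by pressing the closed fingers against the back of the release block, at up to 24 N sideways (about 30 N in all). Wedge and keeper did not move.

I did not touch the bystanders or the look-alike wedges, and in the last overall picture they are where they started.

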